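# Put the caliper and the square to bed in their shadow tray and cam-lock it

## Task

Lay the caliper from the sloping stand and the blue-stocked square from the table in their own cut-outs of the yellow shadow tray, set down (not dropped or forced) until both lie fully home and flat. Then turn the red-gripped cam lever just far enough that the red pad lightly pinches the square, without cranking it tight, and let go. Leave everything else on the bench as it stands.

Things in the scene. Friction and masses are not known exactly. Their poses are not given: they have to be found in the camera images.
- tray: Fixed shadow tray: yellow base, dark insert; 188 (tray x) x 264 (tray y) x 12 mm. Origin: centre of its underside, z up. Pocket floors are 4 mm above the underside, the insert's top 12 mm: pockets 8 mm deep, with 3 mm clearance all round each tool. The cam lever stands on it; its clamp pad moves along tray +y at tray x = -66 mm.
- square_seat (a point): Where square_c must come to lie (middle of the clearance): at tray (-66, 65, 17) mm; its axes are the tray's. The square is home when turned -90 deg from the tray: square x along tray -y, square y (its blade) along tray +x.
- caliper_seat (a point): Where caliper_c must come to lie: at tray (24, -14, 17) mm; its axes are the tray's. The caliper is home when turned -90 deg from the tray: caliper x along tray -y, caliper y (its jaws) along tray +x.
- stand: Fixed green sloping stand under the caliper: plate 130 x 230 x 8 mm inclined 35 deg, rising along stand +x (away from the robot); origin on the table below the plate's centre, where its top face is 65 mm high. Two steel stops, 11 mm proud, 20 wide, at stand y = +-70 mm hold the lower edge of the beam; the middle is free for fingers.
- caliper_c (a point): Digital caliper, loose, 0.16 to 0.26 kg: steel beam 180 (its x) x 16 (y) x 6 mm, black head 52 x 36 (y) x 26 mm tall to grip in its middle, steel jaws 12 wide, 6 thick out to y = 50 mm at x = 84 and x = 20. Point: middle of the head, 13 mm above the flat underside; z out of the display. Starts on the stand, tilted 35 deg, jaws up the slope. Mass centre near (7, 4) mm.
- caliper_jaw (a point): Tip of the caliper's fixed jaw: at (84, 48) mm in the caliper's x, y from the head's middle, 3 mm above the underside. Home: at tray (72, -98) mm.
- square_c (a point): Engineer's square, loose, 0.28 to 0.46 kg, flat on the table at varying headings: blue stock 110 (its x) x 24 (y) x 26 mm tall, steel blade 26 wide x 5 thick, flush with the underside, leaving the stock's -x end (x -55 to -29) out to y = 142 mm. Point: middle of the stock, 13 mm up; z up. Mass centre near (-15, 25) mm. Gripped across the 24 mm.
- square_tip (a point): Tip of the square's blade: at (-42, 140) mm in the square's x, y from the stock's middle, 2.5 mm above the underside. Home: at tray (74, 107) mm.
- lever (a joint): Cam lever angle in rad, 0 (open, arm along tray -y) to 1.7, growing counter-clockwise from above (grip goes from tray -y towards tray +x). About 5 N at the grip moves it, 8 N when clamping; it stays where left. Each rad pushes the pad's holder 16 mm along tray +y. Starts at 0 to 0.2; the gap from pad to square differs every time.
- lever_pivot (a point): The lever's upright axis, at tray (-66, -78) mm, at the tray's underside.
- lever_grip (a point): Point on the lever's upright red grip (16 mm diameter, free from 36 to 80 mm above the tray's underside): on its axis, 62 mm up; 65 mm from the lever's pivot.
- pad_face (a point): Centre of the front of the red clamp pad (22 wide, 5 to 20 mm up), facing tray +y, the bare end of the square's stock. Pushed, the square slides up to 6 mm until its pocket stops it, stock end at tray y = 13 mm; then the pad's spring gives 2.5 N per mm of holder travel, 10 mm at most. 3 mm (8 N) is right; under 2 N is loose, over 15 N too tight.
- pad: The red clamp pad itself (its origin lies 26 mm behind its face, level with the tray's underside).
- bottle: Loose bystander: closed amber glass bottle, 42 diameter, 100 tall mm. Origin: centre of its underside.
- loupe: Loose bystander: black eyepiece loupe, 34 diameter, 36 tall mm. Origin: centre of its underside.
- ring_gauge: Loose bystander: steel ring gauge lying flat, 42 outer diameter, 18 high mm. Origin: centre of its underside.
- vblock: Loose bystander: dark steel V-block, 60 x 48, 40 tall mm. Origin: centre of its underside.
- indicator: Loose bystander: dial indicator on a grey base 55 x 50, 180 tall mm. Origin: centre of its underside.
- block_case: Loose bystander: wooden case of gauge blocks, 90 x 160, 38 tall mm. Origin: centre of its underside.
- caliper: The whole caliper; its origin lies 13 mm below caliper_c, on its underside, same axes.
- square: The whole square; its origin lies 13 mm below square_c, on its underside, same axes.

How it is judged:
By the outcome, as a careful person would: the job done as asked, in the order asked, and still so for the second after the job is handed in, with the robot touching nothing.
It also fails if it takes over 67 s, if anything falls off the work surface, if the arm or the gripper's body presses on something with over 40 N, if the wrist force passes 120 N, or if a joint passes its speed limit or range.

## Robot

A 6-joint arm with a two-finger parallel gripper is mounted at the origin on the work surface. World frame = base frame: x ahead of the robot, y to its left, z up, the work surface at z = 0. Lengths are in m, angles in rad, forces in N, time in s.
With the tool pointing down it reaches from about 0.4 to 0.925 m from the base axis. Payload 12.5 kg.
Tool frame: the origin (TCP) lies at the very end of the fingers, on their centre line; the grasp point (between the pads) lies 19 mm behind it; z points along the fingers, y is the direction in which the jaws open and shut (so a half turn about z gives the same grasp; the last joint's range is limited). The gripper opens to 95 mm and grips with 3 to 60 N. Pads are 20 mm wide; open, the fingers measure 119 mm over their backs; the gripper's body (75 mm by 180 mm) begins 59 mm behind the grasp point.
Start: joints at [1.136, 0.491, 1.559, -0, 1.092, -0.106], TCP at [0.202, 0.592, 0.186] pointing down, gripper open.
Joint ranges: [-3.1, 3.1], [-0.84, 2.19], [0.05, 2.79], [-1.13, 4.28], [0.06, 2.93], [-2.69, 2.69]. Speed limits (rad/s): [2.22, 2.22, 2.79, 3.14, 3.14, 3.14].

## Interface

Orientations are given as a 3x3 rotation matrix whose columns are the frame's x, y, z axes.
In Python, from bench import * gives the robot as it stands.
- The arm moves only by the shell command python3 -m creep 'ROWS' [FORCE]. ROWS is a JSON object of lists of equal length, an entry for each row: "fingers": the opening, from 0 (shut) to 1 (fully open); "linear": the shift along the tool's x, y, z in cm, a list of three; "spin": the turn about the tool's z in rad. In form: {"fingers": [fingers, ...], "linear": [[dx, dy, dz], ...], "spin": [spin, ...]}. A call has 1 to 8 rows; each row is the pose to reach, as a shift and turn from the pose commanded when the call began, along the tool's axes at that moment; what a row does not reach only later rows make up. A row lasts 1/12 s, in which the tool goes at most 41.7 mm and 7.16 degrees, less where a joint would pass 70% of its speed; a pose out of reach is approached as far as the arm can. A call with a gripper value outside its range is refused whole. The fingers move at their own pace and stop on an object; FORCE is the grip in N (left out, the last holds). Time passes only in rows, so rows that repeat a pose let the fingers close. It gives the time, the measured TCP pose, the force and the opening at its end, in the units of the state.
- observe(): the state, without advancing time (a new reading comes with each control period).
- read_camera(name): name is "side" or "top"; returns (picture, depth): 480x640x3 uint8, red, green, blue; 480x640 float32, m along the optical axis (not along the pixel's ray), 0 where there is no reading.
- calibration(name): a dict with "mtx" (3x3 intrinsics, pixels), "dist_coeffs" ([k1, k2, p1, p2, k3] as OpenCV has them; the pictures are not rectified), "position" and "attitude" of the camera in the world. Camera axes: x right, y down, z forward; pixel columns grow to the right and rows downward; lengths in m; the calibration is good to about 2 mm. A picture is of the moment at which its call begins. calibration takes no time and is no camera call.
- finish_job(): hands the job in, once; it reports no verdict.
The state is a dict: "time": time; "q": joint angles; "qd": joint speeds; "tau": joint torques, N m; "tcp_pos": TCP position; "tcp_rot": TCP orientation; "ft_force": force on the tool from outside, world axes, zero at the start; "moment": the same for the moment, N m; "gripper_width": finger opening in m.
Only numpy, scipy, OpenCV 4.12 (cv2) and the standard library are available. Lean on these libraries where they do the work, as an engineer would, in place of code of your own. Each camera call takes 0.05 s, during which the arm holds its last target.

## Working session

There is one attempt and no reset: what is moved stays moved. The work goes in short steps, Python scripts to look and compute and a shell command to move; the robot and the scene stay as the last step left them, time stands still between calls to the robot, and variables do not carry over. Pictures are saved under pics/ and viewed, and the job is handed in when it is done.

```bash
ls; mkdir -p pics; python3 - <<'E'
from bench import *
import cv2,numpy as np
s=observe()
print(s['time'],s['tcp_pos'],np.round(s['tcp_rot'],3),s['gripper_width'])
for n in('top','side'):
    im,d=read_camera(n); cv2.imwrite(f'pics/{n}0.png',im[:,:,::-1]); np.save(f'pics/{n}0.npy',d);np.save(f'pics/{n}0im.npy',im)
    c=calibration(n); print(n,c)
E
```

```text
pics
0.0 [0.20164674 0.59126155 0.18565127] [[-0.946  0.323 -0.   ]
 [ 0.323  0.946 -0.001]
 [ 0.    -0.001 -1.   ]] 0.09529794944238593
top {'mtx': array([[553.35839007,   0.        , 325.96178774],
       [  0.        , 553.35839007, 243.31600314],
       [  0.        ,   0.        ,   1.        ]]), 'dist_coeffs': array([-0.07968976,  0.        ,  0.        ,  0.        ,  0.        ]), 'position': array([0.38245301, 0.00336026, 1.30394978]), 'attitude': array([[-0.02432113, -0.99377867,  0.10868506],
       [-0.99967369,  0.02502552,  0.00512156],
       [-0.0078096 , -0.10852503, -0.99406304]])}
side {'mtx': array([[517.02432665,   0.        , 318.00653532],
       [  0.        , 517.02432665, 238.18662386],
       [  0.        ,   0.        ,   1.        ]]), 'dist_coeffs': array([-0.07095118,  0.        ,  0.        ,  0.        ,  0.        ]), 'position': array([-0.07624323, -0.76133398,  0.76982446]), 'attitude': array([[ 0.78265482, -0.35003176,  0.51471274],
       [-0.62243727, -0.44651446,  0.64280377],
       [ 0.00482494, -0.82346986, -0.56733951]])}
```

View pics/top0.png

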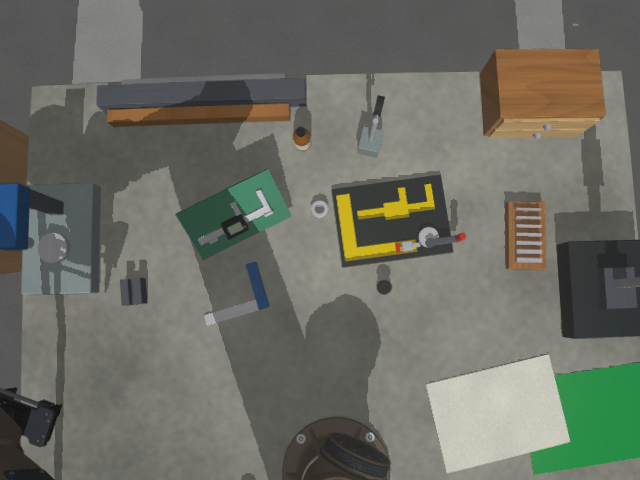

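View pics/side0.png

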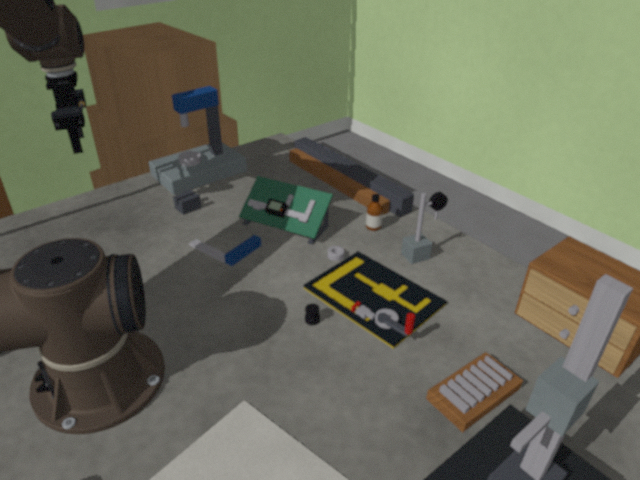

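Top view: the stand is at about (233,213), the square's stock at about (257,287) and its tip near (208,320). The tray is centred near (392,220), with the lever grip at about (461,237), and the indicator sits just above it. I'll enlarge the key areas next.

```bash
python3 - <<'E'
import cv2,numpy as np
t=cv2.imread('pics/top0.png');s=cv2.imread('pics/side0.png')
def crop(im,x,y,w,h,k,n):
    c=cv2.resize(im[y:y+h,x:x+w],None,fx=k,fy=k,interpolation=cv2.INTER_CUBIC)
    for i in range(0,w,20): cv2.putText(c,str(x+i),(i*k,10),0,.35,(255,255,255),1); cv2.line(c,(i*k,12),(i*k,18),(255,255,255),1)
    for i in range(0,h,20): cv2.putText(c,str(y+i),(0,i*k+4),0,.35,(255,255,255),1); cv2.line(c,(22,i*k),(28,i*k),(255,255,255),1)
    cv2.imwrite('pics/'+n,c)
crop(t,320,160,150,115,5,'tt.png')
crop(t,165,160,140,112,5,'ts.png')
crop(t,190,240,100,100,6,'tq.png')
crop(s,295,240,160,115,5,'st.png')
crop(s,180,165,160,110,5,'ss.png')
E
```

```text
(no output)
```

View pics/tt.png

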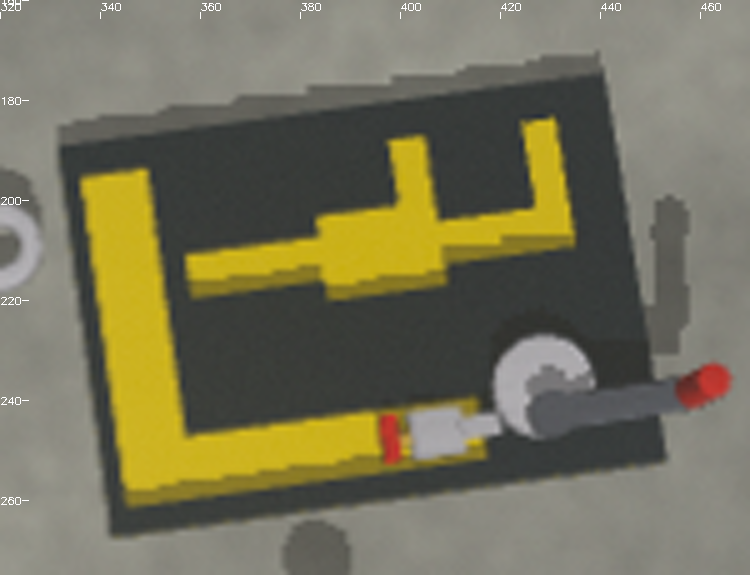

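View pics/ts.png

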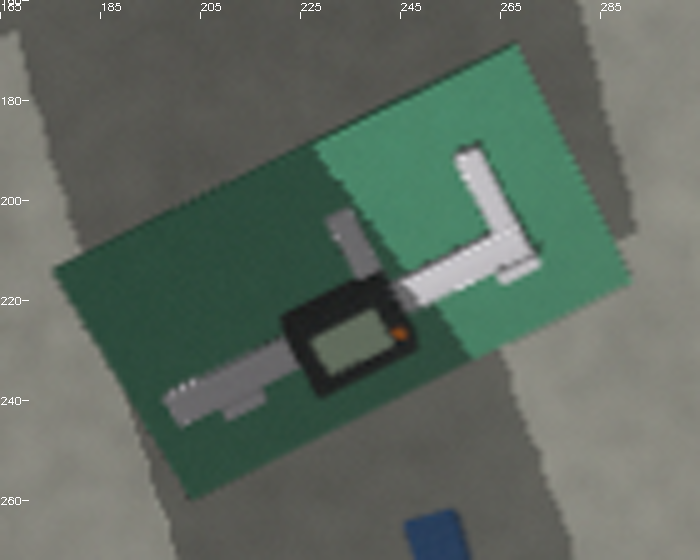

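View pics/tq.png

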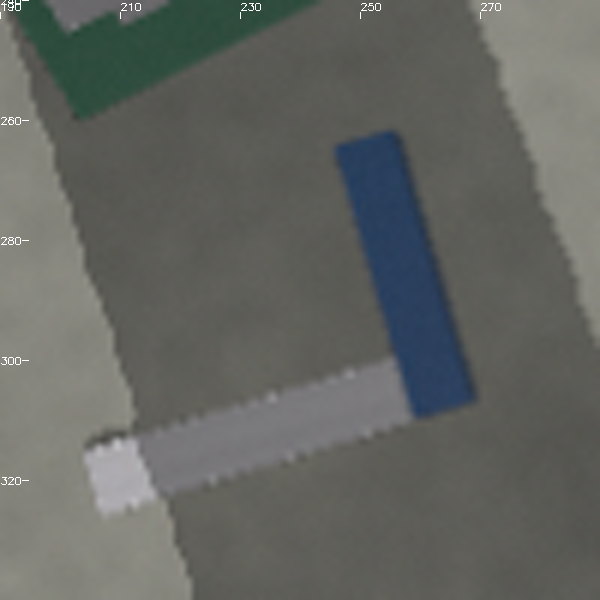

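View pics/st.png

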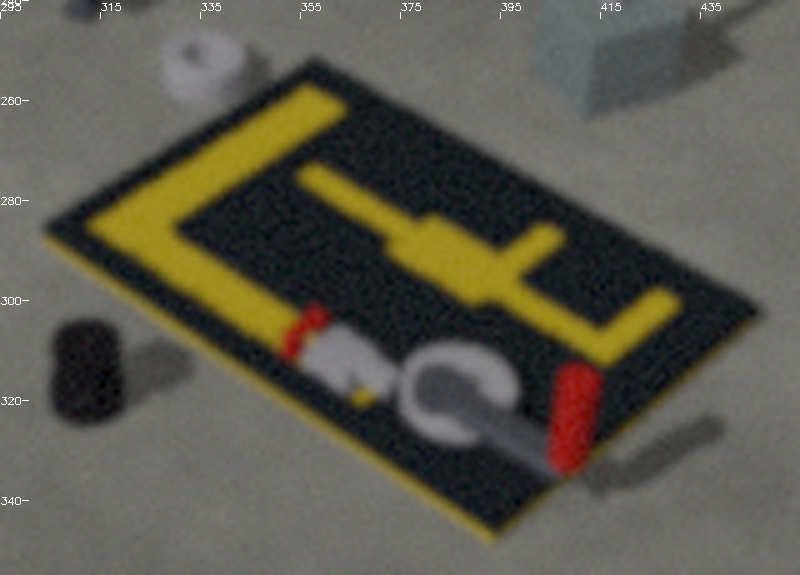

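View pics/ss.png

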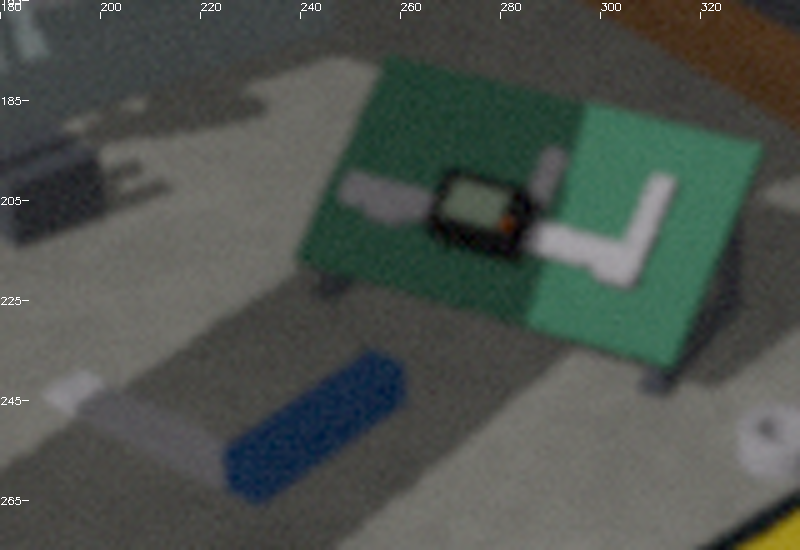

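Tray, caliper and square corners are readable in both crops. Next I fit poses to the picked corners from both views.

```bash
cat > h.py <<'E'
import numpy as np,cv2
from scipy.optimize import least_squares
from bench import *
def proj(n,P):
    c=calibration(n);R=np.array(c['attitude']);t=-R.T@np.array(c['position'])
    return cv2.projectPoints(np.asarray(P,float).reshape(-1,1,3),cv2.Rodrigues(R.T)[0],t,c['mtx'],c['dist_coeffs'])[0][:,0]
def ray(n,uv):
    c=calibration(n);p=cv2.undistortPoints(np.asarray(uv,float).reshape(-1,1,2),c['mtx'],c['dist_coeffs'])[:,0]
    d=np.c_[p,np.ones(len(p))]@np.array(c['attitude']).T
    return np.array(c['position']),d
def onplane(n,uv,z):
    o,d=ray(n,uv);s=(z-o[2])/d[:,2];return o+s[:,None]*d
def deproj(n,uv,D):
    o,d=ray(n,uv);u=np.round(uv).astype(int);return o+d*D[u[:,1],u[:,0]][:,None]
def rz(a):
    c,s=np.cos(a),np.sin(a);return np.array([[c,-s,0],[s,c,0],[0,0,1]])
def ry(a):
    c,s=np.cos(a),np.sin(a);return np.array([[c,0,s],[0,1,0],[-s,0,c]])
def cp(o,k,l): return np.array([[o[0]+(u+.5)/k-.5,o[1]+(v+.5)/k-.5] for u,v in l])
def fit(sets,Rf,p0,fixz=None):
    # sets: list of (cam, pix, model_mm)
    def T(p,M): return np.asarray(M)/1e3@Rf(p[3]).T+[p[0],p[1],p[2] if fixz is None else fixz]
    def f(p): return np.concatenate([(proj(n,T(p,M))-u).ravel() for n,u,M in sets])
    r=least_squares(f,p0,loss='soft_l1',x_scale=[.1,.1,.1,1]);return r.x,f(r.x).reshape(-1,2)
def err(r): return np.round(r,1).tolist()
E
cat > m0.py <<'E'
from h import *
tt=lambda l:cp((320,160),5,l); st=lambda l:cp((295,240),5,l)
M=[[94,132,12],[94,-132,12],[-94,-132,12],[-94,132,12]]
tr=('top',tt([(60,147),(605,72),(665,460),(110,536)]),M)
# side: TL far corner? +x,+y=(315,58); +x,-y=(765,312); -x,-y=(495,535); -x,+y=(43,232)
sd=('side',st([(315,58),(765,312),(495,533),(43,230)]),M)
for nm,S in(('both',[tr,sd]),('top',[tr]),('side',[sd])):
    for fz in (None,0.):
        p,e=fit(S,rz,[.5,-.1,0,.1],fz);print('tray',nm,fz,np.round(p,4),err(e))
tq=lambda l:cp((190,240),6,l); ss=lambda l:cp((180,165),5,l)
Mq=[[55,12,26],[55,-12,26],[-55,-12,26],[-55,12,26],[-29,142,5],[-55,142,5]]
q=('top',tq([(335,148),(398,131),(477,400),(415,417),(85,449),(107,516)]),Mq)
qs=('side',ss([(372,347),(222,460),(78,370),(45,395)]),[[55,12,26],[-55,12,26],[-29,142,5],[-55,142,5]])
for nm,S in(('both',[q,qs]),('top',[q])):
    for fz in(None,0.):
        p,e=fit(S,rz,[.4,.2,0,.2],fz);print('sq',nm,fz,np.round(p,4),err(e))
ts=lambda l:cp((165,160),5,l)
Rc=lambda a: rz(a)@ry(-np.radians(35))@rz(-np.pi/2)
Mc=[[-26,18,26],[26,18,26],[26,-18,26],[-26,-18,26],[78,50,6],[90,50,6],[-90,8,6],[-90,-8,6]]
c=('top',ts([(282,317),(385,274),(418,345),(320,398),(456,155),(480,146),(163,402),(184,428)]),Mc)
cs=('side',ss([(440,173),(525,188),(517,258),(433,240),(652,175),(677,180)]),[[-26,18,26],[26,18,26],[26,-18,26],[-26,-18,26],[78,50,6],[90,50,6]])
for nm,S in(('both',[c,cs]),('top',[c]),('side',[cs])):
    p,e=fit(S,Rc,[.5,.2,.05,.3]);print('cal',nm,np.round(p,4),err(e))
Rs=lambda a: rz(a)@ry(-np.radians(35))
Ms=[[65,115,0],[65,-115,0],[-65,-115,0],[-65,115,0]]
b=('top',ts([(53,267),(518,43),(632,283),(190,500)]),Ms); bs=('side',ss([(390,55),(762,143),(672,365),(300,258)]),Ms)
for nm,S in(('both',[b,bs]),('top',[b]),('side',[bs])):
    p,e=fit(S,Rs,[.5,.2,.06,.3]);print('stand',nm,np.round(p,4),err(e))
D=np.load('pics/top0.npy')
for n,u in dict(stock=(256,285),table=(262,340),tray=(400,235),pocket=(400,213),pocket2=(345,225),head=(237,226),headtable=(300,240)).items():
    print(n,np.round(deproj('top',np.array([u]),D),4))
E
python3 m0.py
```

```text
tray both None [ 0.5764 -0.1477 -0.0041  0.1085] [[-0.1, -0.6], [0.1, 0.1], [0.5, -0.1], [0.6, -0.3], [-0.0, 0.6], [-1.2, -0.1], [-0.1, -0.3], [-0.2, -0.0]]
tray both 0.0 [ 5.751e-01 -1.486e-01  1.000e-04  1.088e-01] [[0.3, -0.4], [0.8, 0.2], [1.3, 0.2], [1.0, 0.1], [-0.1, -0.3], [-0.9, -1.0], [-0.0, -1.2], [-0.5, -1.0]]
tray top None [ 0.5759 -0.1472 -0.0046  0.1089] [[-0.4, -0.3], [-0.2, 0.3], [0.2, 0.1], [0.4, -0.1]]
tray top 0.0 [ 0.5752 -0.1466  0.      0.109 ] [[-0.6, -0.5], [-0.1, 0.1], [0.4, 0.2], [0.2, 0.1]]
tray side None [ 0.5725 -0.1524  0.0014  0.1066] [[0.3, 0.3], [-0.3, -0.0], [0.3, 0.0], [-0.3, -0.3]]
tray side 0.0 [ 5.736e-01 -1.514e-01 -5.000e-04  1.069e-01] [[0.3, 0.4], [-0.4, -0.0], [0.3, -0.0], [-0.2, -0.2]]
sq both None [ 0.4297  0.1708 -0.0005  0.2708] [[0.4, -0.6], [-0.2, -0.8], [-0.0, -0.0], [0.3, 0.2], [0.4, 0.1], [-0.3, -0.4], [-0.4, 0.5], [-0.8, -1.6], [0.2, 0.5], [-0.7, 0.1]]
sq both 0.0 [0.4296 0.1706 0.     0.2712] [[0.5, -0.6], [-0.1, -0.8], [0.0, -0.0], [0.4, 0.2], [0.4, 0.1], [-0.2, -0.3], [-0.4, 0.3], [-0.8, -1.7], [0.1, 0.4], [-0.7, 0.0]]
sq top No
[... 596 characters left out ...]
9], [-0.7, -0.6]]
cal side [0.571  0.2181 0.0482 0.5617] [[0.7, 0.8], [2.0, 1.2], [-0.5, -0.4], [-2.1, -0.4], [0.3, -0.3], [-0.4, -0.5]]
stand both [0.5897 0.2157 0.0636 0.433 ] [[-0.0, 0.1], [0.2, -0.4], [0.5, -0.7], [0.1, -0.8], [-0.5, -0.5], [0.0, 0.6], [-0.6, 0.4], [-1.9, -0.2]]
stand top [0.5889 0.2163 0.0625 0.4304] [[-0.2, 0.4], [0.1, 0.2], [0.2, -0.2], [-0.1, -0.5]]
stand side [0.6025 0.2307 0.052  0.446 ] [[0.2, 0.1], [0.0, 0.5], [0.2, -0.4], [-0.5, -0.1]]
stock [[0.4294 0.1738 0.027 ]]
table [[0.3017 0.1649 0.0006]]
tray [[ 0.5391 -0.1648  0.011 ]]
pocket [[ 0.5928 -0.1679  0.003 ]]
pocket2 [[ 0.567  -0.0361  0.0047]]
head [[0.561  0.2088 0.0751]]
headtable [[0.5343 0.0714 0.0013]]
```

```bash
cat > m1.py <<'E'
from h import *
ts=lambda l:cp((165,160),5,l);ss=lambda l:cp((180,165),5,l)
Rc=lambda a: rz(a)@ry(-np.radians(35))@rz(-np.pi/2)
Mc=[[-26,18,0],[26,18,0],[26,-18,26],[-26,-18,26],[78,50,6],[90,50,6],[-90,8,6],[-90,-8,6]]
c=('top',ts([(282,317),(385,274),(418,345),(320,398),(456,155),(480,146),(163,402),(184,428)]),Mc)
cs=('side',ss([(652,175),(677,180)]),[[78,50,6],[90,50,6]])
for nm,S in(('both',[c,cs]),('top',[c])):
    p,e=fit(S,Rc,[.5,.2,.05,.3]);print('cal',nm,np.round(p,4),err(e))
    yaw=p[3]; u=rz(yaw)@[np.cos(.611),0,np.sin(.611)]; sx=rz(yaw)@[1,0,0]
    st=np.array([.589,.216]); d=(p[:2]-st)@rz(.4315)[:2,:2]; print('in stand frame',d, 'plate z there',.0635+d[0]*np.tan(.611))
    o=p[:3]
    R=Rc(yaw)
    for nn,l in dict(mid=(0,0,13),piv=(5.4,0,18)).items(): pass
    print('head mid',np.round(o+R@[0,0,.013],4),'jawtip',np.round(o+R@[.084,.048,.003],4))
s=observe();print(s['q'])
print(proj('top',[s['tcp_pos']]),proj('side',[s['tcp_pos']]))
E
python3 m1.py
```

```text
cal both [0.5698 0.2183 0.0534 0.4468] [[-0.4, -0.6], [-0.6, -2.3], [1.3, 0.7], [0.4, 0.5], [-0.1, 0.4], [-0.1, -0.2], [0.5, -0.3], [-0.3, 0.0], [0.0, 0.0], [-0.9, 0.0]]
in stand frame [-0.01644021  0.01013975] plate z there 0.051985136365945865
head mid [0.5631 0.2151 0.064 ] jawtip [0.64   0.1588 0.0834]
cal top [0.57   0.2189 0.0512 0.4459] [[-0.4, -0.5], [-0.6, -2.2], [1.2, 0.8], [0.3, 0.5], [-0.1, 0.6], [-0.2, 0.0], [0.5, -0.3], [-0.3, 0.0]]
in stand frame [-0.0160905  0.010552 ] plate z there 0.052230082198197844
head mid [0.5632 0.2156 0.0618] jawtip [0.6401 0.1593 0.0812]
[ 1.13639860e+00  4.91487498e-01  1.55939276e+00  4.14063276e-05
  1.09168465e+00 -1.05616555e-01]
[[ 43.85633472 398.31100045]] [[ 80.88983236 154.91639587]]
```

```bash
cat > go.py <<'E'
import sys,numpy as np
from bench import *
s=observe();p=np.array(s['tcp_pos']);R=np.array(s['tcp_rot'])
a=np.degrees(np.arctan2(R[1,1],R[0,1]))
print('t',round(s['time'],2),'tcp',np.round(p,4),'a',round(a,2),'F',np.round(s['ft_force'],1),'M',np.round(s['moment'],2),'w',round(s['gripper_width'],4),'q',np.round(s['q'],2))
if len(sys.argv)>3:
    t=np.array([float(v) for v in sys.argv[1:4]])
    d=R.T@(t-p)*100
    sp=0
    if len(sys.argv)>4: sp=-np.radians((float(sys.argv[4])-a+180)%360-180)
    print('lin',np.round(d,2),'spin',round(sp,3),'rows',round(np.linalg.norm(d)/4.17,1),round(abs(sp)/.125,1))
E
python3 go.py .5627 .2152 .15 115.2
```

```text
t 0.1 tcp [0.2017 0.5913 0.1857] a 71.16 F [ 0.6  0.8 -0.7] M [-0.04 -0.    0.04] w 0.0951 q [ 1.14  0.49  1.56  0.    1.09 -0.11]
lin [-46.31 -23.94   3.59] spin -0.769 rows 12.5 6.1
```

```bash
python3 -m creep '{"fingers":[1,1,1,1,1,1,1,1],"linear":[[-3,-1.5,0],[-7,-3.6,0],[-11,-5.7,0],[-15,-7.8,0.5],[-19,-9.8,1],[-22.5,-11.6,1.5],[-26,-13.4,2],[-29.5,-15.2,2.3]],"spin":[-0.1,-0.2,-0.3,-0.42,-0.54,-0.66,-0.769,-0.769]}'; python3 go.py .5627 .2152 .12 115.2
```

```text
time: 0.77
tcp_pos: [0.4192, 0.365, 0.1646]
tcp_rot: [[-0.901, -0.433, -0.0], [-0.433, 0.901, -0.0], [0.0, 0.0, -1.0]]
ft_force: [-0.0, 0.1, 0.3]
gripper_width: 0.0952
t 0.77 tcp [0.4192 0.365  0.1646] a 115.65 F [-0.   0.1  0.3] M [ 0.07  0.05 -0.03] w 0.0952 q [ 0.6   0.42  1.76  0.    0.97 -1.42]
lin [ -6.45 -19.72   4.46] spin 0.008 rows 5.1 0.1
```

```bash
python3 -m creep '{"fingers":[1,1,1,1,1,1,1,1],"linear":[[-1.2,-3.6,0.5],[-2.4,-7.2,1],[-3.5,-10.8,2],[-4.6,-14.2,3],[-5.6,-17.2,3.6],[-6.2,-19,4.2],[-6.2,-19,4.2],[-6.2,-19,4.2]],"spin":[0,0,0,0,0,0,0,0]}'; python3 go.py .5627 .2152 .0645 115.2
python3 - <<'E'
from h import *
for n in('top','side'):
    im,d=read_camera(n); cv2.imwrite(f'pics/{n}1.png',im[:,:,::-1]);s=observe()
    print(proj(n,[s['tcp_pos']]))
    x,y=(165,140) if n=='top' else (190,100)
    cv2.imwrite(f'pics/{n}1c.png',cv2.resize(im[y:y+140,x:x+150,::-1],None,fx=4,fy=4,interpolation=cv2.INTER_CUBIC))
E
```

```text
time: 1.43
tcp_pos: [0.5556, 0.2202, 0.1223]
tcp_rot: [[-0.905, -0.424, -0.001], [-0.424, 0.905, -0.0], [0.001, 0.0, -1.0]]
ft_force: [0.1, 0.4, -0.3]
gripper_width: 0.095
t 1.43 tcp [0.5556 0.2202 0.1223] a 115.11 F [ 0.1  0.4 -0.3] M [0.08 0.05 0.01] w 0.095 q [ 0.27  0.52  1.7   0.    0.92 -1.74]
lin [-0.44 -0.76  5.78] spin -0.002 rows 1.4 0.0
[[227.71141209 225.77548753]]
[[270.84432673 188.55915517]]
```

View pics/top1c.png

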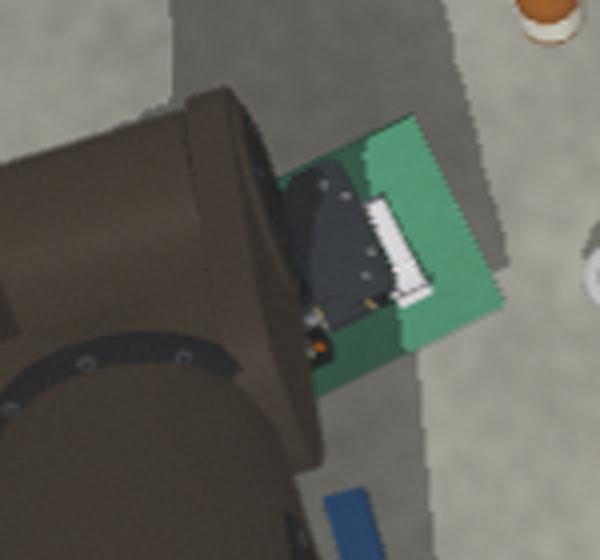

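View pics/side1c.png

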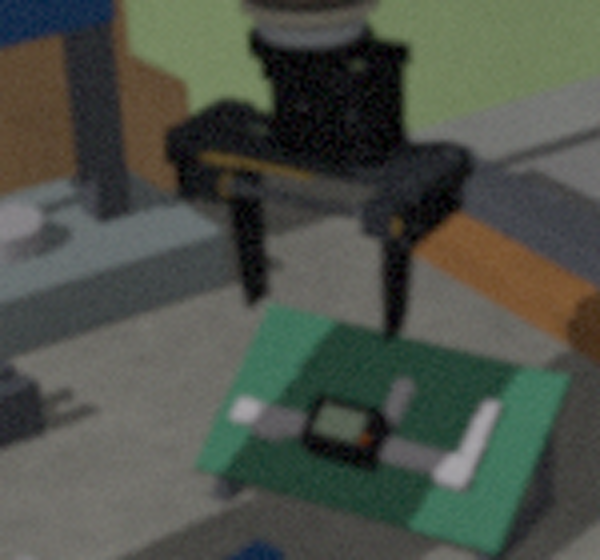

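```bash
python3 - <<'E'
from h import *
im,D=read_camera('side');s=observe();p=s['tcp_pos'];R=np.array(s['tcp_rot'])
print(p)
for k in(-.0475,.0475,-.0595,.0595): print(k,proj('side',[p+R[:,1]*k]))
for u in [(253,168),(253,173),(289,175),(288,181),(252,160),(289,168)]:
    print(u,im[u[1],u[0]],np.round(deproj('side',np.array([u]),D),4))
# depth min scan columns
cv2.imwrite('pics/side2c.png',cv2.resize(im[140:220,230:320,::-1],None,fx=8,fy=8,interpolation=cv2.INTER_NEAREST))
E
```

```text
[0.55490374 0.22181086 0.12329272]
-0.0475 [[286.97159797 192.54503194]]
0.0475 [[254.99563381 184.45539932]]
-0.0595 [[291.13654313 193.6003465 ]]
0.0595 [[251.0798404  183.46625934]]
(253, 168) [18 21 20] [[0.529  0.2593 0.1748]]
(253, 173) [12 14 20] [[0.5271 0.2579 0.1618]]
(289, 175) [13 16 19] [[0.5728 0.1643 0.1798]]
(288, 181) [23 27 27] [[0.5716 0.1675 0.1623]]
(252, 160) [ 0  4 13] [[0.5279 0.2596 0.1973]]
(289, 168) [0 0 0] [[0.5765 0.1687 0.196 ]]
```

View pics/side2c.png

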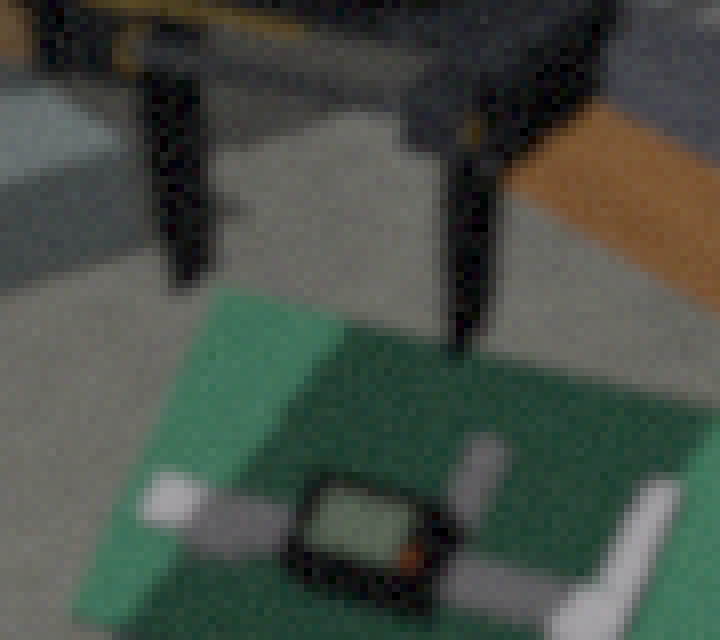

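```bash
python3 - <<'E'
from h import *
D=np.load('pics/side0.npy');im=np.load('pics/side0im.npy')
p=np.array([0.20165,0.59126,0.18565]);y=np.array([.323,.946,0])
for k in(-.0475,.0475,-.0595,.0595): print(k,proj('side',[p+y*k]),proj('top',[p+y*k]))
cv2.imwrite('pics/side0f.png',cv2.resize(im[90:190,40:130,::-1],None,fx=6,fy=6,interpolation=cv2.INTER_NEAREST))
for u in [(77,148),(78,140),(70,125)]: print(u,np.round(deproj('side',np.array([u]),D),4))
im,D=read_camera('side');s=observe();print(s['time'],s['tcp_pos'],s['q'])
E
python3 go.py
```

```text
-0.0475 [[ 80.35728621 162.47554362]] [[ 64.9791826  405.97376173]]
0.0475 [[ 81.40227249 147.83692763]] [[ 23.09997034 390.68985406]]
-0.0595 [[ 80.21897753 164.4446158 ]] [[ 70.34697871 407.9096695 ]]
0.0595 [[ 81.52823848 146.09989721]] [[ 17.89177033 388.76607367]]
(77, 148) [[0.1872 0.5443 0.2267]]
(78, 140) [[0.1929 0.5367 0.2495]]
(70, 125) [[0.1787 0.5122 0.3009]]
1.6333 [0.55491968 0.22190433 0.123414  ] [ 2.69826221e-01  5.20616950e-01  1.69697441e+00  2.23894626e-04
  9.23678392e-01 -1.74255836e+00]
t 1.63 tcp [0.5549 0.2219 0.1234] a 115.29 F [ 0.4 -0.7 -1. ] M [ 0.07  0.01 -0.05] w 0.0947 q [ 0.27  0.52  1.7   0.    0.92 -1.74]
```

View pics/side0f.png

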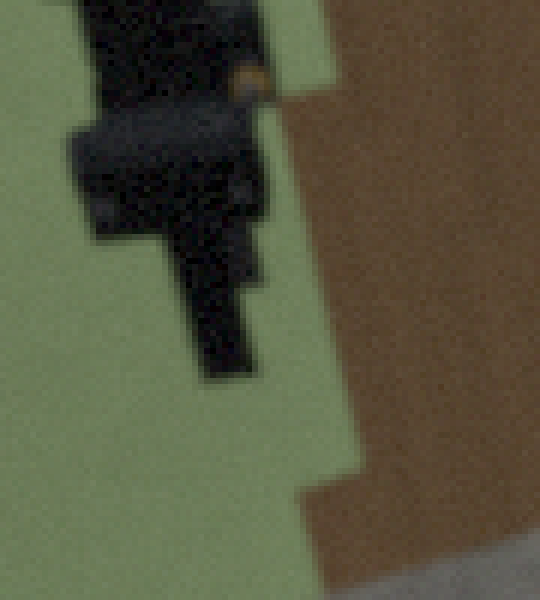

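Wherever I can check, the fingertips show about 25–30 mm higher in the picture than the reported TCP, while xy agrees. I'll go down to the planned height and look before trusting either one.

```bash
python3 go.py .5627 .2152 .070 115.2; python3 -m creep '{"fingers":[1,1,1,1],"linear":[[-0.4,-0.9,1.8],[-0.4,-0.9,3.6],[-0.4,-0.9,5.3],[-0.4,-0.9,5.3]],"spin":[0,0,0,0]}'; python3 go.py .5627 .2152 .0645 115.2
cat > pic.py <<'E'
import sys
from h import *
# pic.py cam tag x y w h k
n,tag=sys.argv[1:3];x,y,w,h,k=map(int,sys.argv[3:8])
im,D=read_camera(n);np.save(f'pics/{tag}_d.npy',D)
cv2.imwrite(f'pics/{tag}_full.png',im[:,:,::-1])
c=cv2.resize(im[y:y+h,x:x+w,::-1],None,fx=k,fy=k,interpolation=cv2.INTER_CUBIC)
for i in range(0,w,20): cv2.putText(c,str(x+i),(i*k,10),0,.35,(255,255,255),1); cv2.line(c,(i*k,12),(i*k,18),(255,255,255),1)
for i in range(0,h,20): cv2.putText(c,str(y+i),(0,i*k+4),0,.35,(255,255,255),1)
cv2.imwrite(f'pics/{tag}.png',c)
E
python3 pic.py side s3 225 140 100 90 8
```

```text
t 1.63 tcp [0.5549 0.2219 0.1234] a 115.29 F [ 0.4 -0.7 -1. ] M [ 0.07  0.01 -0.05] w 0.0947 q [ 0.27  0.52  1.7   0.    0.92 -1.74]
lin [-0.42 -0.94  5.34] spin 0.002 rows 1.3 0.0
time: 1.97
tcp_pos: [0.5612, 0.215, 0.0677]
tcp_rot: [[-0.904, -0.427, -0.004], [-0.427, 0.904, -0.001], [0.004, 0.001, -1.0]]
ft_force: [-0.8, -0.4, -0.2]
gripper_width: 0.0952
t 1.97 tcp [0.5612 0.215  0.0677] a 115.29 F [-0.8 -0.4 -0.2] M [0.06 0.04 0.04] w 0.0952 q [ 0.26  0.6   1.73  0.    0.82 -1.76]
lin [-0.15 -0.05  0.32] spin 0.002 rows 0.1 0.0
```

View pics/s3.png

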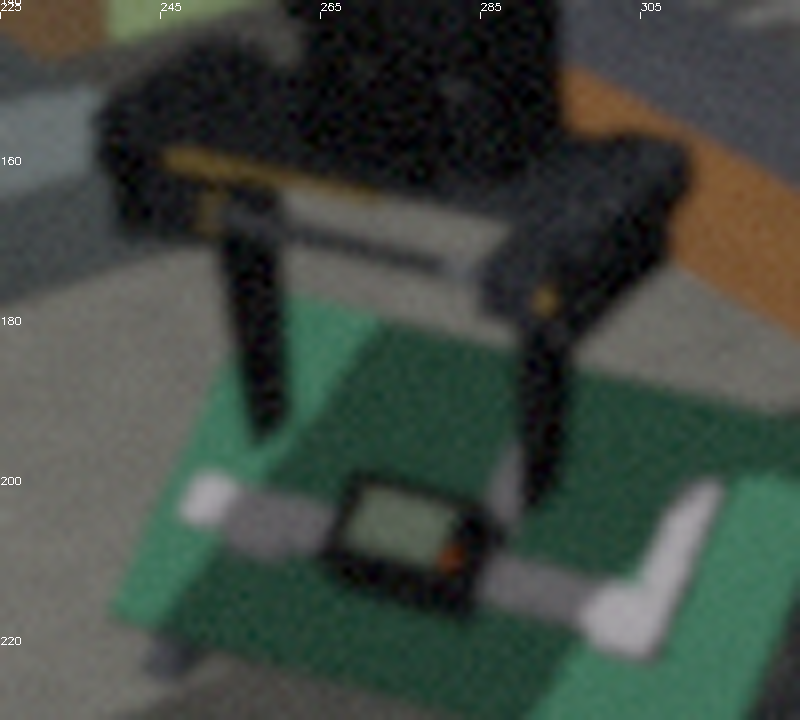

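```bash
python3 - <<'E'
from h import *
p=np.array([.5612,.215,.0677]);y=np.array([-.427,.904,0]);x=np.array([-.904,-.427,0])
for dz in(0,.02,.024,.028,.032,.036):
    q=p+[0,0,dz]
    print(dz,[np.round(proj('side',[q+y*k+x*.01]),1).tolist()[0] for k in(.0475,-.0475,.0595,-.0595)],[np.round(proj('side',[q+y*k-x*.01]),1).tolist()[0] for k in(.0475,-.0475)])
E
```

```text
0 [[257.7, 204.9], [289.2, 213.4], [253.9, 203.9], [293.3, 214.5]] [[261.7, 201.5], [292.9, 209.8]]
0.02 [[257.3, 198.3], [289.0, 206.7], [253.4, 197.3], [293.2, 207.8]] [[261.3, 194.9], [292.8, 203.2]]
0.024 [[257.2, 197.0], [289.0, 205.4], [253.3, 196.0], [293.1, 206.5]] [[261.2, 193.6], [292.7, 201.8]]
0.028 [[257.1, 195.7], [288.9, 204.0], [253.2, 194.7], [293.1, 205.1]] [[261.1, 192.3], [292.7, 200.5]]
0.032 [[257.0, 194.4], [288.9, 202.7], [253.1, 193.3], [293.1, 203.8]] [[261.0, 191.0], [292.7, 199.1]]
0.036 [[256.9, 193.0], [288.9, 201.3], [253.0, 192.0], [293.0, 202.4]] [[260.9, 189.7], [292.6, 197.8]]
```

```bash
python3 -m creep '{"fingers":[1,1],"linear":[[-0.15,-0.1,0.3],[-0.15,-0.1,0.5]],"spin":[0,0]}';python3 -m creep '{"fingers":[1,1],"linear":[[0,0,0.2],[0,0,0.3]],"spin":[0,0]}'; python3 -m creep '{"fingers":[1,1],"linear":[[0,0,0.2],[0,0,0.3]],"spin":[0,0]}';python3 go.py
```

```text
time: 2.18
tcp_pos: [0.5654, 0.2148, 0.0661]
tcp_rot: [[-0.904, -0.427, 0.002], [-0.427, 0.904, 0.001], [-0.002, -0.0, -1.0]]
ft_force: [0.8, 0.3, -0.3]
gripper_width: 0.095
time: 2.35
tcp_pos: [0.5649, 0.2144, 0.0625]
tcp_rot: [[-0.905, -0.426, 0.001], [-0.426, 0.905, 0.0], [-0.001, -0.0, -1.0]]
ft_force: [1.0, 0.5, 0.1]
gripper_width: 0.095
time: 2.52
tcp_pos: [0.5648, 0.2143, 0.0591]
tcp_rot: [[-0.905, -0.426, 0.0], [-0.426, 0.905, 0.0], [-0.0, 0.0, -1.0]]
ft_force: [0.0, 0.2, 0.1]
gripper_width: 0.095
t 2.52 tcp [0.5648 0.2143 0.0591] a 115.22 F [0.  0.2 0.1] M [ 0.06  0.04 -0.01] w 0.095 q [ 0.25  0.61  1.73  0.    0.8  -1.76]
```

```bash
python3 -m creep '{"fingers":[1,1,1],"linear":[[0.15,0,0.3],[0.15,0,0.6],[0.15,0,0.6]],"spin":[0,0,0]}';python3 -m creep '{"fingers":[1,1,1],"linear":[[0,0,0.3],[0,0,0.6],[0,0,0.6]],"spin":[0,0,0]}'; python3 go.py; python3 pic.py side s4 225 140 100 90 8
```

```text
time: 2.77
tcp_pos: [0.563, 0.2135, 0.0524]
tcp_rot: [[-0.905, -0.426, -0.001], [-0.426, 0.905, -0.0], [0.001, 0.0, -1.0]]
ft_force: [0.5, -0.4, -0.4]
gripper_width: 0.0947
time: 3.02
tcp_pos: [0.5632, 0.2136, 0.0464]
tcp_rot: [[-0.905, -0.426, -0.001], [-0.426, 0.905, -0.0], [0.001, 0.0, -1.0]]
ft_force: [0.4, -0.2, -0.3]
gripper_width: 0.0953
t 3.02 tcp [0.5632 0.2136 0.0464] a 115.22 F [ 0.4 -0.2 -0.3] M [ 0.06  0.03 -0.01] w 0.0953 q [ 0.25  0.63  1.75  0.    0.77 -1.76]
```

View pics/s4.png

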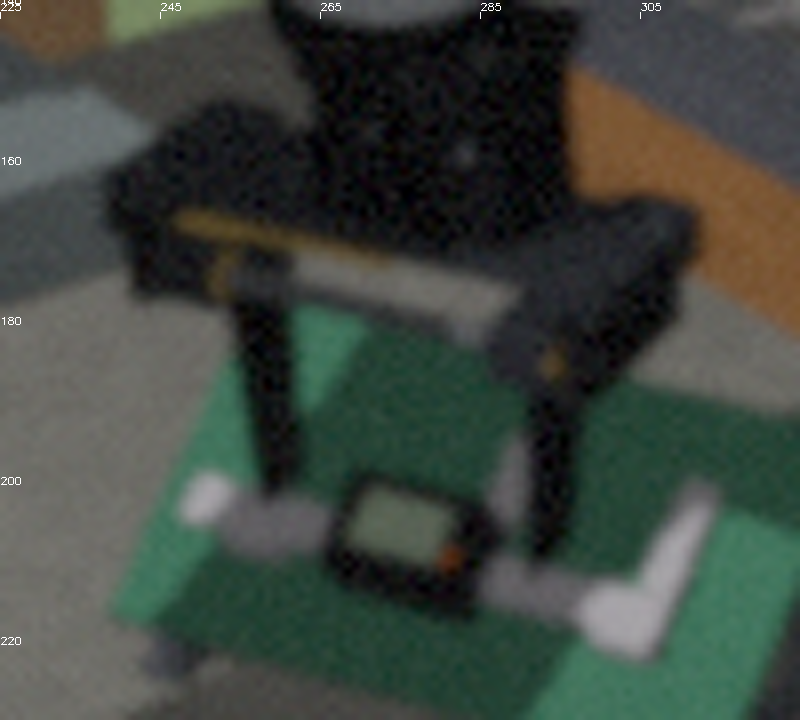

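```bash
python3 -m creep '{"fingers":[1,1,1],"linear":[[0,0.15,0.2],[0,0.15,0.4],[0,0.15,0.5]],"spin":[0,0,0]}';python3 -m creep '{"fingers":[1,1,1],"linear":[[0,0,0.2],[0,0,0.4],[0,0,0.4]],"spin":[0,0,0]}'; python3 go.py; python3 pic.py side s5 225 140 100 90 8
```

```text
time: 3.32
tcp_pos: [0.5627, 0.215, 0.0418]
tcp_rot: [[-0.905, -0.426, -0.0], [-0.426, 0.905, 0.0], [0.0, 0.0, -1.0]]
ft_force: [0.5, 0.1, -0.3]
gripper_width: 0.095
time: 3.57
tcp_pos: [0.5626, 0.2149, 0.0376]
tcp_rot: [[-0.905, -0.426, -0.001], [-0.426, 0.905, -0.0], [0.001, 0.0, -1.0]]
ft_force: [-0.4, 0.1, -1.0]
gripper_width: 0.0949
t 3.57 tcp [0.5626 0.2149 0.0376] a 115.22 F [-0.4  0.1 -1. ] M [ 0.03  0.   -0.07] w 0.0949 q [ 0.26  0.64  1.75  0.    0.75 -1.76]
```

View pics/s5.png

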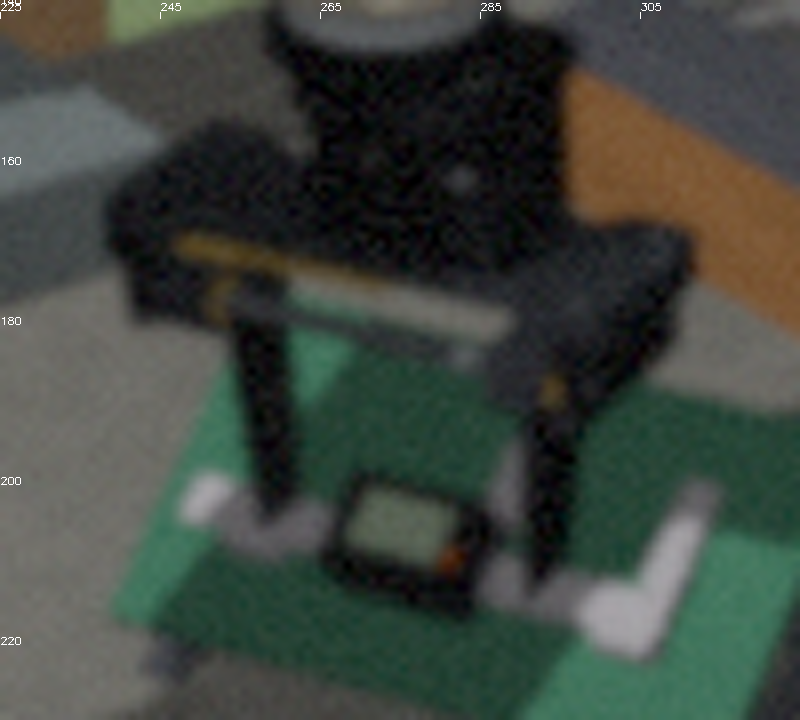

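```bash
python3 -m creep '{"fingers":[1,1],"linear":[[0,0,0.2],[0,0,0.2]],"spin":[0,0]}'; python3 go.py;python3 -m creep '{"fingers":[0.5,0.3,0.3,0.3,0.3,0.3,0.3,0.3],"linear":[[0,0,0],[0,0,0],[0,0,0],[0,0,0],[0,0,0],[0,0,0],[0,0,0],[0,0,0]],"spin":[0,0,0,0,0,0,0,0]}' 12; python3 go.py; python3 pic.py side s6 225 140 100 90 8
```

```text
time: 3.78
tcp_pos: [0.5627, 0.215, 0.0358]
tcp_rot: [[-0.905, -0.426, -0.0], [-0.426, 0.905, 0.0], [0.0, 0.0, -1.0]]
ft_force: [-0.8, -1.5, -0.2]
gripper_width: 0.0952
t 3.78 tcp [0.5627 0.215  0.0358] a 115.23 F [-0.8 -1.5 -0.2] M [0.06 0.05 0.05] w 0.0952 q [ 0.26  0.64  1.75  0.    0.75 -1.76]
time: 4.45
tcp_pos: [0.5628, 0.215, 0.0361]
tcp_rot: [[-0.905, -0.426, 0.0], [-0.426, 0.905, 0.0], [-0.0, 0.0, -1.0]]
ft_force: [0.6, -0.2, 0.8]
gripper_width: 0.0518
t 4.45 tcp [0.5628 0.215  0.0361] a 115.22 F [ 0.6 -0.2  0.8] M [0.12 0.06 0.03] w 0.0518 q [ 0.26  0.64  1.75  0.    0.75 -1.76]
```

View pics/s6.png

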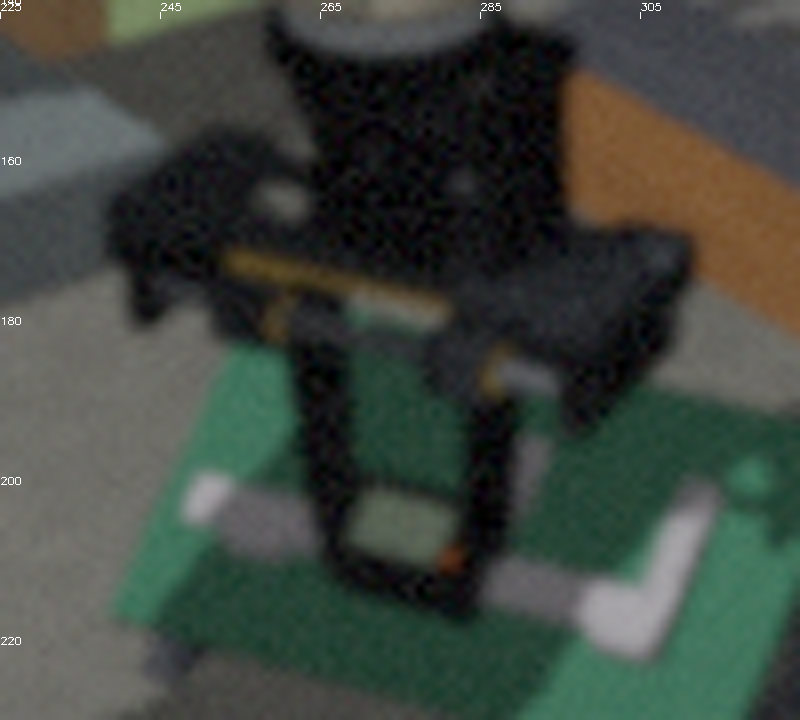

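```bash
python3 -m creep '{"fingers":[0.3,0.3,0.3,0.3,0.3,0.3,0.3,0.3],"linear":[[0,0,0],[0,0,-0.4],[0,0,-1],[0,0,-2],[0,0,-3.5],[0,0,-5],[0,0,-6],[0,0,-6]],"spin":[0,0,0,0,0,0,0,0]}' 15; python3 go.py .43 .03 .09 96.2; python3 pic.py side s7 225 120 100 90 8
```

```text
time: 5.17
tcp_pos: [0.5638, 0.2153, 0.0987]
tcp_rot: [[-0.905, -0.426, 0.004], [-0.426, 0.905, 0.001], [-0.004, -0.001, -1.0]]
ft_force: [-0.3, -0.4, -1.8]
gripper_width: 0.0517
t 5.17 tcp [0.5638 0.2153 0.0987] a 115.22 F [-0.3 -0.4 -1.8] M [ 0.06  0.07 -0.01] w 0.0517 q [ 0.26  0.56  1.71  0.    0.87 -1.76]
lin [ 20.   -11.06   0.8 ] spin 0.332 rows 5.5 2.7
```

View pics/s7.png

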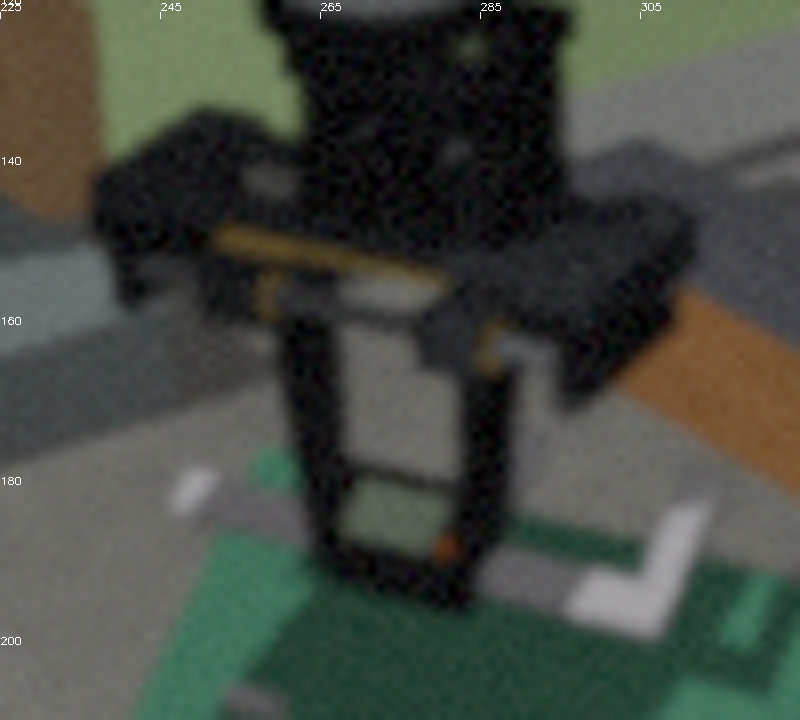

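```bash
python3 -m creep '{"fingers":[0.3,0.3,0.3,0.3,0.3,0.3,0.3,0.3],"linear":[[1.5,-0.8,0],[4.5,-2.5,0],[8,-4.4,0],[11.5,-6.4,0],[15,-8.3,0],[18,-10,0],[20,-11,0.2],[20,-11,0.5]],"spin":[0,0.05,0.12,0.2,0.28,0.33,0.33,0.33]}'; python3 -m creep '{"fingers":[0.3,0.3],"linear":[[0,0,0],[0,0,0]],"spin":[0,0]}';python3 go.py .43 .03 .03 96.2; python3 pic.py side s8 150 180 200 130 4;python3 pic.py top t8 200 200 200 150 4
```

```text
time: 5.88
tcp_pos: [0.4258, 0.0281, 0.0907]
tcp_rot: [[-0.994, -0.107, -0.002], [-0.107, 0.994, 0.0], [0.002, 0.0, -1.0]]
ft_force: [0.0, 0.1, -2.1]
gripper_width: 0.052
time: 6.05
tcp_pos: [0.4291, 0.0304, 0.0908]
tcp_rot: [[-0.994, -0.11, -0.0], [-0.11, 0.994, 0.0], [0.0, 0.0, -1.0]]
ft_force: [0.7, 0.4, -1.4]
gripper_width: 0.0519
t 6.05 tcp [0.4291 0.0304 0.0908] a 96.3 F [ 0.7  0.4 -1.4] M [0.07 0.04 0.  ] w 0.0519 q [-0.08  0.37  2.12  0.    0.65 -1.76]
lin [-0.08 -0.05  6.08] spin 0.002 rows 1.5 0.0
```

View pics/s8.png

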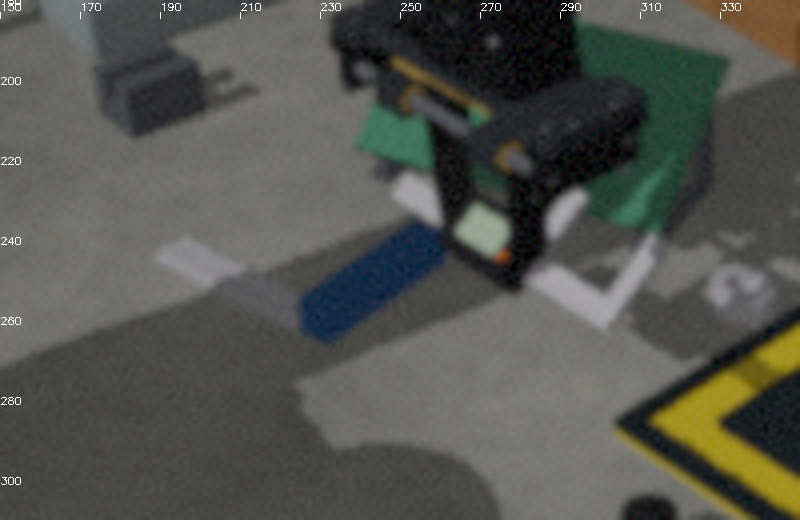

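View pics/t8.png

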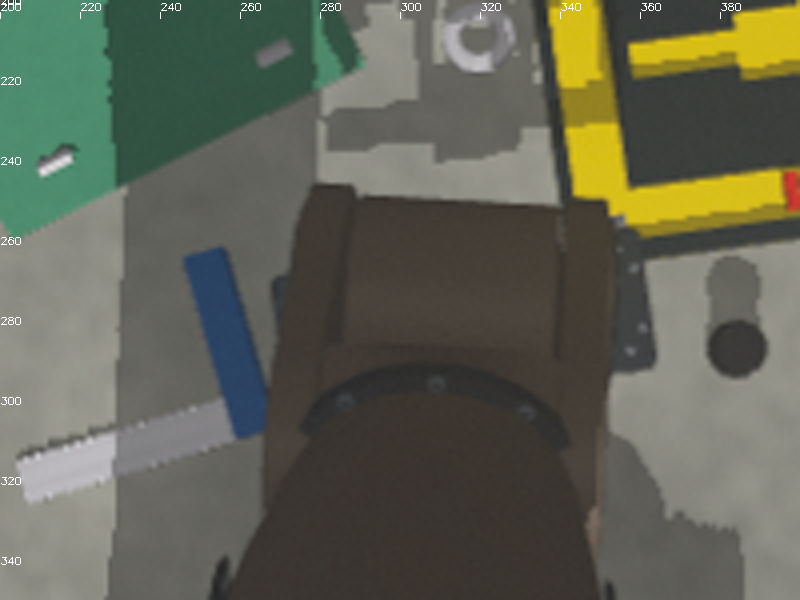

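```bash
python3 -m creep '{"fingers":[0.3,0.3,0.3,0.3,0.3,0.3],"linear":[[0,0,1.5],[0,0,3.5],[0,0,5.5],[0,0,7],[0,0,8],[0,0,8]],"spin":[0,0,0,0,0,0]}'; python3 -m creep '{"fingers":[0.3,0.3,0.3,0.3],"linear":[[0,0,0.2],[0,0,0.4],[0,0,0.6],[0,0,0.6]],"spin":[0,0,0,0]}' 8;python3 go.py
```

```text
time: 6.65
tcp_pos: [0.4283, 0.031, 0.0093]
tcp_rot: [[-0.994, -0.111, -0.003], [-0.111, 0.994, 0.0], [0.003, 0.001, -1.0]]
ft_force: [0.2, 0.6, -1.5]
gripper_width: 0.0522
time: 6.98
tcp_pos: [0.429, 0.0304, 0.0053]
tcp_rot: [[-0.994, -0.11, 0.001], [-0.11, 0.994, 0.0], [-0.001, -0.0, -1.0]]
ft_force: [0.3, -0.1, -2.1]
gripper_width: 0.052
t 6.98 tcp [0.429  0.0304 0.0053] a 96.33 F [ 0.3 -0.1 -2.1] M [0.03 0.05 0.01] w 0.052 q [-0.08  0.54  2.19  0.    0.41 -1.76]
```

```bash
python3 -m creep '{"fingers":[0.3,0.3,0.3,0.3],"linear":[[0,0,0.2],[0,0,0.4],[0,0,0.6],[0,0,0.6]],"spin":[0,0,0,0]}';python3 -m creep '{"fingers":[0.3,0.3,0.3,0.3],"linear":[[0,0,0.2],[0,0,0.4],[0,0,0.6],[0,0,0.6]],"spin":[0,0,0,0]}';python3 go.py;python3 pic.py side s9 220 180 100 90 8
```

```text
time: 7.32
tcp_pos: [0.4287, 0.0302, -0.0012]
tcp_rot: [[-0.994, -0.11, -0.0], [-0.11, 0.994, 0.0], [0.0, 0.0, -1.0]]
ft_force: [0.3, 0.0, -2.5]
gripper_width: 0.052
time: 7.65
tcp_pos: [0.4286, 0.0303, -0.0073]
tcp_rot: [[-0.994, -0.11, -0.0], [-0.11, 0.994, 0.0], [0.0, 0.0, -1.0]]
ft_force: [0.0, -0.0, -2.1]
gripper_width: 0.0521
t 7.65 tcp [ 0.4286  0.0303 -0.0073] a 96.31 F [ 0.  -0.  -2.1] M [0.1  0.01 0.03] w 0.0521 q [-0.08  0.57  2.2   0.    0.37 -1.76]
```

View pics/s9.png

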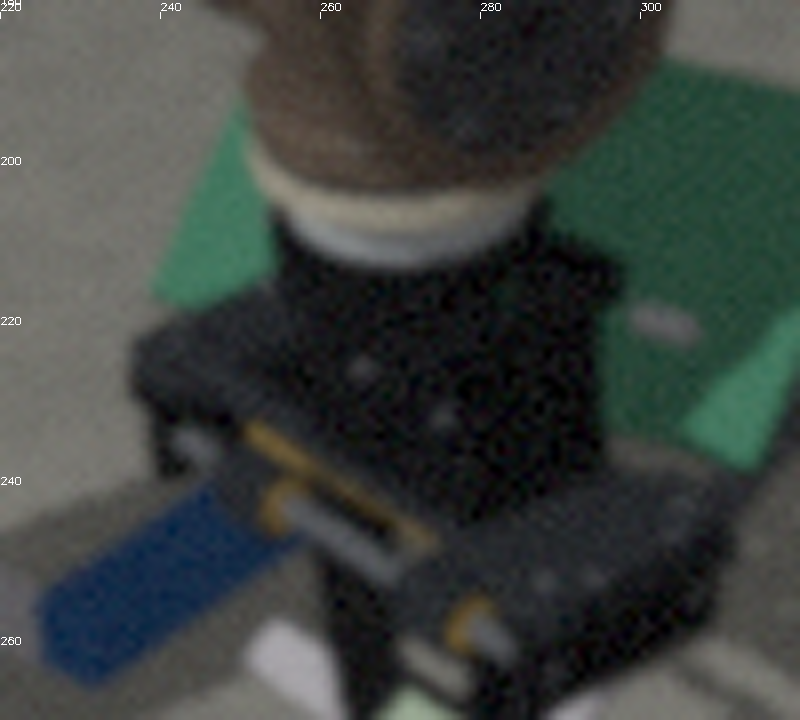

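```bash
python3 -m creep '{"fingers":[0.3,0.3,0.3,0.3],"linear":[[0,0,0.2],[0,0,0.4],[0,0,0.5],[0,0,0.5]],"spin":[0,0,0,0]}';python3 -m creep '{"fingers":[0.3,0.3,0.3,0.3],"linear":[[0,0,0.1],[0,0,0.2],[0,0,0.3],[0,0,0.3]],"spin":[0,0,0,0]}';python3 go.py;python3 pic.py side s10 220 220 110 90 7
```

```text
time: 8.03
tcp_pos: [0.4301, 0.0303, -0.0115]
tcp_rot: [[-0.994, -0.11, 0.003], [-0.11, 0.994, -0.0], [-0.003, -0.0, -1.0]]
ft_force: [2.4, 2.2, 6.6]
gripper_width: 0.0522
time: 8.37
tcp_pos: [0.4305, 0.0304, -0.0143]
tcp_rot: [[-0.994, -0.11, 0.004], [-0.11, 0.994, -0.0], [-0.004, -0.001, -1.0]]
ft_force: [4.1, 4.5, 8.0]
gripper_width: 0.052
t 8.37 tcp [ 0.4305  0.0304 -0.0143] a 96.31 F [4.1 4.5 8. ] M [ 0.82 -0.63  0.02] w 0.052 q [-0.08  0.58  2.2   0.    0.35 -1.76]
```

View pics/s10.png

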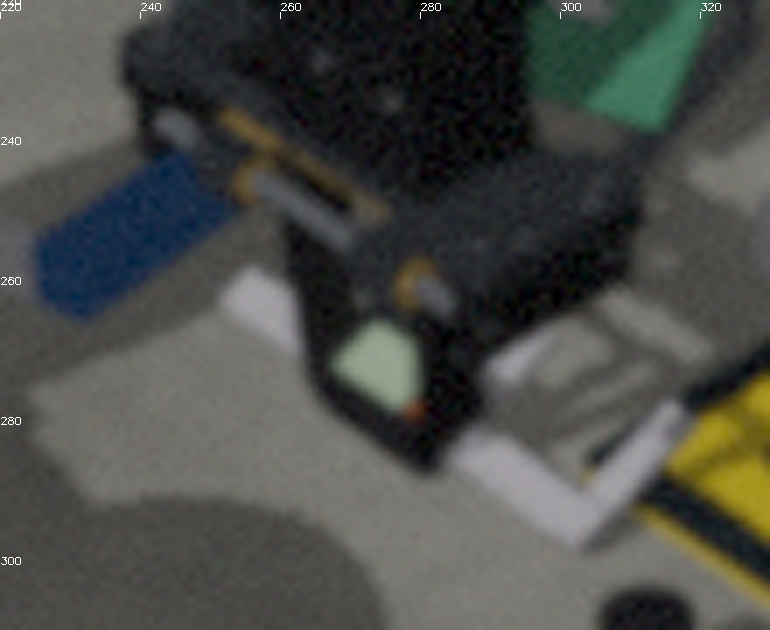

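```bash
python3 -m creep '{"fingers":[0.3,0.3,0.3,0.3],"linear":[[0,0,0],[0,0,0.1],[0,0,0.2],[0,0,0.2]],"spin":[0,0,0,0]}' 5;python3 go.py; python3 -m creep '{"fingers":[0.3,0.3,0.3,0.3],"linear":[[0,0,0.1],[0,0,0.2],[0,0,0.2],[0,0,0.2]],"spin":[0,0,0,0]}';python3 go.py;
```

```text
time: 8.75
tcp_pos: [0.4304, 0.0303, -0.0165]
tcp_rot: [[-0.994, -0.11, 0.004], [-0.11, 0.994, -0.0], [-0.004, -0.0, -1.0]]
ft_force: [3.3, 3.7, 5.6]
gripper_width: 0.0521
t 8.75 tcp [ 0.4304  0.0303 -0.0165] a 96.3 F [3.3 3.7 5.6] M [ 0.58 -0.61 -0.06] w 0.0521 q [-0.08  0.59  2.21  0.    0.34 -1.76]
time: 9.08
tcp_pos: [0.4308, 0.0305, -0.0177]
tcp_rot: [[-0.994, -0.11, 0.005], [-0.11, 0.994, -0.0], [-0.005, -0.001, -1.0]]
ft_force: [2.2, 6.8, 19.6]
gripper_width: 0.0521
t 9.08 tcp [ 0.4308  0.0305 -0.0177] a 96.32 F [ 2.2  6.8 19.6] M [ 0.95 -0.6  -0.03] w 0.0521 q [-0.08  0.59  2.21  0.    0.34 -1.76]
```

```bash
python3 -m creep '{"fingers":[0.75,0.75,0.75,0.75],"linear":[[0,0,-0.1],[0,0,-0.1],[0,0,-0.1],[0,0,-0.1]],"spin":[0,0,0,0]}';python3 go.py; python3 pic.py side s11 220 220 110 90 7
```

```text
time: 9.42
tcp_pos: [0.4288, 0.0305, -0.0176]
tcp_rot: [[-0.994, -0.11, 0.001], [-0.11, 0.994, 0.0], [-0.001, 0.0, -1.0]]
ft_force: [-1.3, 4.2, 6.7]
gripper_width: 0.0701
t 9.42 tcp [ 0.4288  0.0305 -0.0176] a 96.32 F [-1.3  4.2  6.7] M [0.57 0.18 0.  ] w 0.0701 q [-0.08  0.59  2.21  0.    0.34 -1.76]
```

View pics/s11.png

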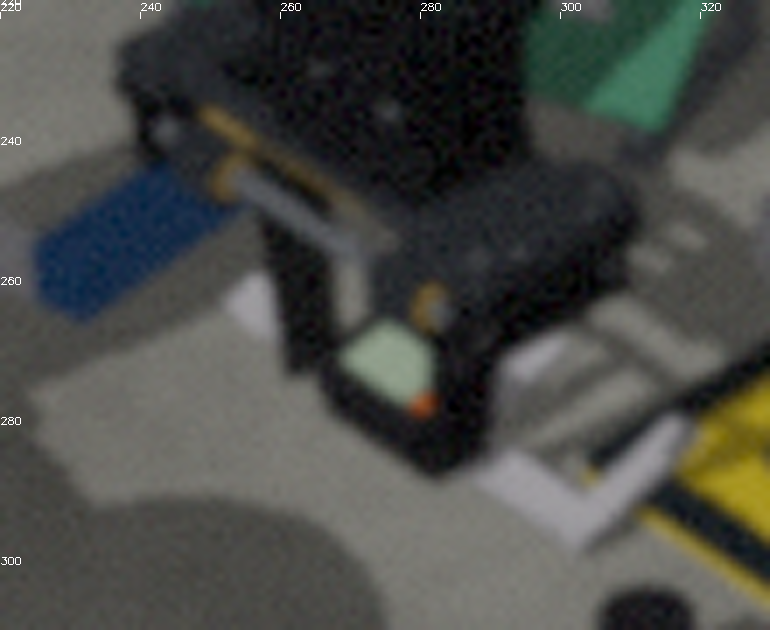

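```bash
python3 -m creep '{"fingers":[0.75,0.75,0.75],"linear":[[0,0,-0.3],[0,0,-0.4],[0,0,-0.4]],"spin":[0,0,0]}';python3 go.py; python3 pic.py side s12 220 220 110 90 7
```

```text
time: 9.72
tcp_pos: [0.429, 0.0302, -0.0137]
tcp_rot: [[-0.994, -0.11, 0.001], [-0.11, 0.994, -0.0], [-0.001, -0.0, -1.0]]
ft_force: [0.3, -0.3, 0.3]
gripper_width: 0.0713
t 9.72 tcp [ 0.429   0.0302 -0.0137] a 96.31 F [ 0.3 -0.3  0.3] M [ 0.05  0.07 -0.  ] w 0.0713 q [-0.08  0.58  2.21  0.    0.35 -1.76]
```

View pics/s12.png

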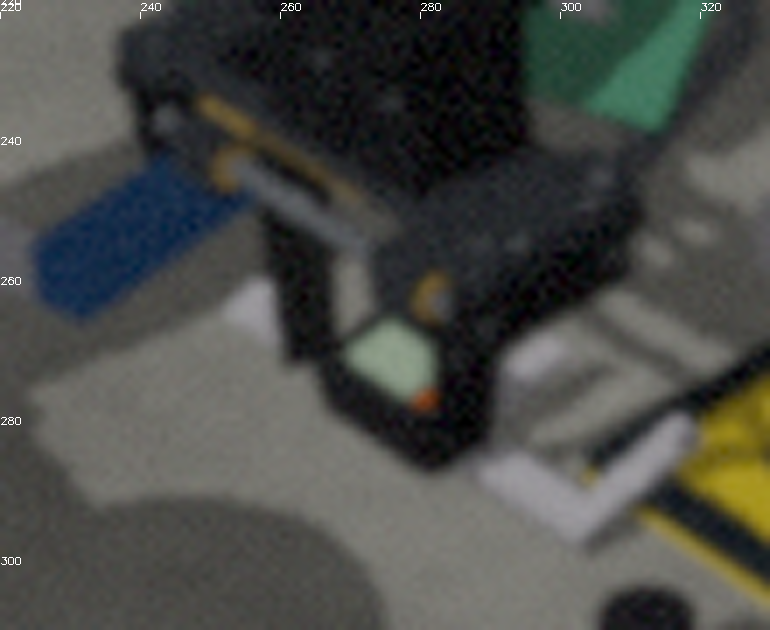

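```bash
python3 -m creep '{"fingers":[0.75,0.5,0.3,0.3,0.3,0.3,0.3,0.3],"linear":[[0,0,-0.2],[0,0,-0.2],[0,0,-0.2],[0,0,-0.2],[0,0,-0.2],[0,0,-0.2],[0,0,-0.2],[0,0,-0.2]],"spin":[0,0,0,0,0,0,0,0]}' 25;python3 go.py; python3 - <<'E'
from h import *
f=lambda l:cp((220,220),7,l)
M=[[90,-8,6],[90,50,6],[78,50,6],[-90,8,6],[26,-18,0]]
u=f([(583,543),(697,425),(672,412),(252,275),(432,470)])
p,e=fit([('side',u,M)],rz,[.43,.03,0,-1.47],0.);print(np.round(p,4),np.degrees(p[3]),err(e))
print(np.round(onplane('side',u,.006),4))
E
```

```text
time: 10.43
tcp_pos: [0.4287, 0.0302, -0.012]
tcp_rot: [[-0.994, -0.11, -0.0], [-0.11, 0.994, 0.0], [0.0, 0.0, -1.0]]
ft_force: [0.3, -1.0, -0.3]
gripper_width: 0.0519
t 10.43 tcp [ 0.4287  0.0302 -0.012 ] a 96.31 F [ 0.3 -1.  -0.3] M [-0.17  0.04 -0.03] w 0.0519 q [-0.08  0.58  2.2   0.    0.36 -1.76]
[ 0.4451  0.0413  0.     -1.4044] -80.46732483676713 [[0.2, -3.1], [1.1, 1.7], [0.8, 1.3], [-1.2, -0.2], [-1.3, -0.8]]
[[ 0.4455 -0.0568  0.006 ]
 [ 0.5112 -0.0328  0.006 ]
 [ 0.5089 -0.0223  0.006 ]
 [ 0.44    0.1287  0.006 ]
 [ 0.4284  0.0026  0.006 ]]
```

```bash
python3 -m creep '{"fingers":[0.3,0.3,0.3,0.3,0.3,0.3],"linear":[[0,0,-0.4],[0,0,-2],[0,0,-5],[0,0,-8],[0,0,-10],[0,0,-10]],"spin":[0,0,0,0,0,0]}'; python3 go.py .600 -.158 .09 96.2;  python3 pic.py side s13 200 150 130 100 6;python3 pic.py top t13 200 180 180 130 4
```

```text
time: 10.93
tcp_pos: [0.4301, 0.0302, 0.0913]
tcp_rot: [[-0.994, -0.11, 0.006], [-0.11, 0.994, -0.0], [-0.005, -0.001, -1.0]]
ft_force: [0.0, -0.1, -1.1]
gripper_width: 0.0519
t 10.93 tcp [0.4301 0.0302 0.0913] a 96.33 F [ 0.  -0.1 -1.1] M [ 0.02 -0.01 -0.01] w 0.0519 q [-0.08  0.37  2.13  0.    0.65 -1.76]
lin [-14.81 -20.58   0.24] spin 0.002 rows 6.1 0.0
```

View pics/s13.png

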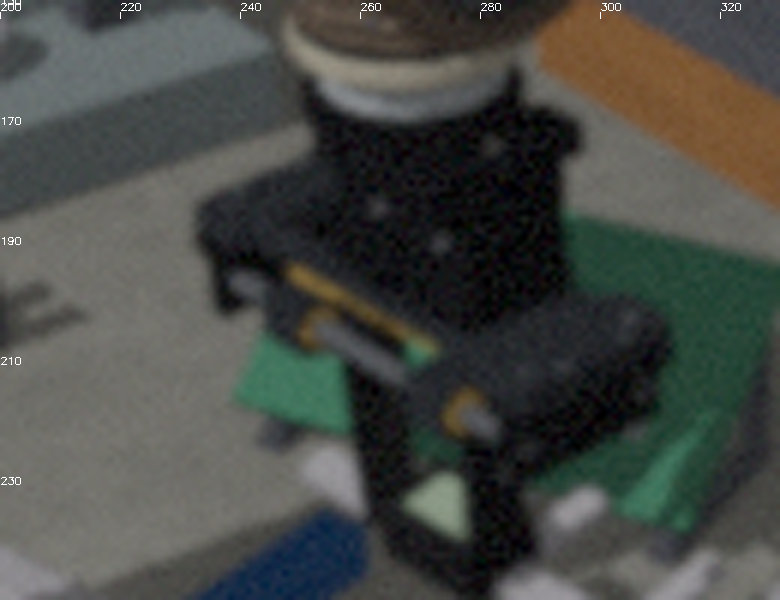

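View pics/t13.png

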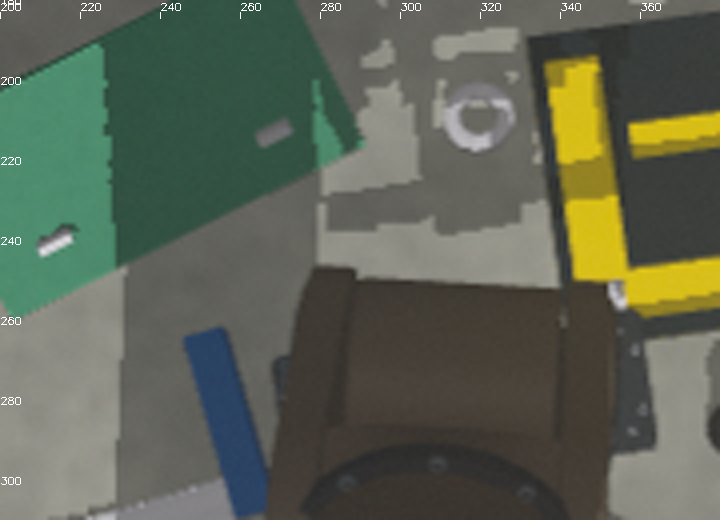

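```bash
python3 -m creep '{"fingers":[0.3,0.3,0.3,0.3,0.3,0.3,0.3,0.3],"linear":[[-1,-1.4,0],[-3.2,-4.4,0],[-5.6,-7.7,0],[-8,-11,0],[-10.4,-14.4,0],[-12.8,-17.6,0],[-14.3,-19.8,0.1],[-14.8,-20.6,0.2]],"spin":[0,0,0,0,0,0,0,0]}'; python3 -m creep '{"fingers":[0.3,0.3,0.3,0.3],"linear":[[0,0,1],[0,0,2.5],[0,0,4],[0,0,4]],"spin":[0,0,0,0]}'; python3 go.py .600 -.158 .05 96.2;  python3 pic.py side s14 290 190 160 120 5;python3 pic.py top t14 320 150 160 120 5
```

```text
time: 11.7
tcp_pos: [0.5999, -0.1611, 0.0833]
tcp_rot: [[-0.994, -0.108, -0.001], [-0.108, 0.994, 0.0], [0.001, 0.001, -1.0]]
ft_force: [-1.2, -0.9, -2.9]
gripper_width: 0.0518
time: 12.03
tcp_pos: [0.5954, -0.1562, 0.0418]
tcp_rot: [[-0.994, -0.111, -0.007], [-0.111, 0.994, 0.003], [0.006, 0.004, -1.0]]
ft_force: [0.7, 0.0, -2.6]
gripper_width: 0.0523
t 12.03 tcp [ 0.5954 -0.1562  0.0418] a 96.35 F [ 0.7  0.  -2.6] M [0.06 0.08 0.04] w 0.0523 q [-0.36  0.65  1.71  0.    0.79 -2.05]
lin [-0.43 -0.23 -0.83] spin 0.003 rows 0.2 0.0
```

View pics/s14.png

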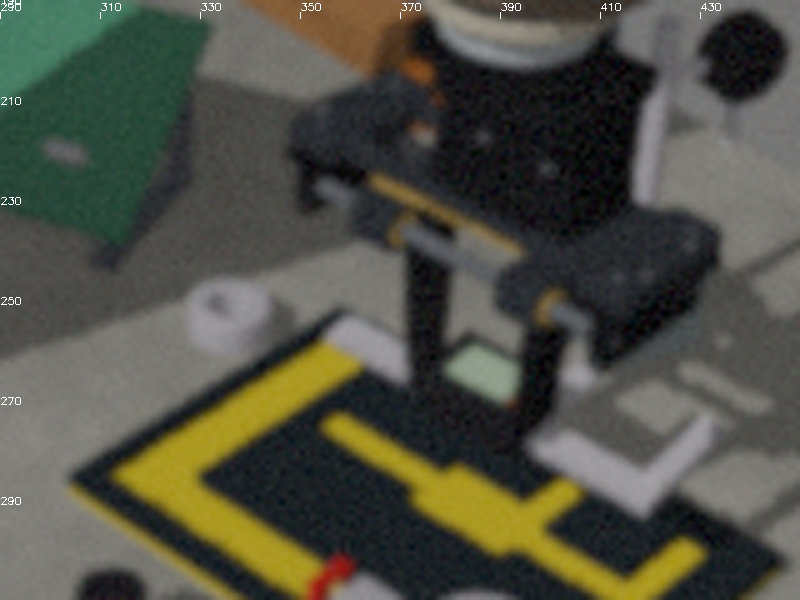

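View pics/t14.png

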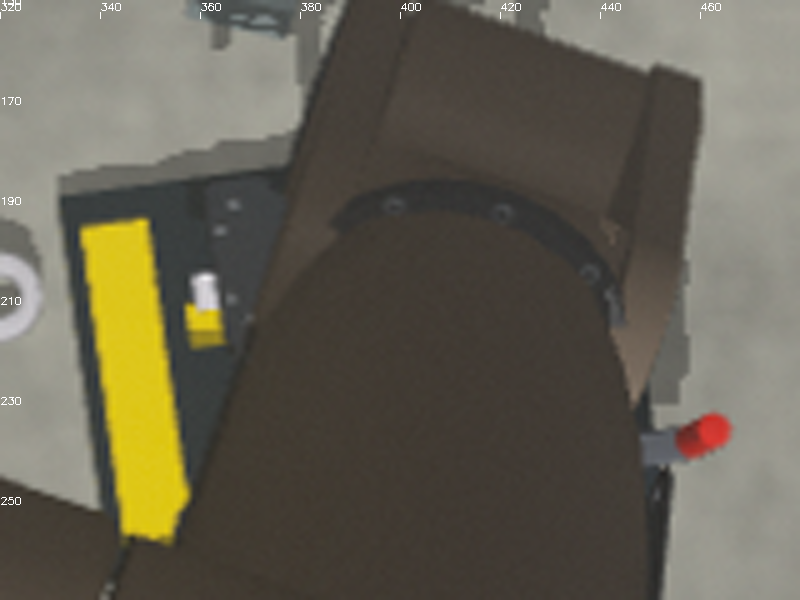

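```bash
cat > m2.py <<'E'
from h import *
f=lambda l:cp((290,190),5,l); g=lambda l:cp((320,150),5,l)
M=[[90,-8,6],[90,50,6],[78,50,6],[-90,8,6],[-90,-8,6]]
S=('side',f([(650,515),(717,424),(695,413),(343,313),(326,333)]),M)
T=('top',g([(192,275),(197,305)]),[[-90,8,6],[-90,-8,6]])
for nm,s in(('side',[S]),('both',[S,T])):
    p,e=fit(s,rz,[.6,-.15,.05,-1.46]);print(nm,np.round(p,4),np.degrees(p[3]),err(e))
    # relative to tcp
    tc=np.array([.5954,-.1562,.0418]);d=p[:3]-tc;print(' origin-tcp in caliper axes',np.round(rz(p[3]).T@d*1e3,1))
# full rotation fit, side+top
def T6(p,M):return np.asarray(M)/1e3@(rz(p[3])@cv2.Rodrigues(np.array([p[4],p[5],0.]))[0]).T+p[:3]
r=least_squares(lambda p:np.concatenate([(proj(n,T6(p,m))-u).ravel() for n,u,m in (S,T)]),[.6,-.15,.05,-1.46,0,0]);print('6dof',np.round(r.x[:3],4),np.degrees(r.x[3:]),err(r.fun.reshape(-1,2)))
E
python3 m2.py
```

```text
side [ 0.6336 -0.1316  0.0338 -1.3757] -78.82125720185036 [[0.2, -5.1], [0.1, 0.5], [-0.1, 0.6], [0.2, 0.5], [-0.4, -0.5]]
 origin-tcp in caliper axes [-16.7  42.3  -8. ]
both [ 0.6097 -0.153   0.0569 -1.4174] -81.21102012748187 [[0.3, -3.1], [1.6, 2.5], [1.4, 2.3], [0.3, -0.2], [-0.6, -1.2], [-1.0, 0.5], [-0.7, 1.3]]
 origin-tcp in caliper axes [-1.  14.6 15.1]
6dof [ 0.6092 -0.1539  0.0549] [-83.35787184  18.66969784   0.29792042] [[-1.3, 0.2], [1.3, 0.0], [1.1, -0.2], [0.8, -0.3], [-0.2, 0.2], [-0.5, 0.2], [-0.7, 1.1]]
```

```bash
python3 - <<'E'
from h import *
D=np.load('pics/s14_d.npy')
f=lambda l:cp((290,190),5,l)
for nm,l in dict(jawtip=[(700,425)],jawmid=[(675,460)],corner=[(645,500)],corner2=[(640,490)],beam=[(570,455)],beam2=[(600,470)],lend=[(345,330)],lend2=[(370,348)],disp=[(480,365)],disp2=[(460,370)],disp3=[(500,375)],mjaw=[(580,372)]).items():
    u=f(l);print(nm,np.round(u,1),np.round(deproj('side',u,D),4))
E
```

```text
jawtip [[429.6 274.6]] [[ 0.6572 -0.2315  0.0753]]
jawmid [[424.6 281.6]] [[ 0.6357 -0.2373  0.0705]]
corner [[418.6 289.6]] [[ 0.6106 -0.2437  0.0656]]
corner2 [[417.6 287.6]] [[ 0.6137 -0.238   0.0657]]
beam [[403.6 280.6]] [[ 0.6082 -0.2025  0.0649]]
beam2 [[409.6 283.6]] [[ 0.6144 -0.2148  0.0613]]
lend [[358.6 255.6]] [[ 0.5959 -0.072   0.0616]]
lend2 [[363.6 259.2]] [[ 0.5957 -0.0892  0.0614]]
disp [[385.6 262.6]] [[ 0.6041 -0.1494  0.0838]]
disp2 [[381.6 263.6]] [[ 0.5959 -0.1454  0.0825]]
disp3 [[389.6 264.6]] [[ 0.6049 -0.1609  0.0848]]
mjaw [[405.6 264. ]] [[ 0.6475 -0.1701  0.0718]]
```

```bash
python3 go.py; python3 - <<'E'
from h import *
f=lambda l:cp((220,220),7,l)
for tag in('s10','s11','s12'):
  D=np.load(f'pics/{tag}_d.npy')
  for nm,l in dict(jawtip=[(680,425)],jawmid=[(640,475)],corner=[(585,525)],corner2=[(570,515)],lend=[(250,295)],disp=[(400,360)],head=[(430,440)]).items():
    u=f(l);print(tag,nm,np.round(deproj('side',u,D),4))
E
```

```text
t 12.13 tcp [ 0.5973 -0.157   0.0448] a 96.36 F [ 0.6  0.8 -2. ] M [0.05 0.02 0.05] w 0.0517 q [-0.36  0.65  1.71  0.    0.79 -2.05]
s10 jawtip [[ 0.4903 -0.05    0.0276]]
s10 jawmid [[ 0.47   -0.055   0.0204]]
s10 corner [[ 0.4475 -0.0553  0.0115]]
s10 corner2 [[ 0.4473 -0.0476  0.0105]]
s10 lend [[0.4289 0.1121 0.0123]]
s10 disp [[0.4348 0.0281 0.0329]]
s10 head [[ 0.4242 -0.0034  0.0247]]
s11 jawtip [[ 0.4938 -0.0457  0.023 ]]
s11 jawmid [[ 0.4737 -0.0502  0.0152]]
s11 corner [[ 0.4486 -0.0539  0.0099]]
s11 corner2 [[ 0.4485 -0.046   0.0088]]
s11 lend [[0.4322 0.1178 0.0073]]
s11 disp [[0.4357 0.0296 0.0315]]
s11 head [[0.4271 0.0009 0.0205]]
s12 jawtip [[ 0.4963 -0.0425  0.0197]]
s12 jawmid [[ 0.4738 -0.0501  0.0152]]
s12 corner [[ 0.4474 -0.0555  0.0117]]
s12 corner2 [[ 0.4467 -0.0484  0.0114]]
s12 lend [[0.4328 0.1189 0.0064]]
s12 disp [[0.4364 0.0306 0.0305]]
s12 head [[0.4294 0.0045 0.0169]]
```

```bash
python3 - <<'E'
from h import *
f=lambda l:cp((220,220),7,l)
D=np.load('pics/s12_d.npy')
for nm,l in dict(table=[(200,400),(300,550),(500,590),(560,450),(690,470)],jaw=[(690,428),(675,435),(655,460),(620,500),(600,520)],beam=[(490,470),(520,480),(550,505)],lend=[(245,290),(260,300),(270,320)],stock=[(100,260),(150,220)]).items():
    u=f(l);print(nm,np.round(deproj('side',u,D),4).tolist())
E
```

```text
table [[0.3917, 0.0871, 0.0], [0.3756, 0.0014, 0.0007], [0.416, -0.0519, -0.0012], [0.4731, -0.0075, -0.0018], [0.4954, -0.049, 0.0053]]
jaw [[0.496, -0.0481, 0.0222], [0.4897, -0.0482, 0.0225], [0.4776, -0.0531, 0.0214], [0.4606, -0.0567, 0.016], [0.4537, -0.0551, 0.0101]]
beam [[0.4394, -0.0149, 0.0118], [0.4435, -0.0258, 0.0127], [0.4446, -0.0405, 0.0114]]
lend [[0.4381, 0.1313, -0.0013], [0.4333, 0.1131, 0.0074], [0.4317, 0.1046, 0.0046]]
stock [[0.3926, 0.1503, 0.0216], [0.4165, 0.1559, 0.0248]]
```

The jaw depth in the side view shows the caliper hanging about 15° jaws-up in the grip, so it isn't fit to lay in the pocket. I'll set it back on the open table, release it fully, and re-grip it across the 36 mm.

```bash
python3 -m creep '{"fingers":[0.3,0.3,0.3,0.3,0.3,0.3,0.3,0.3],"linear":[[0,0,-2],[0,0,-4],[1,1.4,-4.5],[4,5.5,-4.5],[7,9.7,-4.5],[10,13.8,-4.5],[13,17.9,-4.5],[15,20.7,-4.5]],"spin":[0,0,0,0,0,0,0,0]}'; python3 -m creep '{"fingers":[0.3,0.3],"linear":[[0,0,0],[0,0,0]],"spin":[0,0]}'; python3 go.py .43 .03 -.008 96.2
```

```text
time: 12.8
tcp_pos: [0.445, 0.0102, 0.0917]
tcp_rot: [[-0.994, -0.11, 0.001], [-0.11, 0.994, 0.0], [-0.001, -0.0, -1.0]]
ft_force: [1.1, 0.0, -1.8]
gripper_width: 0.0516
time: 12.97
tcp_pos: [0.4458, 0.0103, 0.0921]
tcp_rot: [[-0.994, -0.113, 0.001], [-0.113, 0.994, -0.0], [-0.001, -0.0, -1.0]]
ft_force: [0.4, -0.1, -1.7]
gripper_width: 0.0516
t 12.97 tcp [0.4458 0.0103 0.0921] a 96.48 F [ 0.4 -0.1 -1.7] M [ 0.08 -0.01  0.05] w 0.0516 q [-0.13  0.38  2.09  0.    0.67 -1.81]
lin [ 1.36  2.14 10.  ] spin 0.005 rows 2.5 0.0
```

```bash
python3 -m creep '{"fingers":[0.3,0.3,0.3,0.3,0.3,0.3,0.3],"linear":[[0.8,1.2,2],[1.4,2.1,5],[1.4,2.1,7.5],[1.4,2.1,9],[1.4,2.1,9.6],[1.4,2.1,10],[1.4,2.1,10.2]],"spin":[0,0,0,0,0,0,0]}';python3 -m creep '{"fingers":[0.6,0.9,1,1,1,1],"linear":[[0,0,0],[0,0,0],[0,0,0],[0,0,0],[0,0,-1],[0,0,-2]],"spin":[0,0,0,0,0,0]}';python3 go.py;python3 pic.py side s15 220 210 110 90 7
```

```text
time: 13.55
tcp_pos: [0.4313, 0.0277, -0.0109]
tcp_rot: [[-0.994, -0.11, 0.001], [-0.11, 0.994, 0.0], [-0.001, -0.0, -1.0]]
ft_force: [-0.0, -0.1, -2.9]
gripper_width: 0.052
time: 14.05
tcp_pos: [0.4305, 0.028, 0.0094]
tcp_rot: [[-0.994, -0.11, -0.0], [-0.11, 0.994, 0.0], [0.0, 0.0, -1.0]]
ft_force: [0.9, -0.1, 0.1]
gripper_width: 0.0847
t 14.05 tcp [0.4305 0.028  0.0094] a 96.31 F [ 0.9 -0.1  0.1] M [0.03 0.05 0.04] w 0.0847 q [-0.09  0.53  2.19  0.    0.42 -1.77]
```

View pics/s15.png

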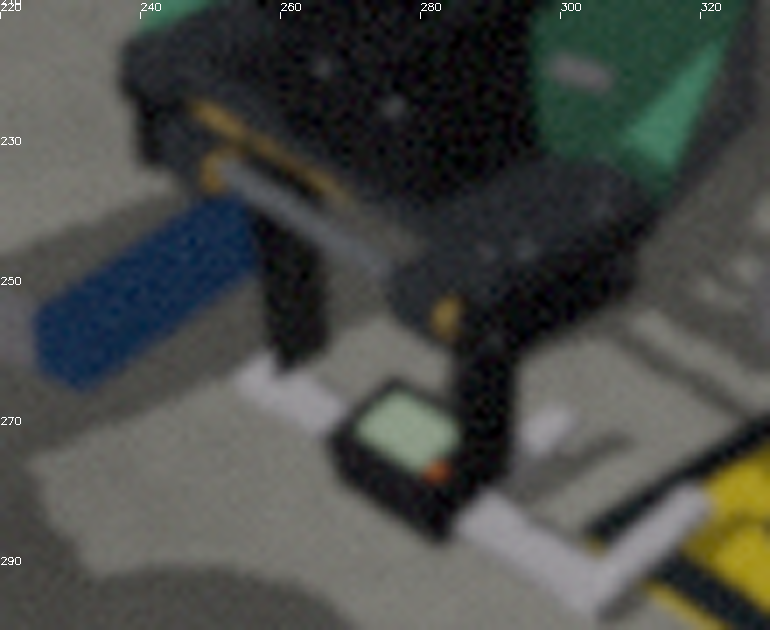

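```bash
python3 go.py .42 .23 .12 6.3; python3 -m creep '{"fingers":[1,1,1,1,1,1,1,1],"linear":[[0,0,-3],[0,0,-6],[0,2,-9],[0,6,-11],[-1,10,-11],[-1.2,14,-11],[-1.2,18,-11],[-1.2,20,-11]],"spin":[0,0,0.1,0.22,0.34,0.46,0.58,0.7]}';python3 go.py;python3 pic.py top t16 230 200 180 130 4;python3 pic.py side s16 220 210 130 90 6
```

```text
t 14.1 tcp [0.4312 0.028  0.0109] a 96.32 F [0.7 0.6 1. ] M [ 0.01 -0.01 -0.03] w 0.0888 q [-0.09  0.53  2.19  0.    0.42 -1.77]
lin [ -1.13  20.19 -10.91] spin 1.571 rows 5.5 12.6
time: 14.77
tcp_pos: [0.4214, 0.2228, 0.1195]
tcp_rot: [[-0.865, 0.501, 0.001], [0.501, 0.865, 0.001], [-0.001, 0.001, -1.0]]
ft_force: [1.3, 0.0, 0.6]
gripper_width: 0.0951
t 14.77 tcp [0.4214 0.2228 0.1195] a 59.9 F [1.3 0.  0.6] M [ 0.    0.05 -0.02] w 0.0951 q [ 0.35  0.37  1.99  0.    0.78 -0.7 ]
```

View pics/t16.png

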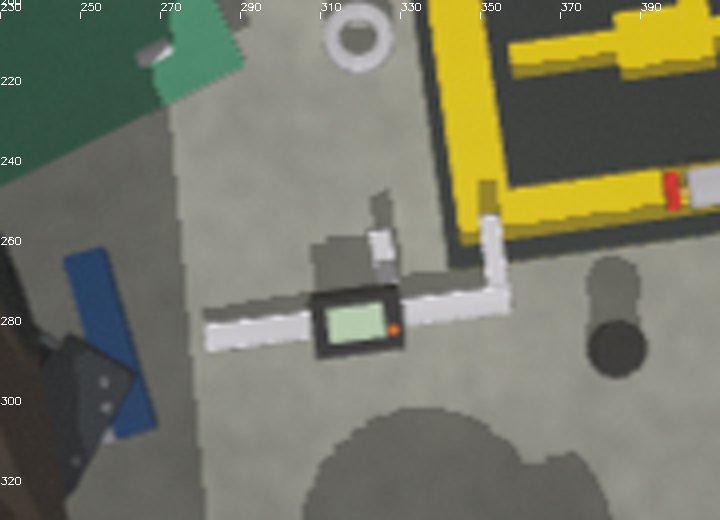

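View pics/s16.png

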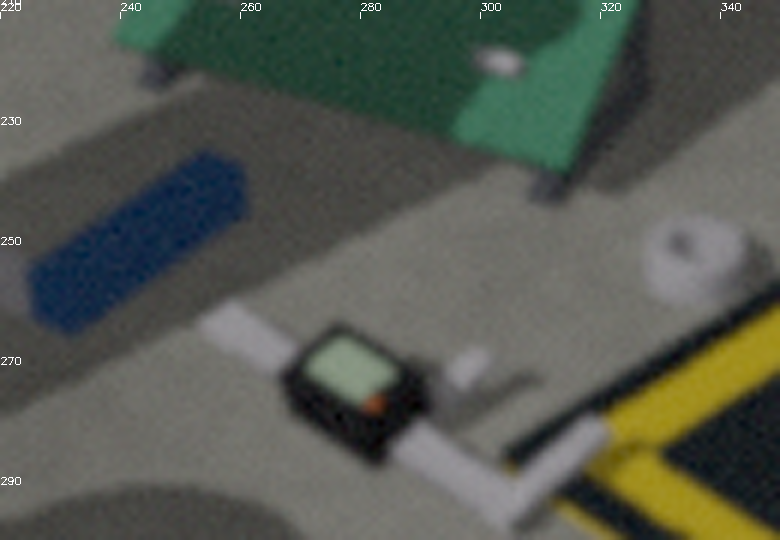

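The top view shows the cause: the fixed jaw tip at about (352,254) rests on the tray's corner, which props the caliper up. I'll fit its pose and grip across the 36 mm, which squares it up.

```bash
cat > m3.py <<'E'
from h import *
g=lambda l:cp((230,200),4,l); f=lambda l:cp((220,210),6,l)
T=('top',g([(205,324),(207,351),(316,358),(405,348),(511,311),(482,217),(500,216)]),[[-90,8,6],[-90,-8,6],[-26,-18,26],[26,-18,26],[90,-8,6],[78,50,6],[90,50,6]])
S=('side',f([(515,525),(610,428),(235,299),(200,322),(380,463)]),[[90,-8,6],[90,50,6],[-90,8,6],[-90,-8,6],[26,-18,0]])
def T6(p,M):return np.asarray(M)/1e3@(rz(p[3])@cv2.Rodrigues(np.array([p[4],p[5],0.]))[0]).T+p[:3]
for s in([T],[T,S]):
    r=least_squares(lambda p:np.concatenate([(proj(n,T6(p,m))-u).ravel() for n,u,m in s]),[.43,.03,.0,-1.46,0,0],x_scale=[.1,.1,.1,1,1,1]);print('6dof',np.round(r.x[:3],4),np.degrees(r.x[3:]),err(r.fun.reshape(-1,2)))
    for q in([0,0,0],[7,0,0],[7,0,20],[0,0,26],[84,48,0],[90,-8,0],[-90,0,0]): print(q,np.round(T6(r.x,[q])[0],4))
E
python3 m3.py
```

```text
6dof [ 4.412e-01  2.810e-02 -1.000e-04] [-84.3155613    9.34927087  -1.42645511] [[-0.2, -0.1], [0.2, -0.2], [0.1, 0.2], [0.2, -0.1], [0.3, 0.4], [-0.6, 0.1], [0.0, -0.3]]
[0, 0, 0] [ 4.412e-01  2.810e-02 -1.000e-04]
[7, 0, 0] [4.419e-01 2.110e-02 1.000e-04]
[7, 0, 20] [0.4386 0.0213 0.0198]
[0, 0, 26] [0.437  0.0283 0.0255]
[84, 48, 0] [ 0.4965 -0.0507  0.0098]
[90, -8, 0] [ 0.4421 -0.0623  0.0008]
[-90, 0, 0] [ 0.4325  0.1176 -0.0023]
6dof [0.4427 0.0274 0.0065] [-83.98752678  13.31306176  -1.80157111] [[-0.2, -0.5], [0.3, -0.6], [0.4, 0.1], [0.5, -0.2], [0.7, -0.4], [-0.3, -0.6], [0.3, -1.0], [-2.0, -0.5], [0.2, -0.3], [-0.9, -0.2], [0.1, -0.1], [-1.0, 1.6]]
[0, 0, 0] [0.4427 0.0274 0.0065]
[7, 0, 0] [0.4434 0.0205 0.0067]
[7, 0, 20] [0.4388 0.0206 0.0262]
[0, 0, 26] [0.4367 0.0276 0.0318]
[84, 48, 0] [ 0.4977 -0.051   0.0202]
[90, -8, 0] [ 0.4441 -0.0629  0.0075]
[-90, 0, 0] [0.4336 0.1169 0.0037]
```

```bash
python3 go.py .439 .027 .05 5.8
```

```text
t 14.87 tcp [0.421  0.2249 0.1192] a 60.09 F [0.2 0.1 0. ] M [-0.06 -0.06  0.08] w 0.0951 q [ 0.35  0.37  1.99  0.    0.78 -0.7 ]
lin [-11.42 -16.27   6.9 ] spin 0.947 rows 5.0 7.6
```

```bash
python3 -m creep '{"fingers":[1,1,1,1,1,1,1,1],"linear":[[-1.5,-2,0],[-3.8,-5.4,1],[-6.2,-8.8,2],[-8.5,-12,3],[-10.5,-15,4.5],[-11.4,-16.3,6],[-11.4,-16.3,6.9],[-11.4,-16.3,6.9]],"spin":[0.12,0.24,0.36,0.48,0.6,0.72,0.84,0.947]}';python3 -m creep '{"fingers":[1,1],"linear":[[0,0,0],[0,0,0]],"spin":[0,0]}';python3 go.py .439 .027 -.013 5.8;python3 pic.py side s17 220 190 110 90 7
```

```text
time: 15.53
tcp_pos: [0.4387, 0.0212, 0.0485]
tcp_rot: [[-0.096, 0.995, -0.002], [0.995, 0.096, 0.0], [0.0, -0.002, -1.0]]
ft_force: [0.4, -0.1, 0.1]
gripper_width: 0.0954
time: 15.7
tcp_pos: [0.4394, 0.0226, 0.0501]
tcp_rot: [[-0.108, 0.994, 0.0], [0.994, 0.108, 0.0], [0.0, 0.0, -1.0]]
ft_force: [0.0, 0.1, 0.4]
gripper_width: 0.0951
t 15.7 tcp [0.4394 0.0226 0.0501] a 6.19 F [0.  0.1 0.4] M [-0.08 -0.    0.01] w 0.0951 q [-0.1   0.46  2.14  0.    0.55 -0.21]
lin [0.45 0.   6.31] spin 0.007 rows 1.5 0.1
```

View pics/s17.png

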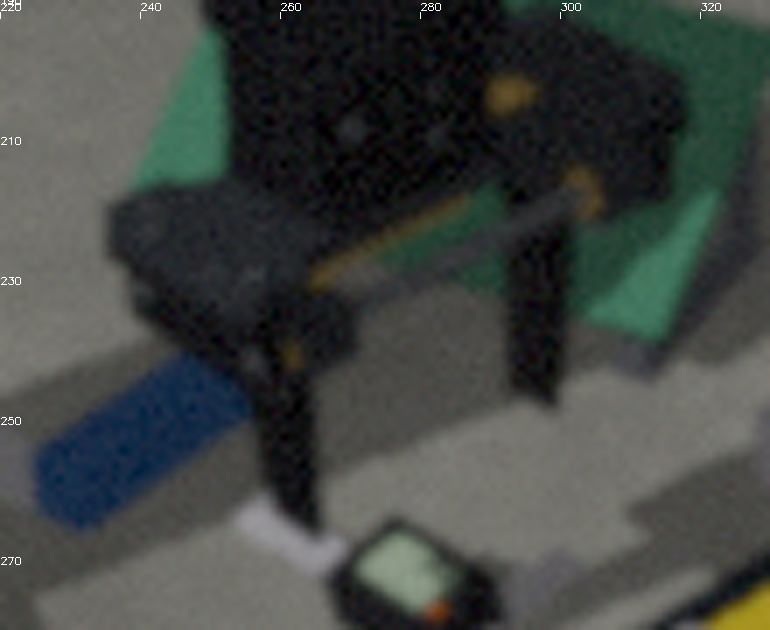

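```bash
python3 -m creep '{"fingers":[1,1,1,1,1],"linear":[[0.4,0,1.5],[0.4,0,3.5],[0.4,0,5],[0.4,0,6],[0.4,0,6.2]],"spin":[0,0,0,0,0]}';python3 -m creep '{"fingers":[0.6,0.3,0.2,0.2,0.2,0.2,0.2,0.2],"linear":[[0,0,0],[0,0,0],[0,0,0],[0,0,0],[0,0,0],[0,0,0],[0,0,0],[0,0,0]],"spin":[0,0,0,0,0,0,0,0]}' 25;python3 go.py;python3 pic.py side s18 220 210 110 90 7
```

```text
time: 16.17
tcp_pos: [0.4387, 0.0272, -0.0129]
tcp_rot: [[-0.108, 0.994, -0.001], [0.994, 0.108, 0.0], [0.0, -0.001, -1.0]]
ft_force: [0.8, -0.7, -0.1]
gripper_width: 0.0949
time: 16.83
tcp_pos: [0.4392, 0.027, -0.0119]
tcp_rot: [[-0.104, 0.995, 0.0], [0.995, 0.104, 0.0], [0.0, 0.0, -1.0]]
ft_force: [-0.0, -0.1, 0.6]
gripper_width: 0.047
t 16.83 tcp [ 0.4392  0.027  -0.0119] a 5.96 F [-0.  -0.1  0.6] M [-0.05  0.08  0.01] w 0.047 q [-0.09  0.58  2.18  0.    0.38 -0.19]
```

View pics/s18.png

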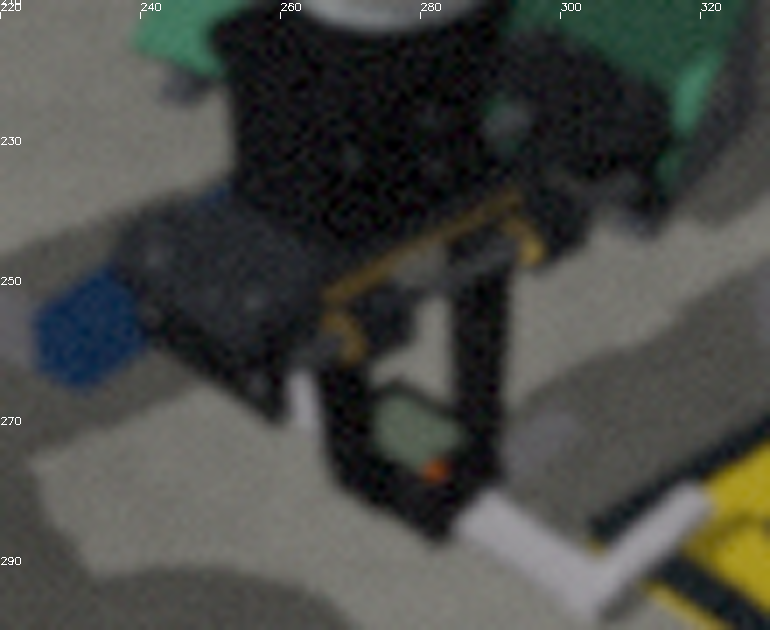

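```bash
python3 -m creep '{"fingers":[0.2,0.2,0.2,0.2],"linear":[[0,0,0],[0,0,0],[0,0,0],[0,0,0]],"spin":[0,0,0,0]}';python3 go.py;python3 pic.py side s19 220 210 110 90 7
```

```text
time: 17.22
tcp_pos: [0.4391, 0.027, -0.012]
tcp_rot: [[-0.104, 0.995, -0.0], [0.995, 0.104, 0.0], [0.0, -0.0, -1.0]]
ft_force: [-0.6, -0.3, 0.4]
gripper_width: 0.0376
t 17.22 tcp [ 0.4391  0.027  -0.012 ] a 5.96 F [-0.6 -0.3  0.4] M [-0.11  0.    0.02] w 0.0376 q [-0.09  0.58  2.18  0.    0.38 -0.19]
```

View pics/s19.png

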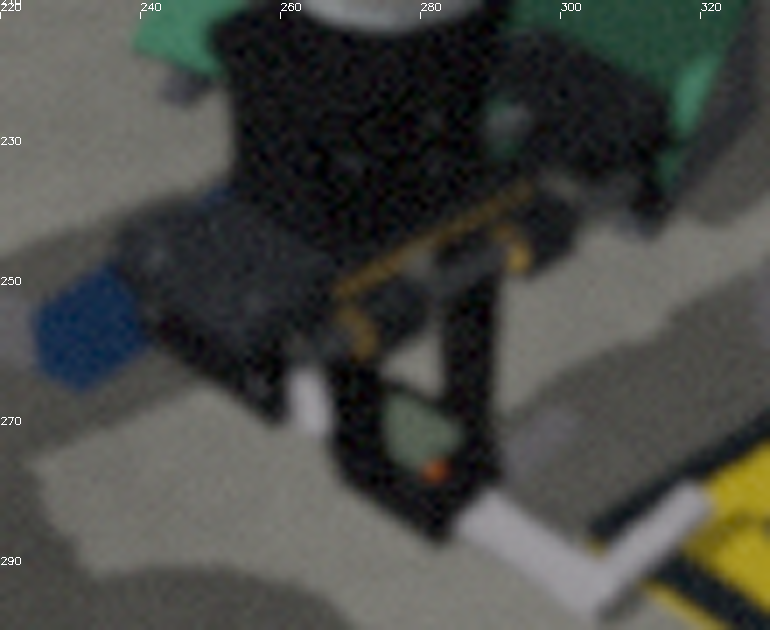

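```bash
python3 -m creep '{"fingers":[0.2,0.2,0.2,0.2,0.2,0.2,0.2,0.2],"linear":[[0,0,-0.5],[0,0,-1.5],[0,0,-3],[0,0,-5],[0,0,-7.5],[0,0,-10],[0,0,-10.2],[0,0,-10.2]],"spin":[0,0,0,0,0,0,0,0]}' 30;python3 go.py .600 -.158 .055 6.2; python3 pic.py side s20 200 150 160 110 5;
```

```text
time: 17.93
tcp_pos: [0.4395, 0.027, 0.091]
tcp_rot: [[-0.104, 0.995, 0.003], [0.995, 0.104, -0.0], [-0.0, 0.003, -1.0]]
ft_force: [-0.1, -0.5, -3.0]
gripper_width: 0.0375
t 17.93 tcp [0.4395 0.027  0.091 ] a 5.97 F [-0.1 -0.5 -3. ] M [-0.06  0.03  0.02] w 0.0375 q [-0.09  0.38  2.1   0.    0.66 -0.19]
lin [-20.07  14.03   3.65] spin -0.004 rows 5.9 0.0
```

View pics/s20.png

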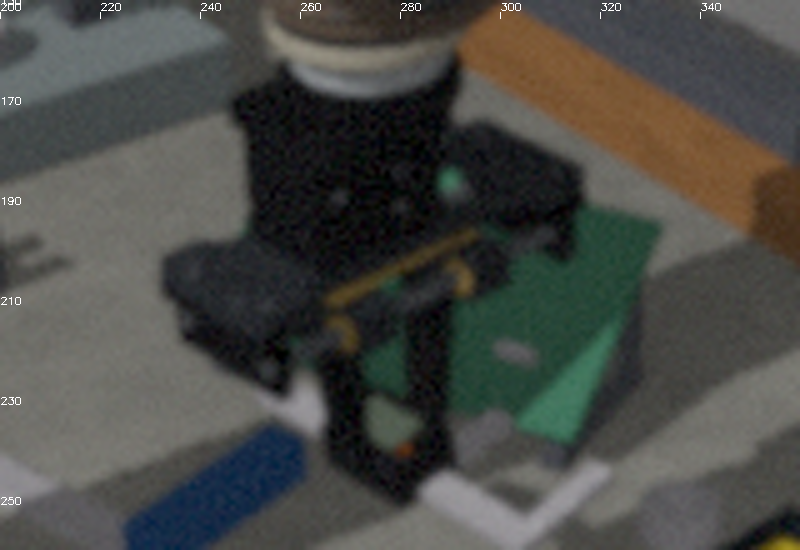

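```bash
python3 -m creep '{"fingers":[0.2,0.2,0.2,0.2,0.2,0.2,0.2,0.2],"linear":[[-1.2,0.8,0],[-4,2.8,0],[-7.4,5.2,0],[-10.8,7.6,0],[-14.2,10,0],[-17.4,12.2,0],[-19.4,13.6,0.3],[-20,14,1]],"spin":[0,0,0,0,0,0,0,0]}'; python3 -m creep '{"fingers":[0.2,0.2,0.2,0.2],"linear":[[0,0,1],[0,0,2],[0,0,2.5],[0,0,2.5]],"spin":[0,0,0,0]}'; python3 -m creep '{"fingers":[0.2,0.2],"linear":[[0,0,0],[0,0,0]],"spin":[0,0]}'; python3 go.py .600 -.158 .05 6.2;  python3 pic.py side s21 290 190 160 120 5;python3 pic.py top t21 320 150 160 120 5;python3 go.py
```

```text
time: 18.65
tcp_pos: [0.6012, -0.1613, 0.0782]
tcp_rot: [[-0.102, 0.995, 0.001], [0.995, 0.102, -0.0], [-0.0, 0.0, -1.0]]
ft_force: [-1.0, -0.8, -2.3]
gripper_width: 0.0375
time: 18.98
tcp_pos: [0.5976, -0.1561, 0.0531]
tcp_rot: [[-0.105, 0.994, -0.003], [0.994, 0.105, 0.001], [0.002, -0.003, -1.0]]
ft_force: [0.8, -0.5, -2.4]
gripper_width: 0.0376
time: 19.15
tcp_pos: [0.5991, -0.1568, 0.0555]
tcp_rot: [[-0.105, 0.995, 0.0], [0.995, 0.105, -0.0], [-0.0, 0.0, -1.0]]
ft_force: [-0.3, -0.1, -2.2]
gripper_width: 0.0376
t 19.15 tcp [ 0.5991 -0.1568  0.0555] a 6.0 F [-0.3 -0.1 -2.2] M [-0.07  0.05 -0.  ] w 0.0376 q [-0.36  0.63  1.7   0.    0.81 -0.47]
lin [-0.13  0.07  0.55] spin -0.003 rows 0.1 0.0
t 19.25 tcp [ 0.5993 -0.1571  0.0557] a 5.99 F [ 0.6  0.4 -1.3] M [-0.07  0.05  0.01] w 0.0376 q [-0.36  0.63  1.7   0.    0.81 -0.47]
```

View pics/s21.png

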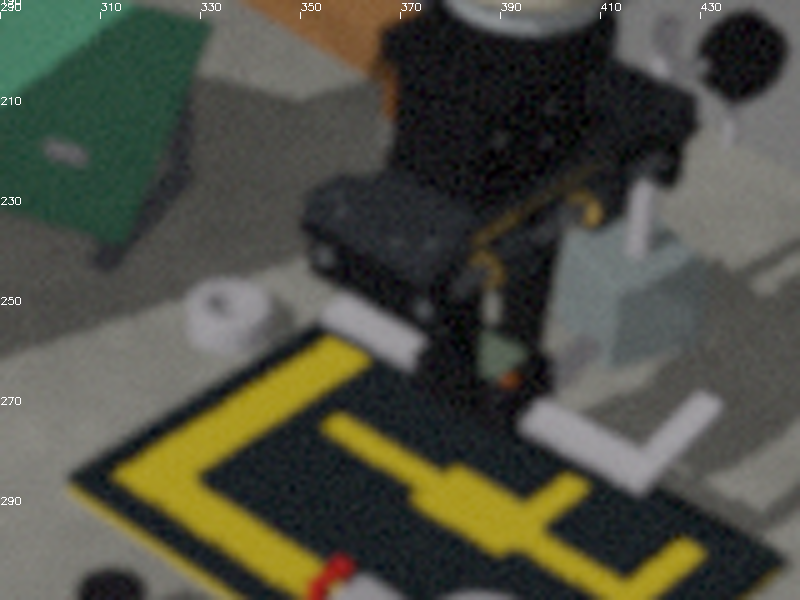

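View pics/t21.png

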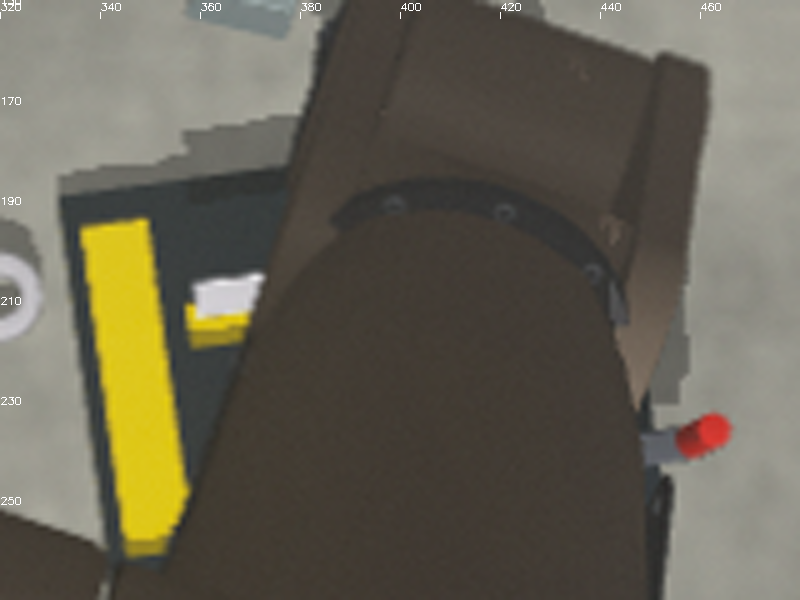

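```bash
cat > m4.py <<'E'
from h import *
f=lambda l:cp((290,190),5,l); g=lambda l:cp((320,150),5,l)
M=[[90,-8,6],[90,50,6],[78,50,6],[-90,8,6],[-90,-8,6]]
S=('side',f([(640,485),(722,401),(703,388),(345,292),(323,315)]),M)
T=('top',g([(193,284),(197,318)]),[[-90,8,6],[-90,-8,6]])
def T6(p,M):return np.asarray(M)/1e3@(rz(p[3])@cv2.Rodrigues(np.array([p[4],p[5],0.]))[0]).T+p[:3]
tray=np.array([.5752,-.1470]);ty=.1085
for s,bias in(([S],(0.0015,.005)),([S,T],(.0007,.0025))):
    r=least_squares(lambda p:np.concatenate([(proj(n,T6(p,m))-u).ravel() for n,u,m in s]+[p[4:]*20]),[.6,-.15,.06,-1.46,0,0],x_scale=[.1,.1,.1,1,1,1]);p=r.x;print('6dof',np.round(p[:3],4),np.degrees(p[3:]),err(r.fun[:-2].reshape(-1,2)))
    d=rz(ty).T@(np.r_[p[:2]+bias-tray,0]);print('in tray',np.round(d*1e3,1),'want 24,-14; yaw',np.degrees(p[3]-ty))
D=np.load('pics/s21_d.npy')
for nm,l in dict(jaw=[(712,400),(690,425),(665,450),(645,470)],beam=[(560,425),(600,445)],lend=[(345,310),(380,330),(400,345)],disp=[(495,355)]).items():
    print(nm,np.round(deproj('side',f(l),D),4).tolist())
E
python3 m4.py
```

```text
6dof [ 0.608  -0.1515  0.0686] [-83.15989112   6.03887706  -2.22977911] [[0.7, -1.6], [0.3, 0.8], [-0.6, 1.2], [-0.1, 0.4], [-0.3, -0.7]]
in tray [34.2 -3.2  0. ] want 24,-14; yaw -89.37648319298965
6dof [ 0.6026 -0.1556  0.0735] [-83.19867868   5.96083184  -2.47321379] [[0.6, -1.6], [0.3, 0.8], [-0.5, 1.1], [-0.6, 0.5], [-0.8, -0.7], [0.1, -0.5], [0.4, -0.2]]
in tray [27.3 -9.1  0. ] want 24,-14; yaw -89.41527075301374
jaw [[0.6605, -0.2332, 0.0884], [0.6406, -0.2385, 0.0879], [0.6271, -0.2376, 0.0805], [0.6121, -0.2402, 0.0789]]
beam [[0.6096, -0.1938, 0.0752], [0.6093, -0.217, 0.0791]]
lend [[0.5927, -0.0745, 0.0759], [0.596, -0.0945, 0.0746], [0.5934, -0.1102, 0.0766]]
disp [[0.6008, -0.1605, 0.0974]]
```

```bash
python3 - <<'E'
from h import *
g=lambda l:cp((320,150),5,l)
t=np.array([.5752,-.1470,0]);R=rz(.1088)
for z in(.070,.074,.078):
    P=onplane('top',g([(193,284),(197,318)]),z); print(z,np.round(P,4).tolist(),'tray',np.round((P-t)@R*1e3,1).tolist())
# home: beam end at tray (24+-8, -14+90=76)
# pocket end top edges in t14/t21: corners of pocket (27+.., 79) at z=12
P=onplane('top',cp((320,160),5,[(186,256),(190,285)]),.012);print('pocket',np.round((P-t)@R*1e3,1).tolist())
P=onplane('top',cp((320,160),5,[(190,298)]),.004);print('pocket floor',np.round((P-t)@R*1e3,1).tolist())
E
```

```text
0.07 [[0.5994, -0.0652, 0.07], [0.5838, -0.0665, 0.07]] tray [[33.0, 78.7, 70.0], [17.3, 79.1, 70.0]]
0.074 [[0.5987, -0.0649, 0.074], [0.5832, -0.0663, 0.074]] tray [[32.3, 79.0, 74.0], [16.7, 79.4, 74.0]]
0.078 [[0.598, -0.0647, 0.078], [0.5825, -0.066, 0.078]] tray [[31.6, 79.3, 78.0], [16.1, 79.7, 78.0]]
pocket [[32.8, 79.2, 12.0], [18.8, 79.2, 12.0]]
pocket floor [[13.8, 79.5, 4.0]]
```

```bash
python3 -m creep '{"fingers":[0.2,0.2,0.2,0.2,0.2,0.2],"linear":[[-0.33,0.04,0.8],[-0.33,0.04,2],[-0.33,0.04,3],[-0.33,0.04,3.8],[-0.33,0.04,4.2],[-0.33,0.04,4.2]],"spin":[-0.004,-0.004,-0.004,-0.004,-0.004,-0.004]}'; python3 go.py; python3 pic.py side s22 320 230 130 100 6
```

```text
time: 19.75
tcp_pos: [0.5992, -0.1604, 0.0115]
tcp_rot: [[-0.108, 0.994, -0.002], [0.994, 0.108, 0.001], [0.001, -0.002, -1.0]]
ft_force: [-0.2, 0.5, -1.7]
gripper_width: 0.0375
t 19.75 tcp [ 0.5992 -0.1604  0.0115] a 6.19 F [-0.2  0.5 -1.7] M [-0.08  0.01 -0.03] w 0.0375 q [-0.37  0.7   1.72  0.    0.73 -0.48]
```

View pics/s22.png

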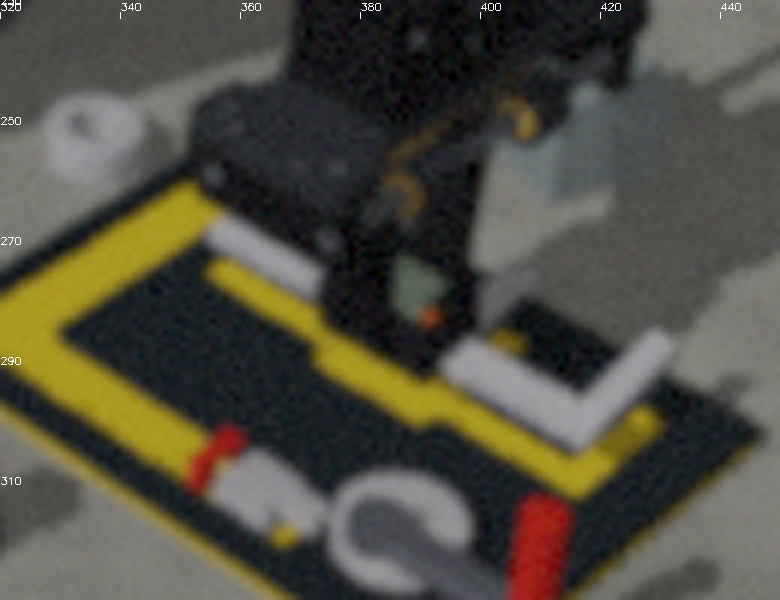

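```bash
python3 -m creep '{"fingers":[0.2,0.2,0.2,0.2],"linear":[[0,0,0.4],[0,0,0.8],[0,0,1.0],[0,0,1.0]],"spin":[0,0,0,0]}'; python3 go.py; python3 pic.py side s23 320 230 130 100 6; python3 pic.py top t23 330 170 100 100 6
```

```text
time: 20.13
tcp_pos: [0.5997, -0.1605, 0.0026]
tcp_rot: [[-0.108, 0.994, -0.0], [0.994, 0.108, 0.0], [0.0, -0.0, -1.0]]
ft_force: [0.0, 0.6, -1.9]
gripper_width: 0.0376
t 20.13 tcp [ 0.5997 -0.1605  0.0026] a 6.19 F [ 0.   0.6 -1.9] M [-0.07  0.1  -0.02] w 0.0376 q [-0.37  0.71  1.72  0.    0.71 -0.48]
```

View pics/s23.png

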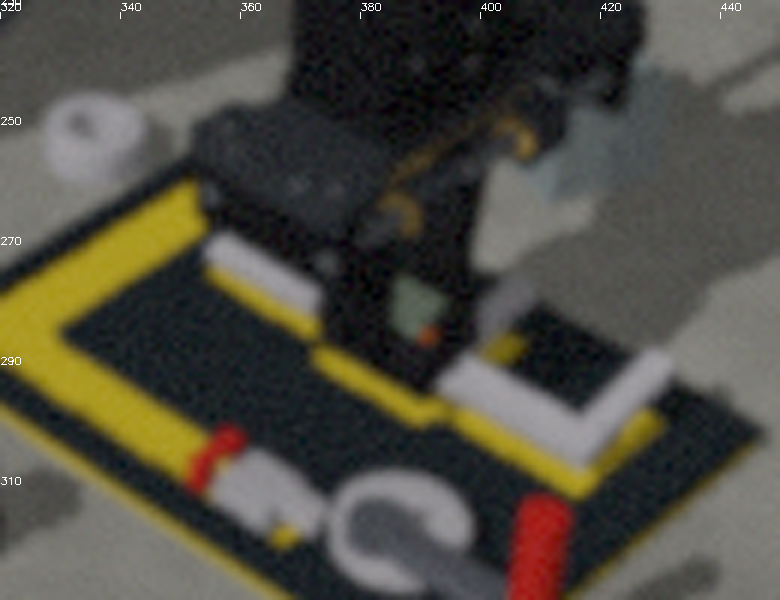

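View pics/t23.png

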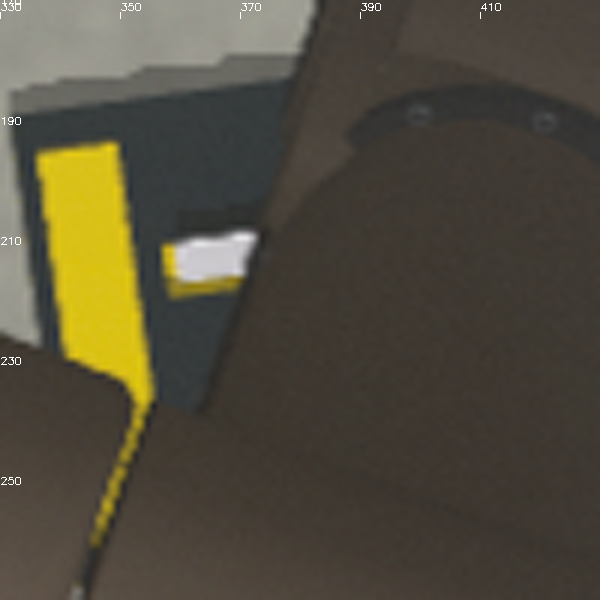

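```bash
python3 - <<'E'
from h import *
g=lambda l:cp((330,170),6,l)
t=np.array([.5752,-.1470,0]);R=rz(.1088)
P=onplane('top',g([(174,246),(179,283)]),.021);print('beam end',np.round((P-t)@R*1e3,1).tolist())
P=onplane('top',g([(163,245),(170,298)]),.004);print('pocket floor',np.round((P-t)@R*1e3,1).tolist())
P=onplane('top',g([(163,245),(168,280)]),.012);print('pocket top',np.round((P-t)@R*1e3,1).tolist())
E
```

```text
beam end [[31.3, 75.6, 21.0], [16.5, 75.7, 21.0]]
pocket floor [[35.0, 78.6, 4.0], [13.6, 78.8, 4.0]]
pocket top [[33.7, 79.2, 12.0], [19.6, 79.1, 12.0]]
```

```bash
python3 -m creep '{"fingers":[0.2,0.2,0.2,0.2],"linear":[[0.02,0.06,0.2],[0.02,0.06,0.4],[0.02,0.06,0.6],[0.02,0.06,0.6]],"spin":[0,0,0,0]}'; python3 -m creep '{"fingers":[0.2,0.2,0.2],"linear":[[0,0,0.1],[0,0,0.3],[0,0,0.3]],"spin":[0,0,0]}'; python3 go.py
```

```text
time: 20.57
tcp_pos: [0.6002, -0.1603, -0.0034]
tcp_rot: [[-0.108, 0.994, -0.0], [0.994, 0.108, 0.0], [0.0, -0.0, -1.0]]
ft_force: [-0.1, 0.6, -2.6]
gripper_width: 0.0378
time: 20.82
tcp_pos: [0.6003, -0.1603, -0.0063]
tcp_rot: [[-0.108, 0.994, -0.0], [0.994, 0.108, 0.0], [0.0, -0.0, -1.0]]
ft_force: [0.5, -0.2, -2.2]
gripper_width: 0.0378
t 20.82 tcp [ 0.6003 -0.1603 -0.0063] a 6.19 F [ 0.5 -0.2 -2.2] M [-0.09  0.04 -0.01] w 0.0378 q [-0.37  0.72  1.72  0.    0.7  -0.48]
```

```bash
python3 -m creep '{"fingers":[0.2,0.2,0.2],"linear":[[0,0,0.1],[0,0,0.2],[0,0,0.2]],"spin":[0,0,0]}' 10; python3 -m creep '{"fingers":[0.2,0.2,0.2],"linear":[[0,0,0.1],[0,0,0.15],[0,0,0.15]],"spin":[0,0,0]}' 8;python3 go.py; python3 pic.py side s24 320 230 130 100 6
```

```text
time: 21.07
tcp_pos: [0.6004, -0.1604, -0.0081]
tcp_rot: [[-0.108, 0.994, 0.0], [0.994, 0.108, 0.0], [0.0, 0.0, -1.0]]
ft_force: [0.1, 0.6, -1.6]
gripper_width: 0.0383
time: 21.32
tcp_pos: [0.6009, -0.1607, -0.0091]
tcp_rot: [[-0.108, 0.994, 0.001], [0.994, 0.108, -0.0], [-0.001, 0.001, -1.0]]
ft_force: [0.2, -2.1, 3.1]
gripper_width: 0.0378
t 21.32 tcp [ 0.6009 -0.1607 -0.0091] a 6.19 F [ 0.2 -2.1  3.1] M [-0.35  0.04  0.04] w 0.0378 q [-0.37  0.73  1.73  0.    0.69 -0.48]
```

View pics/s24.png

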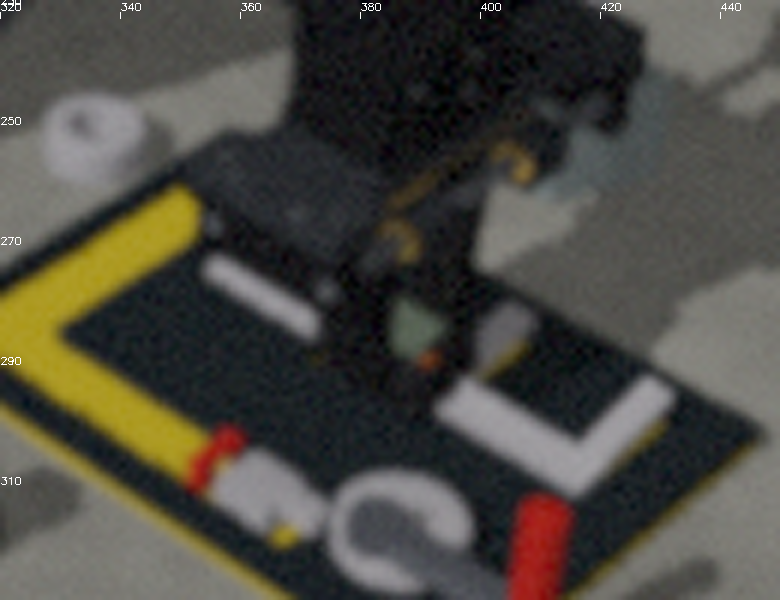

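```bash
python3 -m creep '{"fingers":[0.2,0.2,0.2,0.2],"linear":[[0,0,0],[0,0,0.05],[0,0,0.1],[0,0,0.1]],"spin":[0,0,0,0]}' 4; python3 -m creep '{"fingers":[0.2,0.2,0.2],"linear":[[0,0,0.1],[0,0,0.15],[0,0,0.15]],"spin":[0,0,0]}';python3 go.py; python3 pic.py side s25 320 230 130 100 6
```

```text
time: 21.7
tcp_pos: [0.6006, -0.1603, -0.0105]
tcp_rot: [[-0.108, 0.994, 0.0], [0.994, 0.108, 0.0], [0.0, 0.0, -1.0]]
ft_force: [1.8, -0.2, 0.7]
gripper_width: 0.038
time: 21.95
tcp_pos: [0.6003, -0.1602, -0.0122]
tcp_rot: [[-0.108, 0.994, -0.0], [0.994, 0.108, 0.0], [0.0, -0.0, -1.0]]
ft_force: [2.5, -0.4, -0.2]
gripper_width: 0.0373
t 21.95 tcp [ 0.6003 -0.1602 -0.0122] a 6.19 F [ 2.5 -0.4 -0.2] M [-0.08 -0.15  0.04] w 0.0373 q [-0.37  0.73  1.73  0.    0.68 -0.48]
```

View pics/s25.png

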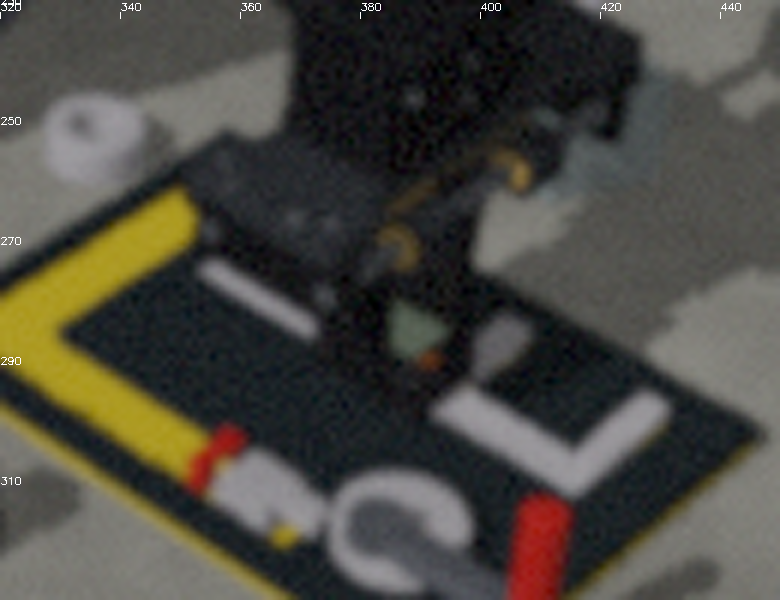

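```bash
python3 -m creep '{"fingers":[0.2,0.2],"linear":[[0,0,0.05],[0,0,0.05]],"spin":[0,0]}' 3; python3 go.py; python3 -m creep '{"fingers":[0.42,0.44,0.46,0.5],"linear":[[0,0,0.05],[0,0,0.05],[0,0,0.05],[0,0,0.05]],"spin":[0,0,0,0]}';python3 go.py; python3 -m creep '{"fingers":[0.55,0.58,0.6,0.6,0.6,0.6,0.6,0.6],"linear":[[0,0,-0.2],[0,0,-0.6],[0,0,-2],[0,0,-4],[0,0,-7],[0,0,-10],[0,0,-10],[0,0,-10]],"spin":[0,0,0,0,0,0,0,0]}'; python3 go.py;python3 pic.py side s26 320 230 130 100 6
```

```text
time: 22.17
tcp_pos: [0.6003, -0.1603, -0.0127]
tcp_rot: [[-0.108, 0.994, -0.0], [0.994, 0.108, 0.0], [0.0, -0.0, -1.0]]
ft_force: [1.8, 0.8, -0.2]
gripper_width: 0.037
t 22.17 tcp [ 0.6003 -0.1603 -0.0127] a 6.19 F [ 1.8  0.8 -0.2] M [-0.06 -0.19 -0.  ] w 0.037 q [-0.37  0.73  1.73  0.    0.68 -0.48]
time: 22.5
tcp_pos: [0.6002, -0.1603, -0.0131]
tcp_rot: [[-0.108, 0.994, -0.0], [0.994, 0.108, 0.0], [0.0, -0.0, -1.0]]
ft_force: [0.1, -0.2, 0.0]
gripper_width: 0.0454
t 22.5 tcp [ 0.6002 -0.1603 -0.0131] a 6.19 F [ 0.1 -0.2  0. ] M [-0.11  0.03 -0.01] w 0.0454 q [-0.37  0.73  1.73  0.    0.68 -0.48]
time: 23.17
tcp_pos: [0.6011, -0.1606, 0.089]
tcp_rot: [[-0.108, 0.994, 0.003], [0.994, 0.108, -0.001], [-0.002, 0.003, -1.0]]
ft_force: [-0.1, -0.3, -0.8]
gripper_width: 0.0572
t 23.17 tcp [ 0.6011 -0.1606  0.089 ] a 6.19 F [-0.1 -0.3 -0.8] M [-0.08  0.05  0.05] w 0.0572 q [-0.37  0.59  1.67  0.    0.88 -0.48]
```

View pics/s26.png

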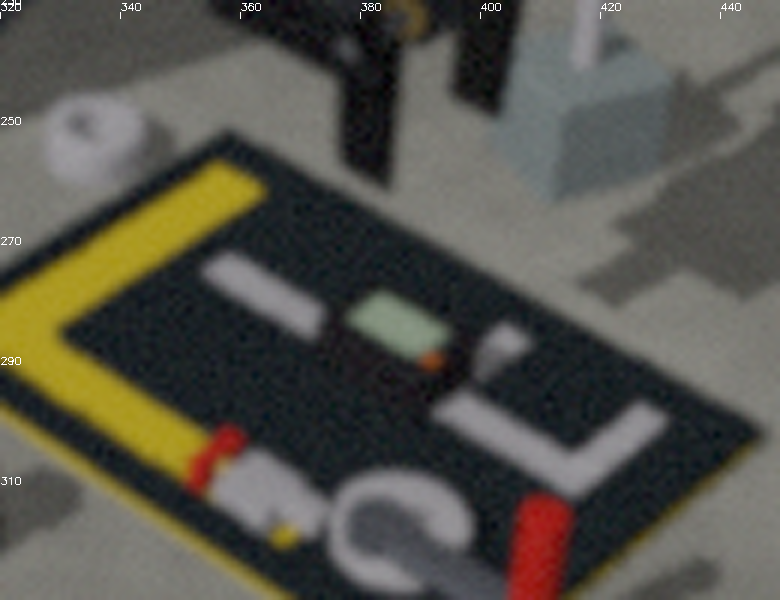

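```bash
python3 go.py .4147 .167 .06 105.5; python3 -m creep '{"fingers":[1,1,1,1,1,1,1,1],"linear":[[0.5,-0.4,0],[2.5,-1.5,0],[5.5,-3,0],[9,-4.7,0],[12.5,-6.4,0],[16,-8,0],[19,-9.4,0],[22,-10.8,0]],"spin":[-0.12,-0.24,-0.36,-0.48,-0.6,-0.72,-0.84,-0.96]}'; python3 go.py .4147 .167 .06 105.5
```

```text
t 23.22 tcp [ 0.6004 -0.1603  0.0875] a 6.19 F [-1.   0.8  0. ] M [-0.06  0.01 -0.  ] w 0.0571 q [-0.37  0.59  1.67  0.    0.88 -0.48]
lin [ 34.55 -14.93   2.72] spin -1.733 rows 9.0 13.9
time: 23.88
tcp_pos: [0.4674, 0.048, 0.0861]
tcp_rot: [[-0.879, 0.477, -0.002], [0.477, 0.879, 0.0], [0.002, -0.001, -1.0]]
ft_force: [0.5, -0.1, -0.4]
gripper_width: 0.0949
t 23.88 tcp [0.4674 0.048  0.0861] a 61.53 F [ 0.5 -0.1 -0.4] M [-0.01 -0.03  0.03] w 0.0949 q [-0.04  0.42  2.04  0.    0.69 -1.11]
lin [10.3   7.95  2.62] spin -0.767 rows 3.2 6.1
```

```bash
python3 -m creep '{"fingers":[1,1,1,1,1,1,1,1],"linear":[[2.5,1.8,0],[5.5,4,0],[8,6,0],[9.8,7.5,0.5],[10.3,7.95,1.5],[10.3,7.95,2.2],[10.3,7.95,2.6],[10.3,7.95,2.6]],"spin":[-0.12,-0.24,-0.36,-0.48,-0.6,-0.72,-0.767,-0.767]}'; python3 -m creep '{"fingers":[1],"linear":[[0,0,0]],"spin":[0]}'; python3 go.py .4147 .167 -.013 105.5;python3 pic.py top t27 320 160 150 115 5;python3 pic.py side s27 170 180 120 100 6
```

```text
time: 24.55
tcp_pos: [0.4162, 0.166, 0.0595]
tcp_rot: [[-0.965, -0.264, -0.003], [-0.264, 0.965, -0.001], [0.003, 0.0, -1.0]]
ft_force: [0.2, -0.5, 0.9]
gripper_width: 0.0949
time: 24.63
tcp_pos: [0.4168, 0.1659, 0.0603]
tcp_rot: [[-0.966, -0.259, -0.002], [-0.259, 0.966, -0.0], [0.002, 0.0, -1.0]]
ft_force: [0.0, -0.3, 0.8]
gripper_width: 0.0951
t 24.63 tcp [0.4168 0.1659 0.0603] a 105.02 F [ 0.  -0.3  0.8] M [0.01 0.01 0.01] w 0.0951 q [ 0.23  0.44  2.11  0.    0.59 -1.6 ]
lin [0.16 0.16 7.33] spin -0.008 rows 1.8 0.1
```

View pics/t27.png

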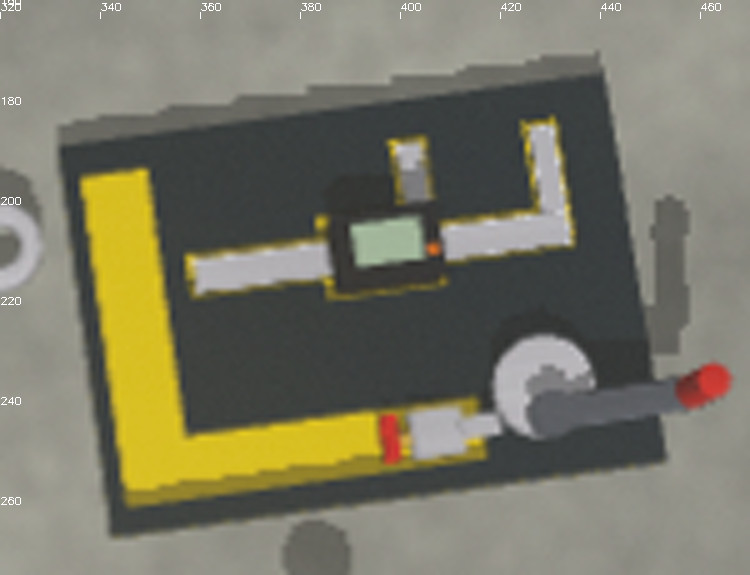

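View pics/s27.png

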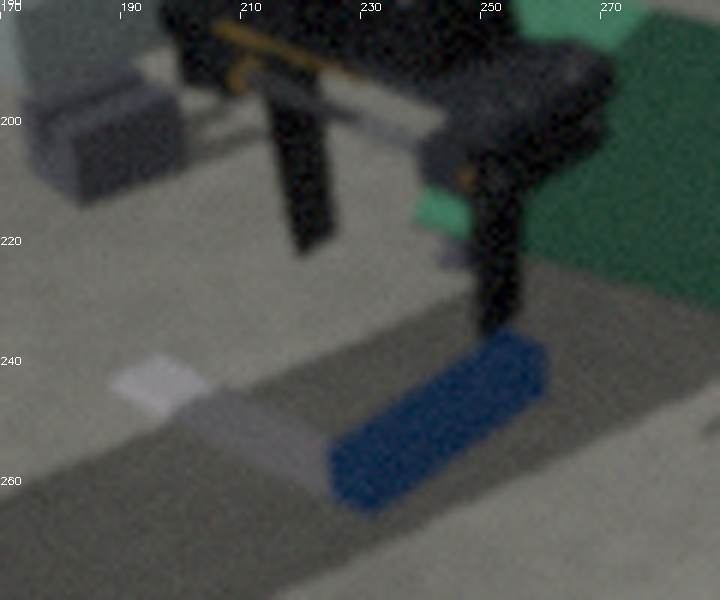

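```bash
python3 -m creep '{"fingers":[1,1,1,1,1],"linear":[[0.16,0.16,1.5],[0.16,0.16,3.2],[0.16,0.16,4.3],[0.16,0.16,5],[0.16,0.16,5]],"spin":[-0.008,-0.008,-0.008,-0.008,-0.008]}'; python3 go.py .4147 .167 -.013 105.5;python3 pic.py side s28 180 200 110 90 7
```

```text
time: 25.15
tcp_pos: [0.415, 0.1669, 0.0101]
tcp_rot: [[-0.964, -0.268, -0.002], [-0.268, 0.964, -0.0], [0.002, 0.0, -1.0]]
ft_force: [-0.0, -0.6, 0.2]
gripper_width: 0.095
t 25.15 tcp [0.415  0.1669 0.0101] a 105.52 F [-0.  -0.6  0.2] M [ 0.09 -0.03 -0.03] w 0.095 q [ 0.23  0.54  2.15  0.    0.45 -1.61]
lin [0.03 0.02 2.31] spin 0.0 rows 0.6 0.0
```

View pics/s28.png

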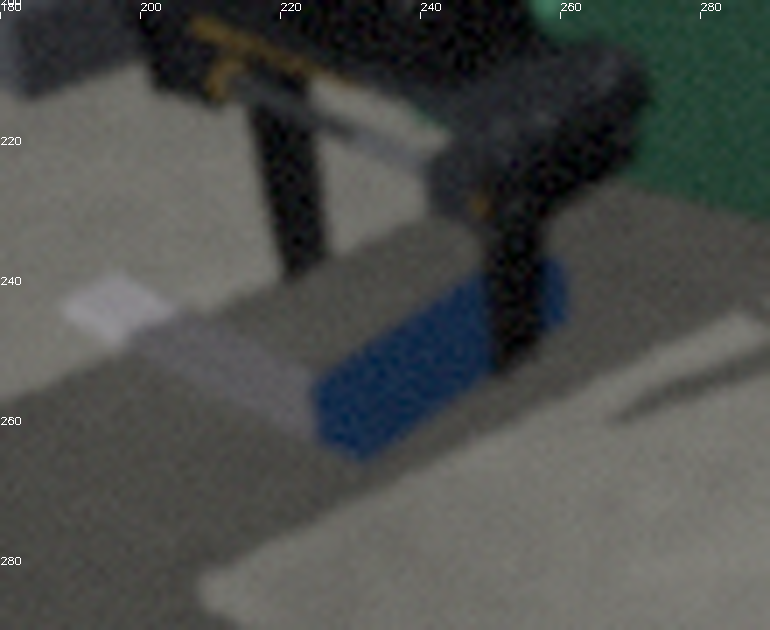

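```bash
python3 -m creep '{"fingers":[1,1,0.6,0.4],"linear":[[0,0,1.2],[0,0,2.1],[0,0,2.3],[0,0,2.3]],"spin":[0,0,0,0]}'; python3 go.py; python3 -m creep '{"fingers":[0.1,0.1,0.1,0.1,0.1,0.1,0.1,0.1],"linear":[[0,0,0],[0,0,0],[0,0,0],[0,0,0],[0,0,0],[0,0,0],[0,0,0],[0,0,0]],"spin":[0,0,0,0,0,0,0,0]}' 45; python3 -m creep '{"fingers":[0.1,0.1,0.1],"linear":[[0,0,0],[0,0,0],[0,0,0]],"spin":[0,0,0]}';python3 go.py;python3 pic.py side s29 180 200 110 90 7
```

```text
time: 25.53
tcp_pos: [0.4153, 0.1671, -0.0121]
tcp_rot: [[-0.963, -0.269, -0.001], [-0.269, 0.963, -0.0], [0.001, 0.0, -1.0]]
ft_force: [0.3, 0.4, 0.4]
gripper_width: 0.0866
t 25.53 tcp [ 0.4153  0.1671 -0.0121] a 105.58 F [0.3 0.4 0.4] M [ 0.01 -0.01 -0.03] w 0.0866 q [ 0.23  0.59  2.16  0.    0.39 -1.61]
time: 26.2
tcp_pos: [0.4154, 0.1672, -0.0119]
tcp_rot: [[-0.963, -0.269, 0.0], [-0.269, 0.963, 0.0], [-0.0, 0.0, -1.0]]
ft_force: [0.6, -0.2, 0.2]
gripper_width: 0.0336
time: 26.45
tcp_pos: [0.4154, 0.1672, -0.012]
tcp_rot: [[-0.963, -0.269, -0.0], [-0.269, 0.963, 0.0], [0.0, 0.0, -1.0]]
ft_force: [-0.3, 1.3, 0.5]
gripper_width: 0.0236
t 26.45 tcp [ 0.4154  0.1672 -0.012 ] a 105.59 F [-0.3  1.3  0.5] M [0.2  0.08 0.  ] w 0.0236 q [ 0.23  0.59  2.16  0.    0.39 -1.61]
```

View pics/s29.png

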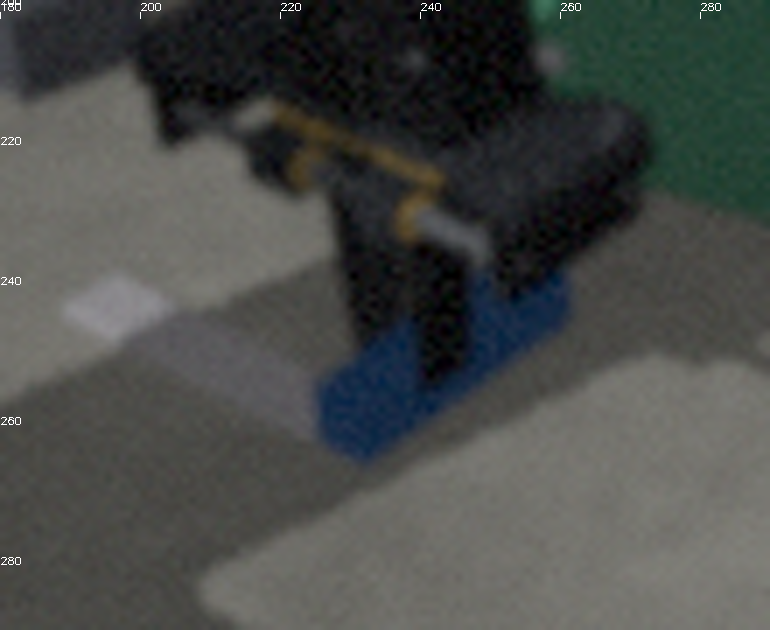

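```bash
python3 -m creep '{"fingers":[0.1,0.1,0.1,0.1,0.1,0.1,0.1,0.1],"linear":[[0,0,-0.4],[0,0,-1.5],[0,0,-3.5],[0,0,-6],[0,0,-8.5],[0,0,-11],[0,0,-12.5],[0,0,-13.2]],"spin":[0,0,0,0,0,0,0,0]}' 50; python3 go.py .5009 -.0746 .12 6.2; python3 pic.py side s30 150 120 160 130 5
```

```text
time: 27.17
tcp_pos: [0.4158, 0.1672, 0.122]
tcp_rot: [[-0.963, -0.269, 0.003], [-0.269, 0.963, 0.001], [-0.003, -0.0, -1.0]]
ft_force: [-0.3, -0.0, -3.6]
gripper_width: 0.0234
t 27.17 tcp [0.4158 0.1672 0.122 ] a 105.6 F [-0.3 -0.  -3.6] M [-0.04 -0.04  0.02] w 0.0234 q [ 0.23  0.33  2.05 -0.    0.75 -1.61]
lin [ -1.69 -25.58   0.21] spin 1.735 rows 6.1 13.9
```

View pics/s30.png

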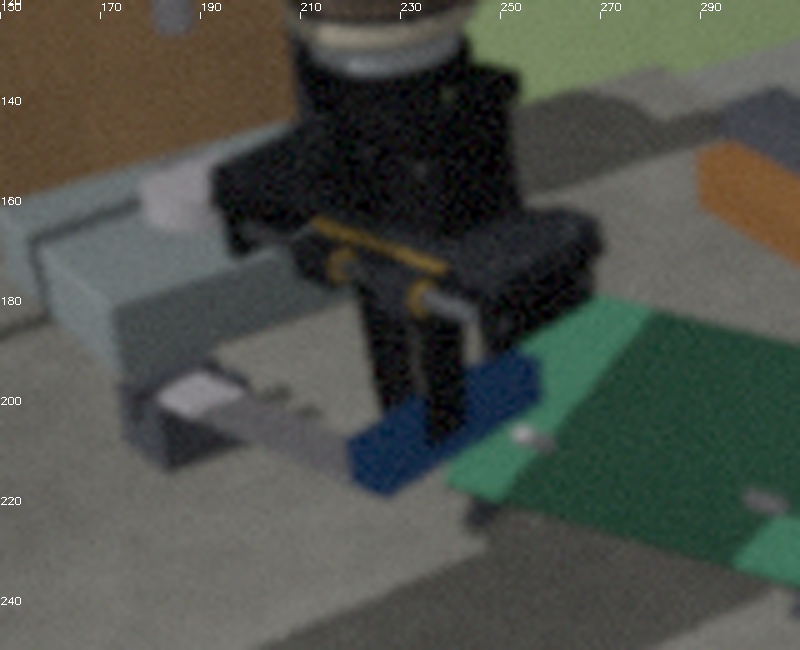

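```bash
python3 -m creep '{"fingers":[0.1,0.1,0.1,0.1,0.1,0.1,0.1,0.1],"linear":[[-0.1,-0.6,0],[-0.2,-2.4,0],[-0.4,-5,0],[-0.6,-8,0],[-0.8,-11,0],[-1,-14,0],[-1.2,-17,0],[-1.4,-19.5,0]],"spin":[0.08,0.2,0.32,0.44,0.56,0.68,0.8,0.92]}'; python3 -m creep '{"fingers":[0.1],"linear":[[0,0,0]],"spin":[0.08]}';python3 go.py .5009 -.0746 .10 6.2
```

```text
time: 27.88
tcp_pos: [0.4812, -0.0188, 0.1188]
tcp_rot: [[-0.794, 0.609, -0.002], [0.609, 0.794, 0.0], [0.002, -0.001, -1.0]]
ft_force: [0.5, 0.1, -4.3]
gripper_width: 0.0238
time: 27.97
tcp_pos: [0.4824, -0.0204, 0.1187]
tcp_rot: [[-0.74, 0.672, -0.001], [0.672, 0.74, -0.0], [0.0, -0.001, -1.0]]
ft_force: [0.4, -0.2, -3.5]
gripper_width: 0.0236
t 27.97 tcp [ 0.4824 -0.0204  0.1187] a 47.77 F [ 0.4 -0.2 -3.5] M [-0.08  0.09 -0.03] w 0.0236 q [-0.18  0.38  1.98 -0.    0.78 -1.01]
lin [-5.01 -2.77  1.88] spin 0.726 rows 1.4 5.8
```

```bash
python3 -m creep '{"fingers":[0.1,0.1,0.1,0.1,0.1,0.1,0.1,0.1],"linear":[[-1,-0.6,0],[-2.2,-1.2,0],[-3.4,-1.9,0],[-4.4,-2.4,0.5],[-5,-2.8,1.2],[-5,-2.8,1.8],[-5,-2.8,1.9],[-5,-2.8,1.9]],"spin":[0.12,0.24,0.36,0.48,0.6,0.7,0.726,0.726]}'; python3 -m creep '{"fingers":[0.1,0.1],"linear":[[0,0,0],[0,0,0]],"spin":[0,0]}';python3 go.py .5009 -.0746 .06 6.2;python3 pic.py top t31 310 150 160 120 5;python3 pic.py side s31 260 190 180 130 4
```

```text
time: 28.63
tcp_pos: [0.4991, -0.0711, 0.0993]
tcp_rot: [[-0.115, 0.993, -0.003], [0.993, 0.115, 0.001], [0.001, -0.003, -1.0]]
ft_force: [-0.1, -0.4, -3.7]
gripper_width: 0.0234
time: 28.8
tcp_pos: [0.4998, -0.071, 0.1006]
tcp_rot: [[-0.118, 0.993, -0.001], [0.993, 0.118, 0.0], [0.0, -0.001, -1.0]]
ft_force: [0.1, 0.2, -4.4]
gripper_width: 0.0237
t 28.8 tcp [ 0.4998 -0.071   0.1006] a 6.79 F [ 0.1  0.2 -4.4] M [-0.09  0.16 -0.03] w 0.0237 q [-0.27  0.44  1.94  0.    0.76 -0.39]
lin [-0.37  0.07  4.06] spin 0.01 rows 1.0 0.1
```

View pics/t31.png

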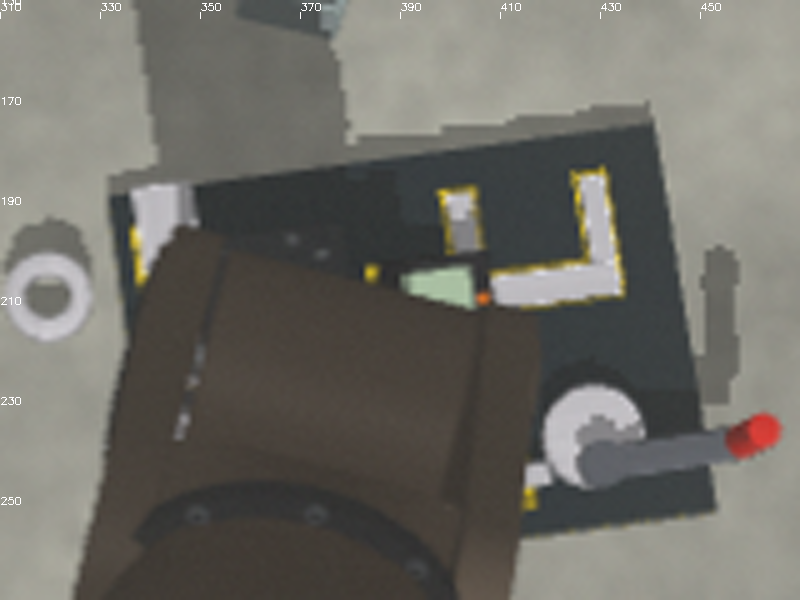

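View pics/s31.png

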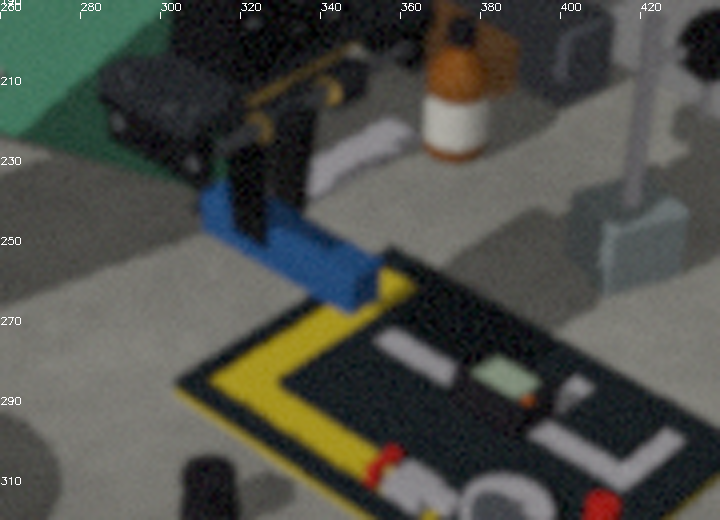

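```bash
python3 - <<'E'
from h import *
g=lambda l:cp((310,150),5,l)
t=np.array([.5752,-.1470,0]);R=rz(.1088)
for z in(.112,.118):
    P=onplane('top',g([(132,189),(181,184),(150,285)]),z);print('tip',np.round((P-t)@R*1e3,1).tolist())
tc=np.array([.4998,-.071,0]);print('tcp',(tc-t)@R*1e3)
D=np.load('pics/t31_d.npy');print(deproj('top',g([(155,200),(165,215)]),D))
E
```

```text
tip [[74.2, 124.2, 112.0], [73.6, 102.6, 112.0], [30.9, 122.1, 112.0]]
tip [[73.0, 124.4, 118.0], [72.3, 102.9, 118.0], [29.8, 122.4, 118.0]]
tcp [-66.70167248  83.73796563   0.        ]
[[ 0.62887689 -0.02527748  0.11906244]
 [ 0.62345806 -0.0296296   0.11244033]]
```

```bash
python3 -m creep '{"fingers":[0.1,0.1,0.1,0.1,0.1,0.1],"linear":[[-0.43,0.12,1],[-0.43,0.12,2.8],[-0.43,0.12,4.5],[-0.43,0.12,6],[-0.43,0.12,6.6],[-0.43,0.12,6.6]],"spin":[0.01,0.01,0.01,0.01,0.01,0.01]}'; python3 -m creep '{"fingers":[0.1,0.1],"linear":[[0,0,0],[0,0,0]],"spin":[0,0]}';python3 go.py .5009 -.0746 .06 6.2;python3 pic.py top t32 320 160 110 100 6;python3 pic.py side s32 280 220 130 100 6
```

```text
time: 29.4
tcp_pos: [0.5011, -0.0752, 0.0335]
tcp_rot: [[-0.107, 0.994, -0.002], [0.994, 0.107, 0.001], [0.001, -0.002, -1.0]]
ft_force: [-0.7, -0.5, -4.6]
gripper_width: 0.0234
time: 29.57
tcp_pos: [0.5022, -0.0754, 0.0356]
tcp_rot: [[-0.107, 0.994, 0.001], [0.994, 0.107, -0.0], [-0.0, 0.001, -1.0]]
ft_force: [-0.5, 0.2, -2.7]
gripper_width: 0.0236
t 29.57 tcp [ 0.5022 -0.0754  0.0356] a 6.14 F [-0.5  0.2 -2.7] M [-0.1   0.13  0.02] w 0.0236 q [-0.28  0.55  1.99  0.    0.6  -0.39]
lin [ 0.09 -0.12 -2.44] spin -0.001 rows 0.6 0.0
```

View pics/t32.png

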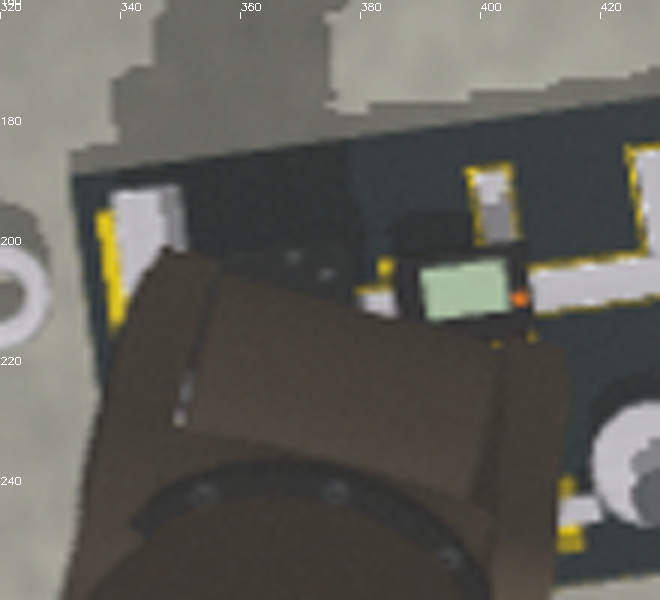

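View pics/s32.png

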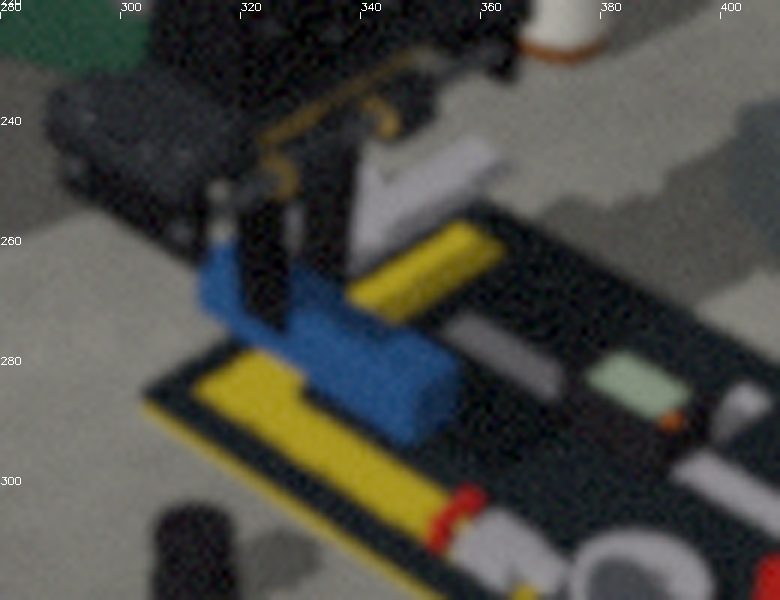

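```bash
python3 - <<'E'
from h import *
g=lambda l:cp((320,160),6,l)
t=np.array([.5752,-.1470,0]);R=rz(.1088)
P=onplane('top',g([(110,193),(184,186),(126,285)]),.0526);print('tip',np.round((P-t)@R*1e3,1).tolist())
tc=np.array([.5022,-.0754,0]);print('tcp',(tc-t)@R*1e3)
# edges by gradient: blade left edge rows
im=cv2.imread('pics/t32_full.png')
for r in range(192,207,2): print(r,im[r,334:354].mean(1).astype(int).tolist())
E
```

```text
tip [[76.0, 118.9, 52.6], [74.9, 90.4, 52.6], [39.7, 117.7, 52.6]]
tcp [-64.79363949  79.10337718   0.        ]
192 [59, 61, 60, 60, 106, 155, 196, 197, 185, 187, 188, 186, 158, 127, 128, 108, 70, 52, 51, 51]
194 [60, 60, 65, 71, 114, 168, 189, 188, 185, 188, 188, 188, 158, 127, 128, 121, 87, 54, 54, 51]
196 [60, 68, 128, 150, 139, 164, 189, 188, 185, 186, 189, 189, 187, 158, 128, 130, 98, 53, 53, 53]
198 [59, 60, 124, 150, 146, 182, 195, 189, 186, 186, 187, 188, 188, 160, 128, 129, 101, 56, 52, 52]
200 [60, 61, 74, 129, 150, 172, 181, 190, 187, 186, 188, 190, 183, 150, 123, 128, 112, 72, 53, 52]
202 [60, 61, 66, 129, 150, 162, 179, 190, 188, 187, 187, 167, 112, 61, 61, 60, 59, 61, 59, 56]
204 [63, 61, 60, 127, 150, 148, 175, 192, 190, 181, 145, 92, 61, 62, 64, 63, 63, 64, 64, 63]
206 [66, 59, 61, 105, 140, 150, 186, 193, 168, 111, 61, 61, 62, 61, 63, 62, 61, 63, 63, 63]
```

```bash
python3 -m creep '{"fingers":[0.1,0.1,0.1,0.1,0.1,0.1],"linear":[[0.1,0,0.8],[0.1,0,1.6],[0.1,0,2.4],[0.1,0,2.9],[0.1,0,2.9],[0.1,0,2.9]],"spin":[-0.001,-0.001,-0.001,-0.001,-0.001,-0.001]}';python3 go.py;python3 pic.py top t33 320 160 110 100 6;python3 pic.py side s33 280 220 130 100 6
```

```text
time: 30.17
tcp_pos: [0.5014, -0.0741, 0.0055]
tcp_rot: [[-0.108, 0.994, -0.001], [0.994, 0.108, 0.0], [0.001, -0.001, -1.0]]
ft_force: [-0.9, 0.2, -3.0]
gripper_width: 0.0236
t 30.17 tcp [ 0.5014 -0.0741  0.0055] a 6.19 F [-0.9  0.2 -3. ] M [-0.14  0.14 -0.03] w 0.0236 q [-0.28  0.6   2.01  0.    0.54 -0.39]
```

View pics/t33.png

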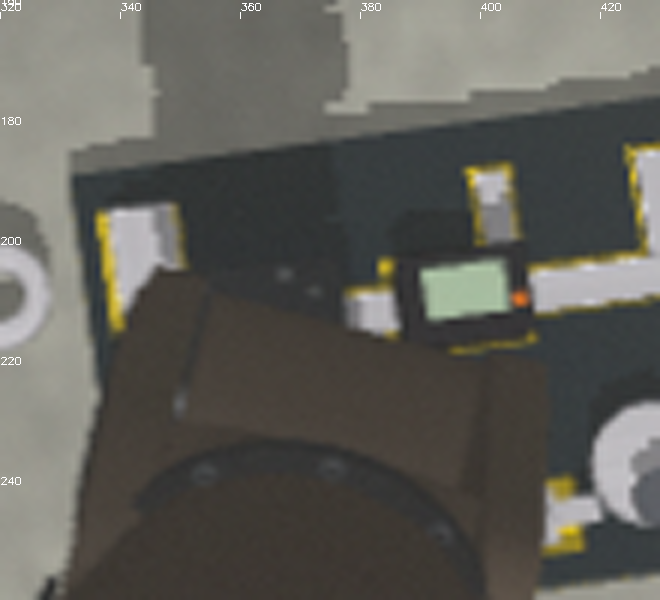

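View pics/s33.png

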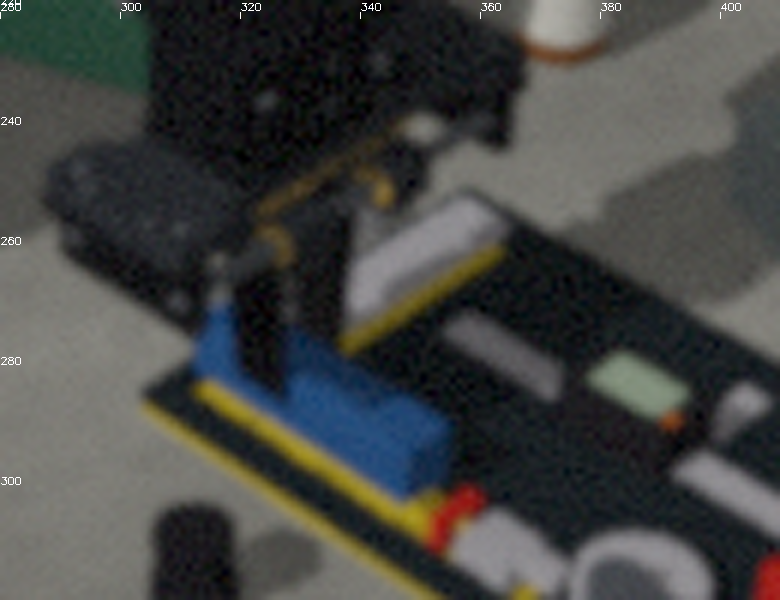

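```bash
python3 - <<'E'
from h import *
g=lambda l:cp((320,160),6,l)
t=np.array([.5752,-.1470,0]);R=rz(.1088)
P=onplane('top',g([(109,210),(177,205),(122,318)]),.0225);print('tip',np.round((P-t)@R*1e3,1).tolist())
tc=np.array([.5014,-.0741,0]);print('tcp',(tc-t)@R*1e3)
E
```

```text
tip [[75.4, 118.9, 22.5], [73.8, 92.2, 22.5], [32.2, 119.7, 22.5]]
tcp [-65.44774807  80.48255881   0.        ]
```

```bash
python3 -m creep '{"fingers":[0.1,0.1,0.1,0.1,0.1],"linear":[[-0.08,0.05,0.2],[-0.08,0.05,0.5],[-0.08,0.05,0.7],[-0.08,0.05,0.9],[-0.08,0.05,0.9]],"spin":[-0.015,-0.015,-0.015,-0.015,-0.015]}';python3 go.py; python3 -m creep '{"fingers":[0.1,0.1,0.1],"linear":[[0,0,0.15],[0,0,0.3],[0,0,0.3]],"spin":[0,0,0]}'; python3 go.py;python3 pic.py side s34 280 220 130 100 6
```

```text
time: 30.68
tcp_pos: [0.502, -0.0749, -0.0034]
tcp_rot: [[-0.123, 0.992, -0.0], [0.992, 0.123, 0.0], [0.0, -0.0, -1.0]]
ft_force: [-1.1, -0.1, -3.4]
gripper_width: 0.0233
t 30.68 tcp [ 0.502  -0.0749 -0.0034] a 7.04 F [-1.1 -0.1 -3.4] M [-0.1   0.12  0.01] w 0.0233 q [-0.28  0.62  2.01  0.    0.52 -0.4 ]
time: 30.93
tcp_pos: [0.5021, -0.0749, -0.0062]
tcp_rot: [[-0.123, 0.992, -0.0], [0.992, 0.123, 0.0], [0.0, -0.0, -1.0]]
ft_force: [-0.2, 0.3, -3.6]
gripper_width: 0.0238
t 30.93 tcp [ 0.5021 -0.0749 -0.0062] a 7.05 F [-0.2  0.3 -3.6] M [-0.1   0.16  0.03] w 0.0238 q [-0.28  0.62  2.01  0.    0.51 -0.4 ]
```

View pics/s34.png

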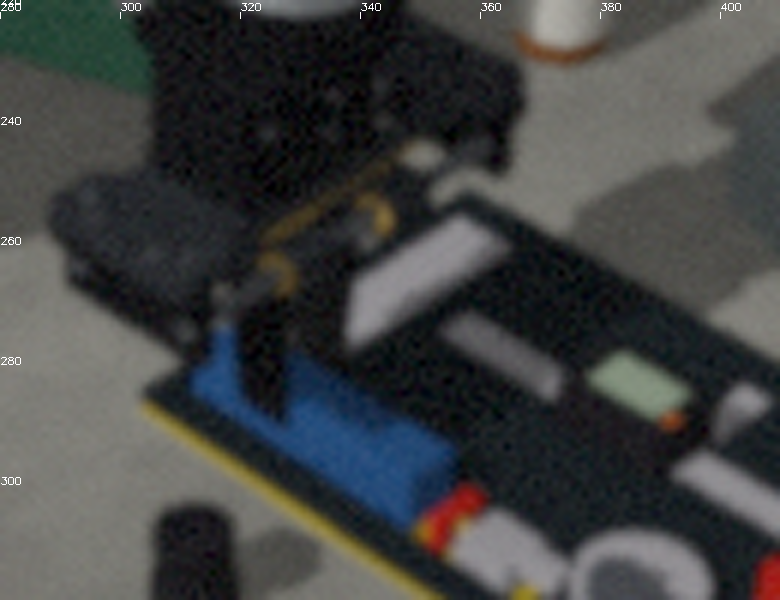

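```bash
python3 -m creep '{"fingers":[0.1,0.1],"linear":[[0,0,0.1],[0,0,0.1]],"spin":[0,0]}'; python3 -m creep '{"fingers":[0.1,0.1],"linear":[[0,0,0.1],[0,0,0.1]],"spin":[0,0]}';  python3 go.py
```

```text
time: 31.15
tcp_pos: [0.5022, -0.075, -0.0071]
tcp_rot: [[-0.123, 0.992, -0.0], [0.992, 0.123, 0.0], [0.0, -0.0, -1.0]]
ft_force: [0.1, 0.8, -4.4]
gripper_width: 0.0234
time: 31.32
tcp_pos: [0.5023, -0.075, -0.0079]
tcp_rot: [[-0.123, 0.992, 0.0], [0.992, 0.123, 0.0], [0.0, 0.0, -1.0]]
ft_force: [0.0, 0.4, -2.4]
gripper_width: 0.0233
t 31.32 tcp [ 0.5023 -0.075  -0.0079] a 7.05 F [ 0.   0.4 -2.4] M [-0.09  0.07 -0.03] w 0.0233 q [-0.28  0.62  2.01  0.    0.5  -0.4 ]
```

```bash
python3 -m creep '{"fingers":[0.1,0.1],"linear":[[0,0,0.08],[0,0,0.08]],"spin":[0,0]}'; python3 -m creep '{"fingers":[0.1,0.1],"linear":[[0,0,0],[0,0,0]],"spin":[0,0]}';  python3 go.py
```

```text
time: 31.48
tcp_pos: [0.5023, -0.075, -0.008]
tcp_rot: [[-0.123, 0.992, 0.001], [0.992, 0.123, -0.0], [-0.0, 0.001, -1.0]]
ft_force: [-3.7, 0.6, 10.1]
gripper_width: 0.0235
time: 31.65
tcp_pos: [0.5023, -0.075, -0.008]
tcp_rot: [[-0.123, 0.992, 0.001], [0.992, 0.123, -0.0], [-0.0, 0.001, -1.0]]
ft_force: [-2.7, 0.2, 9.7]
gripper_width: 0.0237
t 31.65 tcp [ 0.5023 -0.075  -0.008 ] a 7.05 F [-2.7  0.2  9.7] M [0.03 0.63 0.05] w 0.0237 q [-0.28  0.62  2.01  0.    0.5  -0.4 ]
```

```bash
python3 -m creep '{"fingers":[0.1,0.35,0.4,0.45,0.5,0.5],"linear":[[0,0,-0.07],[0,0,-0.07],[0,0,-0.07],[0,0,-0.07],[0,0,-0.07],[0,0,-0.07]],"spin":[0,0,0,0,0,0]}'; python3 -m creep '{"fingers":[0.5,0.5,0.5,0.5,0.5,0.5,0.5,0.5],"linear":[[0,0,-0.5],[0,0,-1.5],[0,0,-4],[0,0,-8],[0,0,-11],[0,0,-12],[0,0,-12],[0,0,-12]],"spin":[0,0,0,0,0,0,0,0]}'; python3 go.py; python3 pic.py side s35 280 230 150 110 5
```

```text
time: 32.15
tcp_pos: [0.5023, -0.075, -0.0081]
tcp_rot: [[-0.123, 0.992, 0.0], [0.992, 0.123, 0.0], [0.0, 0.0, -1.0]]
ft_force: [0.1, -0.6, -0.8]
gripper_width: 0.0465
time: 32.82
tcp_pos: [0.5021, -0.0749, 0.1122]
tcp_rot: [[-0.123, 0.992, 0.001], [0.992, 0.123, -0.0], [-0.0, 0.001, -1.0]]
ft_force: [0.4, 0.3, -0.6]
gripper_width: 0.0478
t 32.82 tcp [ 0.5021 -0.0749  0.1122] a 7.05 F [ 0.4  0.3 -0.6] M [-0.08  0.07  0.01] w 0.0478 q [-0.28  0.42  1.93  0.    0.79 -0.4 ]
```

View pics/s35.png

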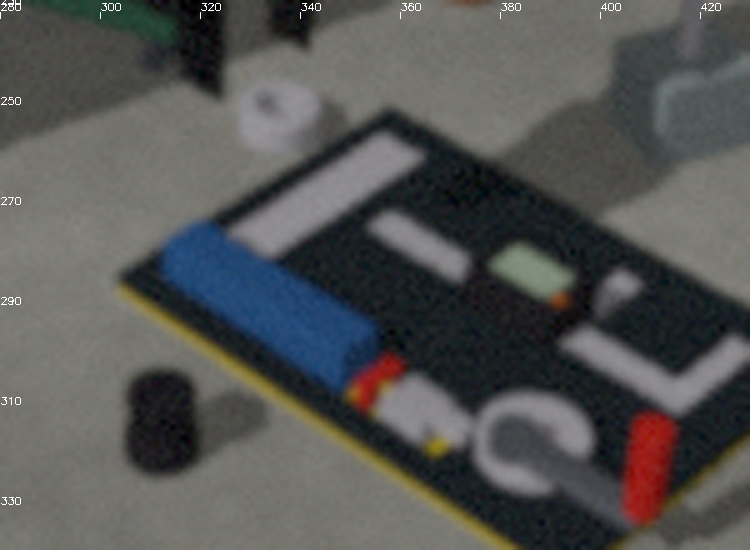

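```bash
python3 - <<'E'
from h import *
g=lambda l:cp((320,160),5,l)
t=np.array([.5752,-.1470,0]);R=rz(.1088)
T=lambda P:np.round((P-t)@R*1e3,1)
P=onplane('top',g([(380,416),(384,463)]),.020);print('pad face top edge',T(P).tolist())
P=onplane('top',g([(714,379)]),.080);p=T(P)[0];print('grip top',p, 'ang',np.arctan2(p[0]+66,-(p[1]+78)),np.hypot(p[0]+66,p[1]+78))
P=onplane('top',g([(550,412)]),.036);print('arm root',T(P))
# side view: grip top/bottom in st.png
f=lambda l:cp((295,240),5,l)
ts=np.array([.5736,-.1514,0])
for z,u in((.080,(578,372)),(.036,(568,467))):
    p=np.round((onplane('side',f([u]),z)-ts)@R*1e3,1)[0];print('side grip',z,p,np.arctan2(p[0]+66,-(p[1]+78)),np.hypot(p[0]+66,p[1]+78))
p=np.round((onplane('side',f([(318,308),(287,352)]),.020)-ts)@R*1e3,1);print('side pad',p.tolist())
# project model of grip at angles
for th in(0,.05,.1,.15,.2):
    G=np.array([-66+65*np.sin(th),-78-65*np.cos(th),80])/1e3
    print(th,proj('top',[R@G+t]),)
print('meas top',g([(714,379)]))
E
```

```text
pad face top edge [[-55.5, 0.4, 20.0], [-77.6, 1.8, 20.0]]
grip top [ -64.7 -142.5   80. ] ang 0.02015231026053761 64.51309944499644
arm root [[-65.7 -75.7  36. ]]
side grip 0.08 [ -59.9 -137.1   80. ] 0.1028506883097398 59.413971420870354
side grip 0.036 [ -65.5 -142.4   36. ] 0.007763819158565868 64.40194096453926
side pad [[-51.2, 2.1, 20.0], [-81.8, -7.4, 20.0]]
0 [[462.72840115 235.95674385]]
0.05 [[462.46219467 234.531964  ]]
0.1 [[462.12547222 233.12111614]]
0.15 [[461.71912489 231.72768871]]
0.2 [[461.24421366 230.35512175]]
meas top [[462.4 235.4]]
```

```bash
python3 - <<'E'
from h import *
t=np.array([.5752,-.1470,0]);R=rz(.1088)
for th in(0.02,.2,.4,.6,.8,.85,.9,.95,1.0,1.05): print(th,np.round(R@(np.array([-66+65*np.sin(th),-78-65*np.cos(th),0])/1e3)+t,4))
E
python3 go.py .5264 -.2962 .085 34
python3 -m creep '{"fingers":[0.6,0.6,0.6,0.6,0.6,0.6,0.6,0.6],"linear":[[-2,0,0],[-5.5,-0.1,0],[-9.5,-0.2,0],[-13.5,-0.3,0],[-17.5,-0.3,0],[-20.5,-0.3,0.8],[-22.2,-0.3,2],[-22.2,-0.3,2.5]],"spin":[-0.1,-0.2,-0.3,-0.4,-0.47,-0.47,-0.47,-0.47]}';python3 -m creep '{"fingers":[0.6,0.6],"linear":[[0,0,0],[0,0,0]],"spin":[0,0]}';python3 go.py .5264 -.2962 .02 34;python3 pic.py side s36 300 210 160 120 5;python3 pic.py top t36 320 150 160 120 5
```

```text
0.02 [ 0.5264 -0.2962  0.    ]
0.2 [ 0.5378 -0.2936  0.    ]
0.4 [ 0.5497 -0.2885  0.    ]
0.6 [ 0.5604 -0.281   0.    ]
0.8 [ 0.5693 -0.2717  0.    ]
0.85 [ 0.5713 -0.269   0.    ]
0.9 [ 0.5731 -0.2663  0.    ]
0.95 [ 0.5747 -0.2636  0.    ]
1.0 [ 0.5762 -0.2607  0.    ]
1.05 [ 0.5776 -0.2577  0.    ]
t 32.87 tcp [ 0.5017 -0.0748  0.1113] a 7.05 F [ 0.4 -0.3 -0.2] M [-0.04  0.05 -0.  ] w 0.0479 q [-0.28  0.42  1.93  0.    0.79 -0.4 ]
lin [-22.27  -0.26   2.62] spin -0.47 rows 5.4 3.8
time: 33.53
tcp_pos: [0.5255, -0.2984, 0.0834]
tcp_rot: [[-0.556, 0.831, -0.003], [0.831, 0.556, 0.002], [0.003, -0.001, -1.0]]
ft_force: [-0.0, 0.4, -0.8]
gripper_width: 0.0573
time: 33.7
tcp_pos: [0.5258, -0.2945, 0.0856]
tcp_rot: [[-0.559, 0.829, -0.002], [0.829, 0.559, 0.002], [0.003, -0.001, -1.0]]
ft_force: [0.5, 0.5, -0.4]
gripper_width: 0.0568
t 33.7 tcp [ 0.5258 -0.2945  0.0856] a 33.98 F [ 0.5  0.5 -0.4] M [-0.02 -0.01 -0.02] w 0.0568 q [-0.62  0.58  1.72  0.    0.85 -1.21]
lin [-0.19 -0.04  6.56] spin -0.0 rows 1.6 0.0
```

View pics/s36.png

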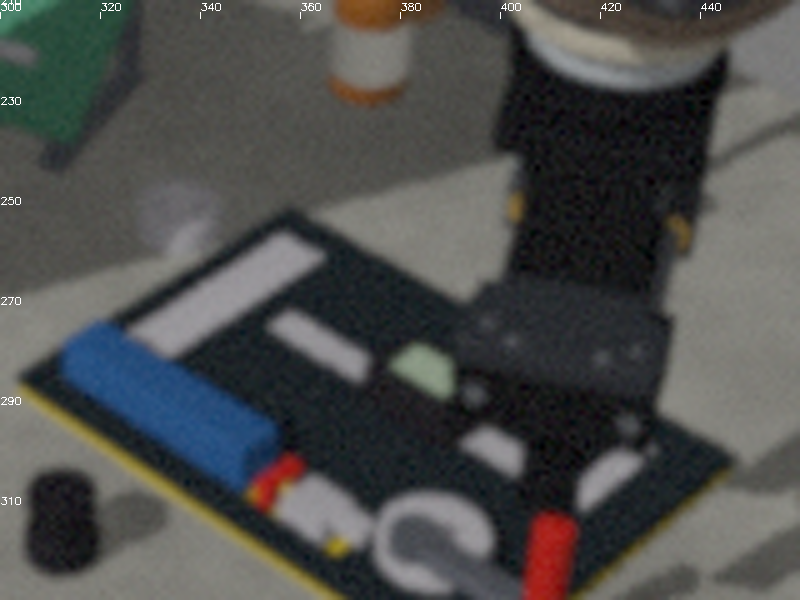

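View pics/t36.png

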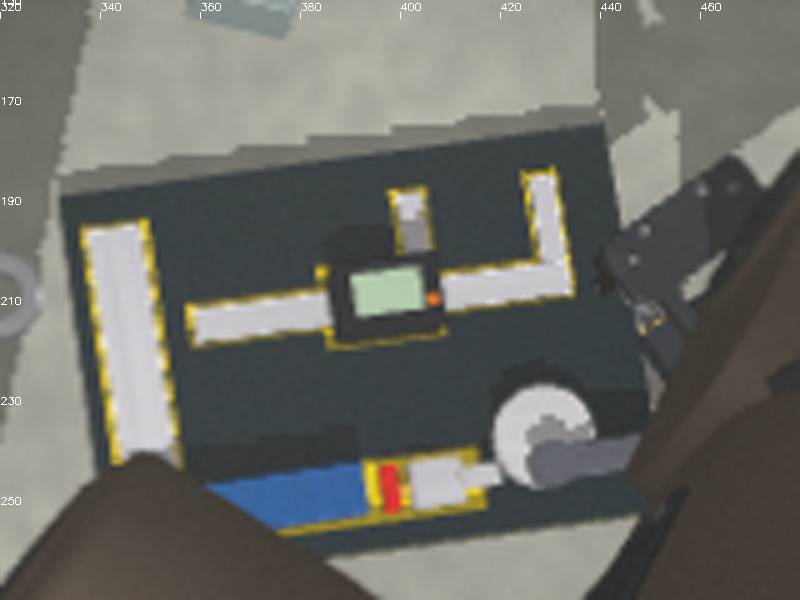

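```bash
python3 - <<'E'
from h import *
g=lambda l:cp((320,150),5,l)
t=np.array([.5752,-.1470,0]);R=rz(.1088)
T=lambda P:np.round((P-t)@R*1e3,1).tolist()
print('stock end',T(onplane('top',g([(363,463),(369,514)]),.026)),'pad',T(onplane('top',g([(380,465),(384,514)]),.020)))
print('blade tip',T(onplane('top',g([(86,229),(147,221)]),.009)))
E
python3 -m creep '{"fingers":[0.6,0.6,0.6,0.6,0.6],"linear":[[-0.15,0,1.2],[-0.15,0,3],[-0.15,0,5],[-0.15,0,6.3],[-0.15,0,6.5]],"spin":[0,0,0,0,0]}';python3 go.py .5264 -.2962 .02 34;python3 pic.py side s37 340 230 110 100 6
```

```text
stock end [[-53.6, 8.9, 26.0], [-77.6, 9.6, 26.0]] pad [[-55.1, 0.3, 20.0], [-78.1, 1.9, 20.0]]
blade tip [[76.3, 120.9, 9.0], [76.3, 91.6, 9.0]]
time: 34.22
tcp_pos: [0.5265, -0.2956, 0.0194]
tcp_rot: [[-0.56, 0.829, -0.003], [0.829, 0.56, 0.002], [0.003, -0.001, -1.0]]
ft_force: [-0.1, 1.1, -0.1]
gripper_width: 0.0573
t 34.22 tcp [ 0.5265 -0.2956  0.0194] a 34.03 F [-0.1  1.1 -0.1] M [-0.06  0.02 -0.06] w 0.0573 q [-0.62  0.67  1.76  0.    0.72 -1.21]
lin [-0.05 -0.04 -0.06] spin 0.0 rows 0.0 0.0
```

View pics/s37.png

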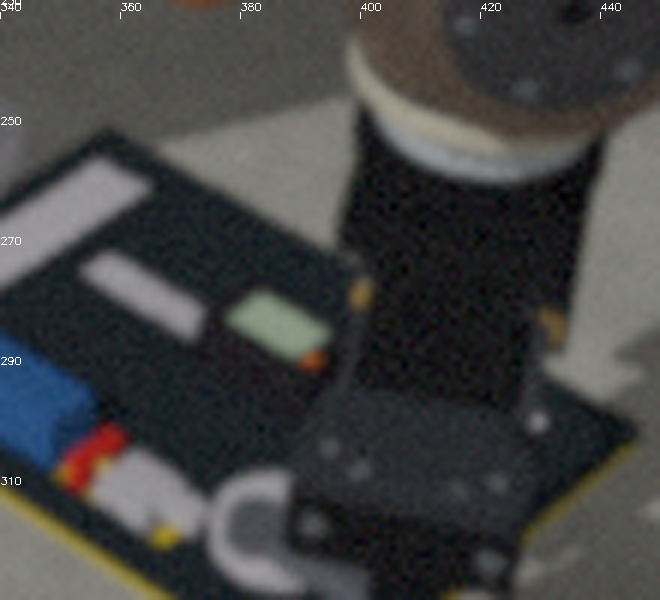

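```bash
python3 -m creep '{"fingers":[0.3,0.1,0.1,0.1,0.1,0.1,0.1,0.1],"linear":[[0,0,0],[0,0,0],[0,0,0],[0,0,0],[0,0,0],[0,0,0],[0,0,0],[0,0,0]],"spin":[0,0,0,0,0,0,0,0]}' 15;python3 go.py .5378 -.2936 .02 34
```

```text
time: 34.93
tcp_pos: [0.5275, -0.2968, 0.0221]
tcp_rot: [[-0.559, 0.829, 0.0], [0.829, 0.559, 0.0], [-0.0, 0.0, -1.0]]
ft_force: [1.0, 1.6, 2.5]
gripper_width: 0.0158
t 34.93 tcp [ 0.5275 -0.2968  0.0221] a 33.98 F [1.  1.6 2.5] M [ 0.17 -0.09 -0.01] w 0.0158 q [-0.62  0.66  1.75  0.    0.72 -1.22]
lin [-0.31  1.04  0.21] spin -0.0 rows 0.3 0.0
```

```bash
python3 -m creep '{"fingers":[0.1,0.1,0.1,0.1,0.1,0.1,0.1,0.1],"linear":[[-0.24,0.55,0],[-0.42,1.09,0],[-0.57,1.7,0],[-0.66,2.36,0],[-0.67,3.0,0],[-0.64,3.67,0],[-0.52,4.3,0],[-0.52,4.3,0]],"spin":[0,0,0,0,0,0,0,0]}';python3 go.py .5693 -.2717 .02 34;python3 pic.py top t38 320 150 160 120 5
```

```text
time: 35.6
tcp_pos: [0.5666, -0.2777, 0.0222]
tcp_rot: [[-0.56, 0.829, 0.001], [0.829, 0.56, -0.001], [-0.002, -0.0, -1.0]]
ft_force: [1.2, -1.8, 2.0]
gripper_width: 0.0155
t 35.6 tcp [ 0.5666 -0.2777  0.0222] a 34.02 F [ 1.2 -1.8  2. ] M [-0.36 -0.1   0.06] w 0.0155 q [-0.56  0.69  1.69 -0.    0.76 -1.15]
lin [0.34 0.56 0.22] spin 0.0 rows 0.2 0.0
```

View pics/t38.png

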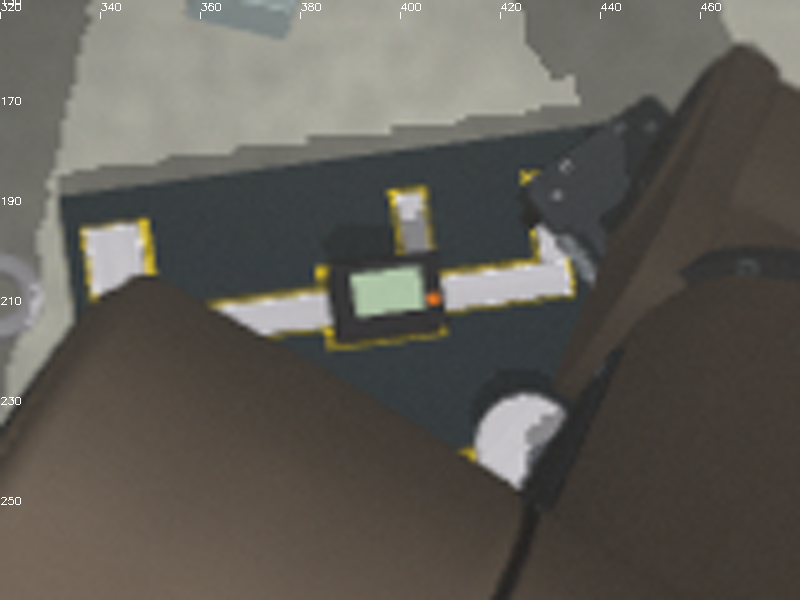

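```bash
python3 -m creep '{"fingers":[0.1,0.1,0.1,0.1],"linear":[[0.11,0.31,0],[0.23,0.62,0],[0.35,0.93,0],[0.35,0.93,0]],"spin":[0,0,0,0]}';python3 go.py; python3 -m creep '{"fingers":[0.1,0.1,0.1],"linear":[[0.12,0.3,0],[0.25,0.59,0],[0.25,0.59,0]],"spin":[0,0,0]}';python3 go.py;python3 pic.py side s39 300 230 150 110 5
```

```text
time: 35.98
tcp_pos: [0.5719, -0.2697, 0.0222]
tcp_rot: [[-0.559, 0.829, 0.0], [0.829, 0.559, -0.001], [-0.001, -0.0, -1.0]]
ft_force: [-0.5, -3.2, 3.0]
gripper_width: 0.0157
t 35.98 tcp [ 0.5719 -0.2697  0.0222] a 33.99 F [-0.5 -3.2  3. ] M [-0.72  0.17  0.04] w 0.0157 q [-0.54  0.69  1.68 -0.    0.77 -1.14]
time: 36.23
tcp_pos: [0.5751, -0.2644, 0.0222]
tcp_rot: [[-0.559, 0.829, 0.0], [0.829, 0.559, -0.001], [-0.001, -0.001, -1.0]]
ft_force: [-1.7, -2.8, 4.2]
gripper_width: 0.0154
t 36.23 tcp [ 0.5751 -0.2644  0.0222] a 34.0 F [-1.7 -2.8  4.2] M [-0.79  0.39  0.14] w 0.0154 q [-0.53  0.69  1.68 -0.    0.77 -1.13]
```

View pics/s39.png

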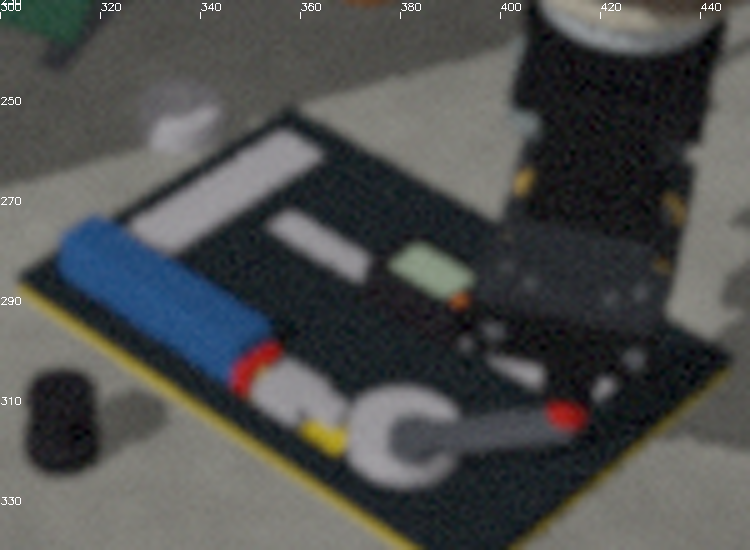

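```bash
python3 -m creep '{"fingers":[0.4,0.5,0.5,0.5,0.5,0.5],"linear":[[0,0,0],[0,0,0],[0,0,0],[0,0,0],[0,0,-0.5],[0,0,-2]],"spin":[0,0,0,0,0,0]}'; python3 -m creep '{"fingers":[0.5,0.5,0.5,0.5,0.5,0.5,0.5,0.5],"linear":[[0,0,-2],[0,0,-5],[0,0,-7],[-2,-1,-9],[-5.5,-2,-10],[-9,-3,-10],[-12,-4,-10],[-12,-4,-10]],"spin":[0,0,0,0,0,0,0,0]}';python3 go.py;python3 pic.py top t40 320 160 150 115 5;python3 pic.py side s40 300 230 150 110 5
```

```text
time: 36.78
tcp_pos: [0.5742, -0.2631, 0.0405]
tcp_rot: [[-0.559, 0.829, -0.003], [0.829, 0.559, 0.002], [0.003, -0.001, -1.0]]
ft_force: [-0.1, 0.2, 0.0]
gripper_width: 0.0464
time: 37.45
tcp_pos: [0.6095, -0.3906, 0.1419]
tcp_rot: [[-0.557, 0.831, 0.001], [0.831, 0.557, -0.002], [-0.002, 0.0, -1.0]]
ft_force: [-0.6, -0.2, -0.3]
gripper_width: 0.0478
t 37.45 tcp [ 0.6095 -0.3906  0.1419] a 33.82 F [-0.6 -0.2 -0.3] M [-0.07 -0.07  0.01] w 0.0478 q [-0.66  0.67  1.33 -0.    1.13 -1.25]
```

View pics/t40.png

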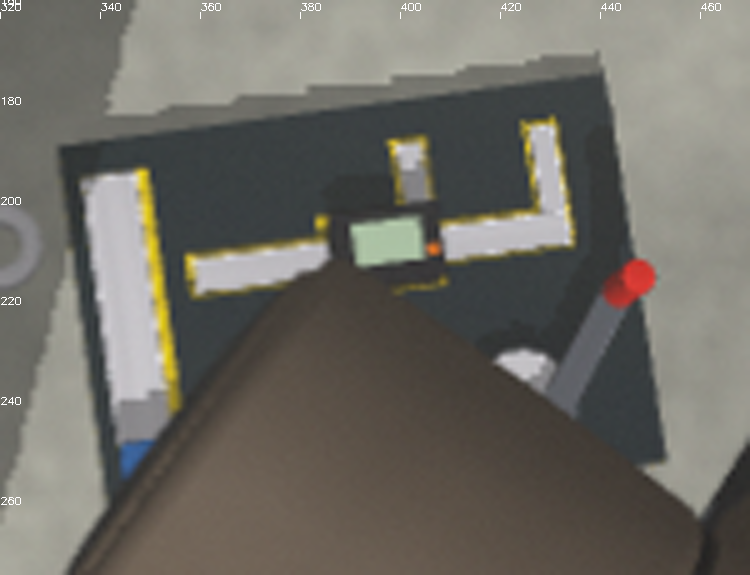

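View pics/s40.png

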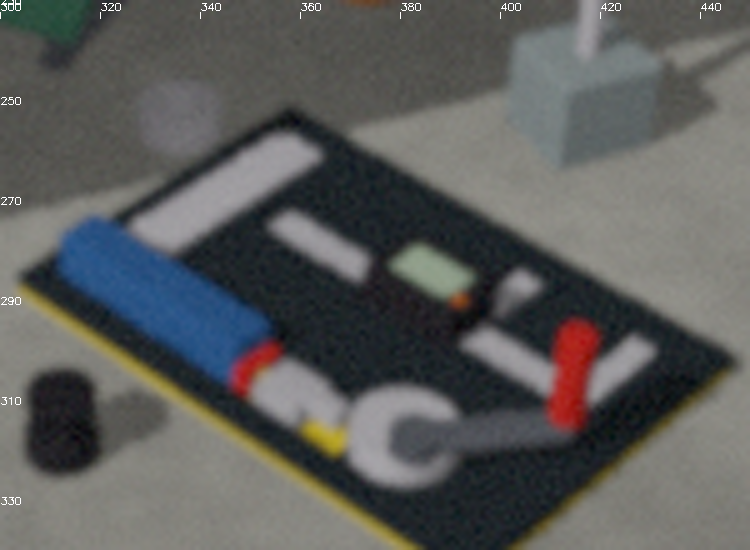

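```bash
python3 -m creep '{"fingers":[0.5,0.5,0.5,0.5,0.5,0.5,0.5,0.5],"linear":[[1,-1.6,-1],[3,-5,-2],[5,-8.3,-3],[7,-11.6,-4],[9,-15,-5],[10.5,-17.5,-5],[10.9,-18,-5],[10.9,-18,-5]],"spin":[0,0,0,0,0,0,0,0]}';python3 go.py;python3 pic.py top t41 320 160 150 115 5
```

```text
time: 38.22
tcp_pos: [0.3976, -0.395, 0.1928]
tcp_rot: [[-0.558, 0.83, 0.0], [0.83, 0.558, -0.0], [-0.0, 0.0, -1.0]]
ft_force: [0.1, 0.0, 0.0]
gripper_width: 0.0475
t 38.22 tcp [ 0.3976 -0.395   0.1928] a 33.91 F [0.1 0.  0. ] M [-0.04  0.01  0.05] w 0.0475 q [-0.9   0.39  1.71  0.    1.04 -1.49]
```

View pics/t41.png

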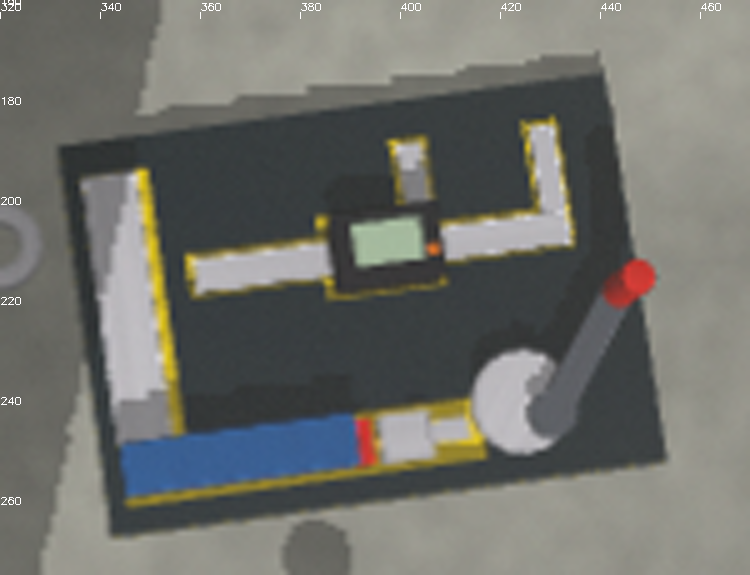

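```bash
python3 - <<'E'
import cv2,numpy as np
a=cv2.imread('pics/top0.png')[225:265,375:445];b=cv2.imread('pics/t41_full.png')[225:265,375:445]
c=np.vstack([a,b]);cv2.imwrite('pics/cmp41.png',cv2.resize(c,None,fx=10,fy=7,interpolation=cv2.INTER_NEAREST)) if 0 else cv2.imwrite('pics/cmp41.png',cv2.resize(c,None,fx=7,fy=7,interpolation=cv2.INTER_NEAREST))
E
```

```text
(no output)
```

View pics/cmp41.png

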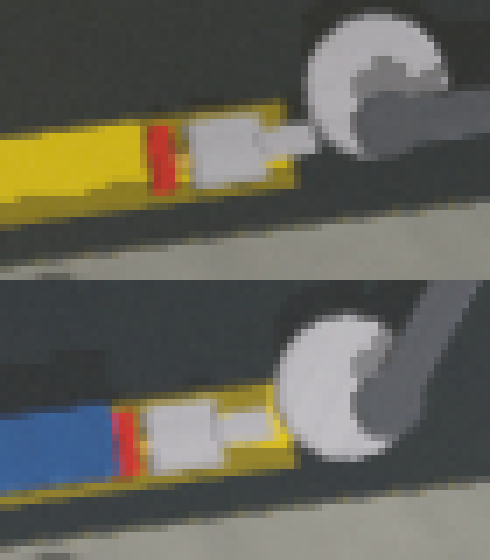

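```bash
python3 - <<'E'
from h import *
g=lambda l:cp((320,160),5,l)
t=np.array([.5752,-.1470,0]);R=rz(.1088)
T=lambda P:np.round((P-t)@R*1e3,1)
p=T(onplane('top',g([(639,276)]),.080))[0];print('grip',p,'ang',np.arctan2(p[0]+66,-(p[1]+78)))
print('stock end',T(onplane('top',g([(358,415),(362,466)]),.026)).tolist())
# red pad and holder centroids subpixel, before/after
for f in('pics/top0.png','pics/t41_full.png'):
    im=cv2.imread(f).astype(int);b,gg,r=im[...,0],im[...,1],im[...,2]
    m=(r>140)&(gg<90)&(b<90);m[:, 440:]=0;m[:235]=0
    ys,xs=np.nonzero(m);print(f,'red n',len(xs),xs.mean(),ys.mean(),xs.min(),xs.max())
    for row in(245,247,249): print(row,[tuple(im[row,c][::-1]) and ''.join('R' if im[row,c][2]>130 and im[row,c][1]<90 else 'Y' if im[row,c][0]<100 and im[row,c][2]>120 else 'W' if im[row,c].min()>140 else 'B' if im[row,c][0]>im[row,c][2]+30 else '.') for c in range(384,424)].__str__().replace("', '",''))
D=np.load('pics/t41_d.npy')
for n,u in dict(stock1=(348,254),stock2=(388,248),blade1=(343,200),blade2=(350,230),beamL=(362,214),beamR=(425,208),jaw=(428,190),disp=(396,208),insert=(375,230)).items(): print(n,np.round(deproj('top',np.array([u]),np.stack([D])[0]),4).tolist())
E
```

```text
grip [ -14.2 -116.4   80. ] ang 0.9328782865424574
stock end [[-54.3, 11.3, 26.0], [-78.1, 12.9, 26.0]]
pics/top0.png red n 35 397.62857142857143 247.28571428571428 396 399
245 ['YYYYYYYYYYYYRRRRY.WWWWWWWWWWWWWWWWWW...W']
247 ['YYYYYYYYYYYYRRRRYY.WWWWWWWWWWW..Y.......']
249 ['YYYYYYYYYYYYYRRRYY.WWWWWWWWWW.YYY.......']
pics/t41_full.png red n 22 392.77272727272725 248.45454545454547 392 394
245 ['BBBBBBBRRRY.WWWWWWWWWWWWWWWWWWYYWWWWWWWW']
247 ['BBBBBBB.RRYYWWWWWWWWWWWWWWWWWWYYY.WWWWWW']
249 ['BBBBBBB.RRRY.WWWWWWWWWWYYYYYYYYYY...WWWW']
stock1 [[0.4953, -0.0402, 0.0341]]
stock2 [[0.5072, -0.1333, 0.03]]
blade1 [[0.6264, -0.0329, 0.0096]]
blade2 [[0.5546, -0.0476, 0.0059]]
beamL [[0.5909, -0.0767, 0.0141]]
beamR [[0.6025, -0.2272, 0.0085]]
jaw [[0.6455, -0.236, 0.0104]]
disp [[0.6002, -0.1553, 0.0319]]
insert [[0.5533, -0.1068, 0.0043]]
```

View pics/t41_full.png

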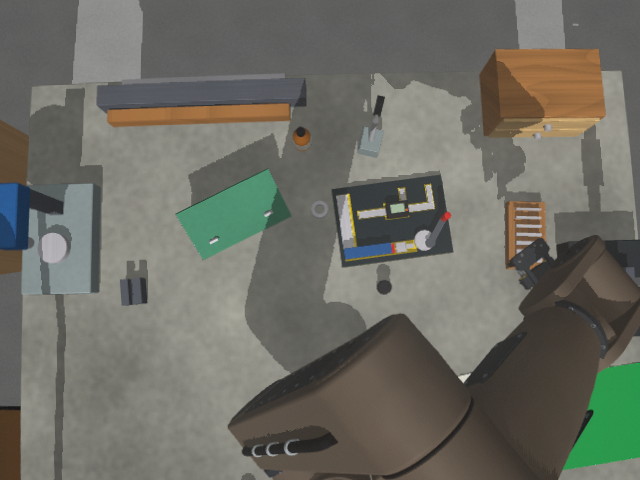

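Every bystander is where it started: bottle (302,137), ring gauge (319,209), loupe (384,287), indicator (372,140), V-block (134,290) and case (527,235). Both tools sit inside their pockets, the pad touches the stock end at about (392,248), and the arm is clear of everything.

```bash
python3 -c "
from bench import *
print(finish_job())"
```

```text
the job is handed in; nothing more can be done
None
```

The caliper and the square both lie flat in their own cut-outs. The red pad pinches the square lightly, and I handed the job in at about 38 s with the arm clear of everything.

**Caliper:** On the first try it stayed tilted, because I had set it down with its jaw on the tray's corner. I re-gripped it across the 36 mm and laid it in. The last pictures show it centred with an even yellow rim all round, and the camera depths fit it lying flat to within their few millimetres of scatter.

**Square:** I set it down until it touched the pocket floor (about 14 N at most) before letting go. The depths fit it lying flat, within the same scatter. The pad then slid it up to its stop: the stock end is at about 12 mm in tray y by camera, against 13 mm nominal.

**Lever:** I turned it from about 0.02 to 0.93 rad, which is about 14.6 mm of holder travel. That compresses the spring by an estimated 2.5 to 3 mm (about 6 to 7 N); the pictures agree within a millimetre. I had no direct measurement of the clamping force.

**Disagreements:** The fingertips appeared, and acted, about 25 mm higher than the reported TCP, so I set heights by picture and by touch instead. The side and top cameras differed by about 5 mm in y, so I took horizontal positions mainly from the top camera.

The other items on the bench look unmoved in the last top picture.

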